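Put the panel builder's tools back in their foam tray and lock it

TASK

Put the tools away on the panel-building bench: swing the tray's keeper bar right back out of the way, then press every tool that lies on the bench fully home, flat, into its own pocket in the foam. Once they are all in, swing the keeper shut over them until its catch holds it, and last of all turn the tally dial until its window shows only green. Do not disturb the contactor, the terminal blocks or the screw jar.

Things in the scene. Friction and masses are not known exactly. Their poses are not given: they have to be found in the camera images.
- driver: Stubby insulated screwdriver lying flat: red square handle with yellow side bands, 28 mm wide and 28 mm thick, from 40 mm behind to 30 mm ahead of the origin; then a 12 mm wide shaft to 70 mm ahead. 90 g. Origin: on the underside, beneath the best place to grip it across its width (near the centre of mass). x runs along the tool towards its tip (+x), z up. It may be absent.
- pliers: Insulated pliers lying flat: two red handles side by side with yellow ends, together 40 mm wide and 28 mm thick, from 42 mm behind to 24 mm ahead of the origin; then a steel head 24 mm wide to 60 mm ahead. 160 g. Origin: on the underside, beneath the best place to grip it across its width (near the centre of mass). x runs along the tool towards its tip (+x), z up. It may be absent.
- tester: Yellow voltage tester lying flat: yellow body with black display on top, 34 mm wide and 28 mm thick, from 42 mm behind to 34 mm ahead of the origin; then a black neck 16 mm wide with a thin brass pin, to 66 mm ahead. 120 g. Origin: on the underside, beneath the best place to grip it across its width (near the centre of mass). x runs along the tool towards its tip (+x), z up. It may be absent.
- crimper: Ferrule crimper lying flat: blue handle 26 mm wide and 28 mm thick, from 66 mm behind to 22 mm ahead of the origin; then a broad dark steel head 44 mm wide to 48 mm ahead. 150 g. Origin: on the underside, beneath the best place to grip it across its width (near the centre of mass). x runs along the tool towards its tip (+x), z up. It may be absent.
- tray: Fixed tray: dark foam with blue-floored pockets on an aluminium plate. Origin: on the bench, midway on the pocket origins' line; x points to the keeper's hinge (away from the robot), y along the row. Foam x -82 to +80, y +-136 mm, top at z = 27 mm; plate 316 mm wide. From -y to +y, 68 mm apart: driver, pliers, tester, crimper pockets. A finger channel (x +-17 mm), as deep as they are, crosses all.
- driver_pocket (a point): Where the driver's origin lies when home: on its pocket's floor, 12 mm above the bench, 15 mm below the foam's top. The tool's tip must point along this x (the tray's x). Outline 1.5 mm clear at the sides, 3.5 mm at the ends; two sprung grey foam lips 28 mm behind this point reach 1.5 mm into the tool's sides: press it in (5 to 12 N). Home, its top is 28 mm above this point.
- pliers_pocket (a point): Where the pliers' origin lies when home: on its pocket's floor, 12 mm above the bench, 15 mm below the foam's top. The tool's tip must point along this x (the tray's x). Outline 1.5 mm clear at the sides, 3.5 mm at the ends; two sprung grey foam lips 28 mm behind this point reach 1.5 mm into the tool's sides: press it in (5 to 12 N). Home, its top is 28 mm above this point.
- tester_pocket (a point): Where the tester's origin lies when home: on its pocket's floor, 12 mm above the bench, 15 mm below the foam's top. The tool's tip must point along this x (the tray's x). Outline 1.5 mm clear at the sides, 3.5 mm at the ends; two sprung grey foam lips 28 mm behind this point reach 1.5 mm into the tool's sides: press it in (5 to 12 N). Home, its top is 28 mm above this point.
- crimper_pocket (a point): Where the crimper's origin lies when home: on its pocket's floor, 12 mm above the bench, 15 mm below the foam's top. The tool's tip must point along this x (the tray's x). Outline 1.5 mm clear at the sides, 3.5 mm at the ends; two sprung grey foam lips 28 mm behind this point reach 1.5 mm into the tool's sides: press it in (5 to 12 N). Home, its top is 28 mm above this point.
- keeper (a joint): Angle of the keeper (rad): 0 shut, bar level over the seated tools; grows as the bar swings up and back, away from the robot, to 1.9 (end stop, leaning back). A stiff hinge (0.13 N m): it stays where it is left. In the last 0.15 rad the bar must be pushed (some 7 N) past a sprung brass roller, which snaps over it and holds it shut, and must be overcome to open it. Tools not home block it.
- keeper_bar (a point): Middle of the keeper's cross bar, on its axis: an orange sleeve 16 mm thick, 70 mm long, on a 12 mm steel bar along the tray's y, carried by two side arms at y = +-152 mm, 90 mm from the hinge axis. Shut, this point is 51 mm above the bench over the pocket origins' line, 11 mm above the tools' tops.
- keeper_hinge (a point): Middle of the keeper's hinge axis (along the tray's y), 90 mm along the tray's x from the tray's origin, 51 mm above the bench; the bar moves on a 90 mm circle about it. Dark hinge brackets, 64 mm high, at y = +-144 mm; a dark catch post, 66 mm high, by the shut bar's +y end (tray x = -23, y = +154 mm).
- dial_axis (a point): Tally dial, fixed: a square grey and white box 100 by 100 mm, 23 mm high; on top a black grip bar 56 mm long, 16 mm wide, from 28 to 52 mm above the bench (white mark at one end). This point: on the turning axis, 40 mm above the bench, mid-height of the grip. On its +x side the cover has a window, 14 by 11 mm, showing part of the coloured wheel. x, y: those of the fixed box.
- dial (a joint): Angle of the dial wheel (rad), positive anticlockwise from above. At 0 the grip bar lies along x of dial_axis (marked end to +x) and the window shows red; then yellow; green alone from about 1.23 to 1.57 (middle 1.40); then yellow again. Stops at -0.1 and 2.6. Light friction (0.04 N m); it stays where it is left.
- contactor: Bystander: white and grey contactor block, 60 by 75 mm, 75 mm high, origin under its middle.
- terminals: Bystander: short row of grey terminal blocks with one orange, 46 by 51 mm, 42 mm high, origin under its middle.
- screws: Bystander: clear jar of 52 mm diameter, 70 mm high, with a black lid, origin under its middle.
Things that resemble listed ones, but are neither listed nor needed, are in the scene too. Several things have the shape of the crimper; the one meant has the colours described above. Several things look just like the tester: the one meant starts nearest to the robot's base.

How it is judged:
By the outcome, as a careful person would: the job done as asked, in the order asked, and still so for the second after the job is handed in, with the robot touching nothing.
Of driver, pliers, tester, crimper only 2 to 4 are there at a start; the rules pass over those that are not, and their reading is None.
At some moment in a run one of driver, pliers, tester, crimper may be knocked a few centimetres aside while the robot is not near it.
Once in a run the grip may slacken for a moment while it holds something.
It also fails if it takes over 210 s, if anything falls off the work surface, if the arm or the gripper's body presses on something with over 40 N, if the wrist force passes 120 N, or if a joint passes its speed limit or range.

ROBOT

A 6-joint arm with a two-finger parallel gripper is mounted at the origin on the work surface. World frame = base frame: x ahead of the robot, y to its left, z up, the work surface at z = 0. Lengths are in mm, angles in rad, forces in N, time in s.
With the tool pointing down it reaches from about 275 to 1000 mm from the base axis. Payload 8.4 kg.
Tool frame: the origin (TCP) lies at the very end of the fingers, on their centre line; the grasp point (between the pads) lies 19 mm behind it; z points along the fingers, y is the direction in which the jaws open and shut (so a half turn about z gives the same grasp; the last joint's range is limited). The gripper opens to 85 mm and grips with 20 to 120 N. Pads are 22 mm wide; open, the fingers measure 114 mm over their backs; the gripper's body (76 mm by 85 mm) begins 54 mm behind the grasp point. The pads swing forward as they close: fully open they stand 13 mm farther back than shut.
Start: joints at [1.347, 0.353, 1.633, -0, 1.155, -0.002], TCP at [137.489, 609.692, 202.081] pointing down, gripper open.
Joint ranges: [-2.63, 2.63], [-0.92, 2.1], [0.06, 2.66], [-1.3, 4.44], [0, 2.69], [-3.02, 3.02]. Speed limits (rad/s): [2.22, 2.22, 2.79, 3.14, 3.14, 3.14].

INTERFACE

Orientations are given as [roll, pitch, yaw] about the fixed x, y, z axes, in that order (R = Rz(yaw) Ry(pitch) Rx(roll)).
In Python, from rig import r gives the robot as it stands.
- The arm moves only by the tool move_arm, never from a script. Its argument "increments" is a list of rows, each an object of numbers: "tx", "ty", "tz": the shift along the tool's x, y, z in cm; "rx", "ry", "rz": the turn, a rotation vector about the tool's x, y, z in degrees; "gripper": the gripper's target within -1 to 1 (fully open at 1, half-way at 0, shut at -1). A call has 1 to 12 rows; each row shifts and turns the commanded pose from where the row before left it, along the tool's axes as they then stand; what a row does not reach is not made up. A row lasts 1/10 s, in which the tool goes at most 50 mm and 8.59 degrees, less where a joint would pass 70% of its speed; a pose out of reach is approached as far as the arm can. A call is refused whole if a number of a shift passes 5 or a number of a turn 8.59, either way. A call with a gripper value outside its range is refused whole. The fingers move at their own pace and stop on an object; "squeeze" is the grip in N (left out, the last holds). Time passes only in rows, so rows that do not move let the fingers close. It gives the time, the measured TCP pose, the force and the opening at its end, in the units of the state.
- r.sense(): the state, without advancing time (a new reading comes with each control period).
- r.grab_frame(name): name is "scene" or "top" or "wrist"; returns (picture, depth): 420x560x3 uint8, red, green, blue; 420x560 float32, mm along the optical axis (not along the pixel's ray), 0 where there is no reading.
- r.camera_model(name): a dict with "fx", "fy", "cx", "cy" (pixels), "k1" (the pictures are not rectified: a ray, as slopes to the right and down, at radius r is drawn at 1 + k1 r^2 times it, then the intrinsics apply), "R" (3x3) and "t" (3): a world point X has camera coordinates R X + t; the wrist camera has in their place "hand_eye" (4x4, takes a point from camera to tool coordinates, whose origin is the TCP and whose axes are the flange's). Camera axes: x right, y down, z forward; pixel columns grow to the right and rows downward; lengths in mm; the calibration is good to about 2 mm. A picture is of the moment at which its call begins: read the wrist's pose just before it. camera_model takes no time and is no camera call.
- r.sign_off(): hands the job in, once; it reports no verdict.
Trained networks look in the newest picture that a camera, given by its name, has taken for a name from the list of things; names that differ only in an ending like _2 or _b are one class to them, and where a whole thing is asked for, a point or a joint stands for the part that bears it (a point fixed in the world has none). Each returns a list of dicts, best first, with "confidence" (0 to 1); they miss things now and then, are a little off and sometimes report something else, mostly with a low value. They report only what shows in the picture. A call takes as long as a camera call. They do not tell look-alikes from the thing itself.
- r.cut_out(query, camera): "mask" (420x560 bool, what is visible of it) and "bbox" ([left, top, right, bottom] in pixels, round what is visible of it).
- r.place_of(query, camera): "location" ([row, column] in pixels: a listed point, or the origin of a listed thing).
The state is a dict: "clock": time; "qpos": joint angles; "qvel": joint speeds; "joint_efforts": joint torques, N m; "eef_pos": TCP position; "tcp_rot": TCP orientation; "contact_force": force on the tool from outside, world axes, zero at the start; "wrist_torque": the same for the moment, N m; "opening": opening from 0.0 (shut) to 1.0 (fully open).
Only numpy, scipy, OpenCV 4.12 (cv2) and the standard library are available. Lean on these libraries where they do the work, as an engineer would, in place of code of your own. Each camera call takes 0.05 s, during which the arm holds its last target. There are 200 camera calls.

## Working session

There is one attempt and no reset: what is moved stays moved. The work goes in short steps, Python scripts to look and compute and a tool call to move; the robot and the scene stay as the last step left them, time stands still between calls to the robot, and variables do not carry over. Pictures are saved under pics/ and viewed, about 12 in all and at most 16, crops included, and the job is handed in when it is done.

Besides the shell and the picture viewer there is one more tool, called after "Call:" as a command line: name --argument value ..., lists and objects as JSON in quotes. move_arm: Moves the arm, as the interface text tells. Its arguments: {"type":"object","properties":{"increments":{"type":"array","items":{"type":"object","properties":{"tx":{"type":"number"},"ty":{"type":"number"},"tz":{"type":"number"},"rx":{"type":"number"},"ry":{"type":"number"},"rz":{"type":"number"},"gripper":{"type":"number"}}}},"squeeze":{"type":"number"}},"required":["increments"]}

```bash
ls; mkdir -p pics
python3 - <<'E'
from rig import r
import cv2,numpy as np
print(r.sense())
for n in ("scene","top"):
    p,d=r.grab_frame(n); cv2.imwrite(f"pics/{n}0.png",p[:,:,::-1]); np.save(f"pics/{n}0.npy",d)
    m=r.camera_model(n); print(n,{k:np.round(v,4).tolist() for k,v in m.items()})
    for q in "driver pliers tester crimper tray keeper_bar keeper_hinge dial_axis driver_pocket crimper_pocket".split():
        print(q,[(np.round(o["location"]).tolist(),round(float(o["confidence"]),2)) for o in r.place_of(q,n)])
m=r.camera_model("wrist");print(m)
E
```

```text
pics
{'clock': 0.0, 'qpos': array([ 1.34660987e+00,  3.53628953e-01,  1.63414656e+00,  1.55868111e-05,
        1.15522204e+00, -2.42461277e-03]), 'qvel': array([ 4.95532175e-04,  4.10123894e-04,  7.48377507e-04,  2.87401572e-04,
       -9.36536599e-04,  4.50704752e-05]), 'joint_efforts': array([ 1.26798572e-03, -6.05269575e+01, -3.42061508e+01,  6.07464312e-05,
        9.59143013e-03, -8.84466772e-06]), 'eef_pos': array([137.35971096, 609.17478252, 201.3683955 ]), 'tcp_rot': array([-3.14018780e+00, -1.76575535e-05,  2.91982449e+00]), 'contact_force': array([-0.0298953 ,  0.41803423, -0.11050427]), 'wrist_torque': array([-0.08325499, -0.04968555,  0.01290534]), 'opening': 0.996893943805785}
scene {'fx': 478.9806, 'fy': 478.9806, 'cx': 277.3475, 'cy': 215.4177, 'k1': -0.0785, 'R': [[-0.0752, 0.9971, 0.0121], [0.7388, 0.0639, -0.6709], [-0.6697, -0.0415, -0.7414]], 't': [-89.1858, -365.0345, 1916.7701]}
driver [([242.0, 274.0], 0.8)]
pliers [([210.0, 321.0], 0.72), ([208.0, 277.0], 0.66)]
tester [([208.0, 274.0], 0.88), ([194.0, 398.0], 0.69)]
crimper [([260.0, 378.0], 0.68), ([243.0, 3
[... 716 characters left out ...]
73)]
keeper_bar [([215.0, 394.0], 0.95), ([198.0, 390.0], 0.33)]
keeper_hinge [([194.0, 389.0], 0.69)]
dial_axis [([239.0, 192.0], 0.94)]
driver_pocket [([227.0, 426.0], 0.83)]
crimper_pocket [([228.0, 355.0], 0.64)]
{'fx': 311.57726529053804, 'fy': 311.57726529053804, 'cx': 280.055317069231, 'cy': 206.1100139221373, 'k1': -0.03718609941259191, 'hand_eye': array([[ 2.61194903e-04, -9.61574768e-01, -2.74543071e-01,
         7.00277154e+01],
       [ 9.99999328e-01,  5.61274453e-04, -1.01445876e-03,
        -1.05147499e+00],
       [ 1.12957196e-03, -2.74542622e-01,  9.61574268e-01,
        -1.72292538e+02],
       [ 0.00000000e+00,  0.00000000e+00,  0.00000000e+00,
         1.00000000e+00]])}
```

```bash
cat > h.py <<'E'
import numpy as np,cv2
from rig import r
from scipy.spatial.transform import Rotation as Ro
def pose():
    s=r.sense(); T=np.eye(4); T[:3,:3]=Ro.from_euler('xyz',s["tcp_rot"]).as_matrix(); T[:3,3]=s["eef_pos"]; return T
def cam2world(n,T=None):
    m=r.camera_model(n); M=np.eye(4)
    if n=="wrist": return m,T@m["hand_eye"]
    M[:3,:3]=m["R"];M[:3,3]=m["t"]; return m,np.linalg.inv(M)
def slopes(m,uv):
    K=np.array([[m["fx"],0,m["cx"]],[0,m["fy"],m["cy"]],[0,0,1.]])
    return cv2.undistortPoints(np.asarray(uv,float).reshape(-1,1,2),K,np.array([m["k1"],0,0,0.])).reshape(-1,2)
def ray_at(n,uv,z,T=None):
    "pixels (col,row) -> world points on plane z"
    m,W=cam2world(n,T); s=slopes(m,uv); D=np.c_[s,np.ones(len(s))]@W[:3,:3].T; o=W[:3,3]
    return o+D*((z-o[2])/D[:,2])[:,None]
def cloud(n,d,T=None):
    m,W=cam2world(n,T); v,u=np.mgrid[:420,:560]; s=slopes(m,np.c_[u.ravel(),v.ravel()])
    P=np.c_[s,np.ones(len(s))]*d.reshape(-1,1); P=P@W[:3,:3].T+W[:3,3]; P[d.ravel()==0]=np.nan
    return P.reshape(420,560,3)
def project(n,X,T=None):
    m,W=cam2world(n,T); V=np.linalg.inv(W); P=np.atleast_2d(X)@V[:3,:3].T+V[:3,3]; s=P[:,:2]/P[:,2:]
    s=s*(1+m["k1"]*(s**2).sum(1,keepdims=True)); return s*[m["fx"],m["fy"]]+[m["cx"],m["cy"]]
def shot(n,name,crop=None,scale=1):
    T=pose(); p,d=r.grab_frame(n); q=p[:,:,::-1]
    if crop: l,t,R,b=crop; q=q[t:b,l:R]
    cv2.imwrite(f"pics/{name}.png",cv2.resize(q,None,fx=scale,fy=scale,interpolation=cv2.INTER_CUBIC)); np.savez(f"pics/{name}.npz",p=p,d=d,T=T); return p,d,T
E
python3 - <<'E'
import cv2
p=cv2.imread("pics/top0.png")[110:310,90:490]
cv2.imwrite("pics/top0c.png",cv2.resize(p,None,fx=2,fy=2,interpolation=cv2.INTER_CUBIC))
from h import *
d=np.load("pics/top0.npy"); C=cloud("top",d)
for u,v,n in [(295,204,"driver"),(242,248,"pl"),(150,282,"t1"),(294,253,"t2"),(243,204,"cr1"),(186,182,"cr2"),(192,239,"dial"),(389,228,"tray"),(394,215,"bar"),(330,300,"bench")]:
    print(n,C[v,u].round())
E
```

```text
driver [592. 122.  32.]
pl [450. 266.  22.]
t1 [328. 519.  31.]
t2 [447. 113.  29.]
cr1 [583. 278.  15.]
cr2 [634. 455.  27.]
dial [460. 410.  49.]
tray [ 547. -162.   10.]
bar [ 564. -157.  111.]
bench [323.  -2.  -1.]
```

View pics/top0c.png

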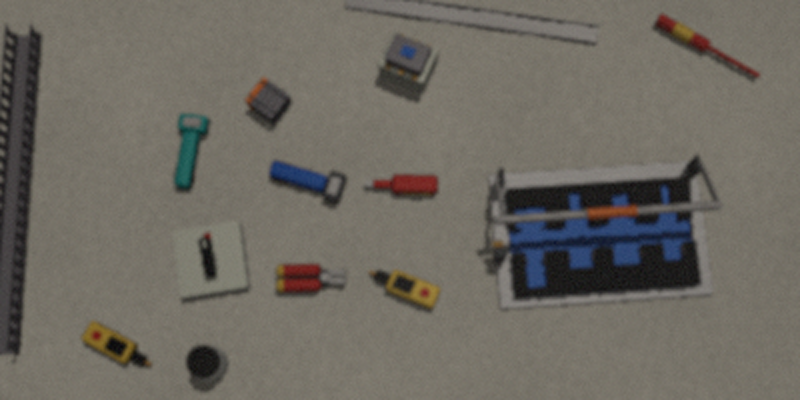

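View pics/scene0.png

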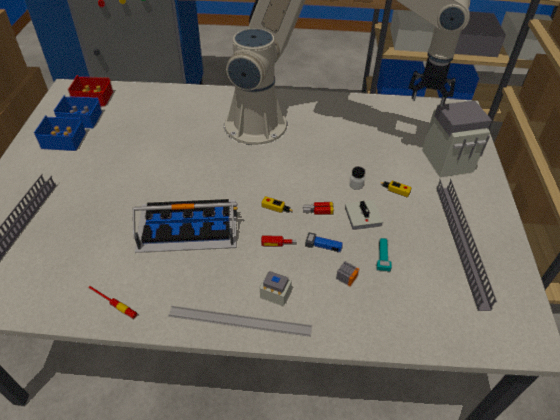

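The top crop shows all four tools:
- Red and yellow driver at full-frame (295,204), red pliers at (242,248) and the blue crimper at (243,204). The teal tool at (186,182) has the crimper's shape but the wrong colour.
- Two testers, at (294,253) and (150,282). They are 461 mm and 614 mm from the base, so the one at (294,253) is meant.
- The slim red and yellow screwdriver at the far right is a decoy.

The keeper is half open. I'll confirm with enlarged wrist views.

```bash
cat >> h.py <<'E'
def plan(x,y,z,yaw_deg,T=None):
    "total move from the measured pose: rz first (deg), then shifts (cm) in the turned, tool-down frame"
    T=pose() if T is None else T; a=np.arctan2(T[1,0],T[0,0]); d=(np.radians(yaw_deg)-a+np.pi)%(2*np.pi)-np.pi
    ya=np.radians(yaw_deg); v=np.array([x,y,z])-T[:3,3]
    X=np.array([np.cos(ya),np.sin(ya),0]);Y=np.array([np.sin(ya),-np.cos(ya),0])
    print("rz %.1f  tx %.2f ty %.2f tz %.2f"%(-np.degrees(d),v@X/10,v@Y/10,-v[2]/10))
E
python3 - <<'E'
from h import *
d=np.load("pics/top0.npy"); C=cloud("top",d); p=cv2.imread("pics/top0.png")[:,:,::-1].astype(int)
P,R=C.reshape(-1,3),p.reshape(-1,3)
reg=(P[:,1]<20)&(P[:,1]>-350)&(P[:,0]>350)&(P[:,0]<720)
bl=reg&(R[:,2]>R[:,0]+50)&(R[:,2]>90); print("blue",P[bl].mean(0).round(),P[bl].min(0),P[bl].max(0))
dk=reg&(R.max(1)<60)&(P[:,2]>15)&(P[:,2]<40)
for nm,k in (("dark",dk),):
    b=cv2.minAreaRect(P[k][:,:2].astype(np.float32)); print(nm,k.sum(),b)
orr=reg&(R[:,0]>R[:,2]+60)&(P[:,2]>40); print("sleeve",orr.sum(),P[orr].mean(0)); print(cv2.minAreaRect(P[orr][:,:2].astype(np.float32)))
print(ray_at("top",[[389,228]],0),ray_at("top",[[426,227],[355,228]],12), ray_at("top",[[389,194]],51))
for y in (-150,): plan(470,-150,290,180)
plan(470,110,290,180)
E
```

```text
blue [ 543. -159.   12.] [ 4.66871373e+02 -2.96077987e+02  3.89113611e-01] [628.03561194 -33.73669124  22.96197935]
dark 2629 ((549.5499877929688, -155.93814086914062), (180.63235473632812, 308.40350341796875), 10.525604248046875)
sleeve 98 [ 563.02008379 -159.32942915  110.44548793]
((562.93701171875, -161.075439453125), (13.165512084960938, 67.60816955566406), 8.08873462677002)
[[ 549.25572768 -163.35743455    0.        ]] [[ 558.71928818 -271.06271324   12.        ]
 [ 538.54306688  -60.62902834   12.        ]] [[ 640.19128846 -150.56867869   51.        ]]
rz -12.7  tx -33.25 ty -75.97 tz -8.79
rz -12.7  tx -33.25 ty -49.97 tz -8.79
```

Call:
move_arm --increments '[{"rz": -6.3,"tz": -2},{"rz": -6.4,"tz": -2},{"tx": -3,"ty": -4,"tz": -1.6},{"tx": -3,"ty": -4,"tz": -1.6},{"tx": -3,"ty": -4,"tz": -1.6},{"tx": -3,"ty": -4},{"tx": -3,"ty": -4},{"tx": -3,"ty": -4},{"tx": -3,"ty": -4},{"tx": -3,"ty": -4},{"tx": -3,"ty": -4},{"tx": -3,"ty": -4}]'

```text
invalid input
```

Run:
```python
from h import *
p,d,T=shot("wrist","w1"); print(T.round(3))
for q in "driver pliers tester crimper".split():
    for o in r.place_of(q,"wrist"): 
        v,u=o["location"]; print(q,round(u),round(v),round(float(o["confidence"]),2),ray_at("wrist",[[u,v]],0,T)[0].round(1))
q=p[:,:,::-1]; cv2.imwrite("pics/w1b.png",cv2.resize(q,None,fx=1.4,fy=1.4))
```

```text
[[-9.76000e-01  2.20000e-01 -0.00000e+00  1.37482e+02]
 [ 2.20000e-01  9.76000e-01 -0.00000e+00  6.09692e+02]
 [ 0.00000e+00 -0.00000e+00 -1.00000e+00  2.02064e+02]
 [ 0.00000e+00  0.00000e+00  0.00000e+00  1.00000e+00]]
tester 258 320 0.59 [327.9 533.7   0. ]
```

View pics/w1b.png

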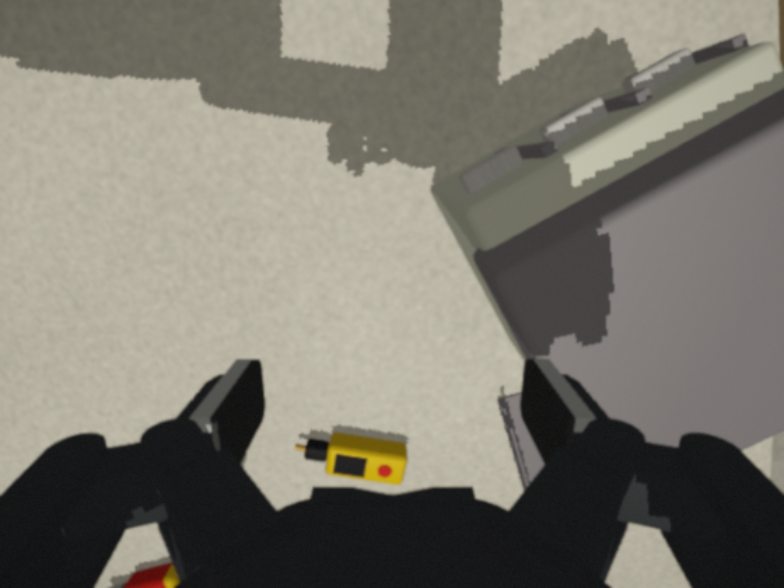

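Call:
move_arm --increments '[{"tx": 0,"ty": 0,"tz": -2,"rx": 0,"ry": 0,"rz": -6.3,"gripper": 1},{"tx": 0,"ty": 0,"tz": -2,"rx": 0,"ry": 0,"rz": -6.4,"gripper": 1}]' --squeeze 40

```text
clock: 1.55
eef_pos: [137.4, 609.2, 241.9]
tcp_rot: [-3.14, -0.0, -3.137]
contact_force: [0.1, 0.3, 0.6]
opening: 1.001
```

Call:
move_arm --increments '[{"tx": -3,"ty": -4,"tz": -1.6},{"tx": -3,"ty": -4,"tz": -1.6}]'

```text
invalid input
```

Call:
move_arm --increments '[{"tx": -3,"ty": -4,"tz": -1.6,"gripper": 1},{"tx": -3,"ty": -4,"tz": -1.6,"gripper": 1},{"tx": -3,"ty": -4,"tz": -1.6,"gripper": 1}]'

```text
invalid input
```

Call:
move_arm --increments '[{"tx": -3,"ty": -4,"tz": 0,"rx": 0,"ry": 0,"rz": 0,"gripper": 1},{"tx": -3,"ty": -4,"tz": 0,"rx": 0,"ry": 0,"rz": 0,"gripper": 1},{"tx": -3,"ty": -4,"tz": 0,"rx": 0,"ry": 0,"rz": 0,"gripper": 1},{"tx": -3,"ty": -4,"tz": 0,"rx": 0,"ry": 0,"rz": 0,"gripper": 1},{"tx": -3,"ty": -4,"tz": 0,"rx": 0,"ry": 0,"rz": 0,"gripper": 1},{"tx": -3,"ty": -4,"tz": 0,"rx": 0,"ry": 0,"rz": 0,"gripper": 1},{"tx": -3,"ty": -4,"tz": 0,"rx": 0,"ry": 0,"rz": 0,"gripper": 1}]'

```text
clock: 2.25
eef_pos: [348.3, 328.0, 242.4]
tcp_rot: [3.141, 0.001, -3.141]
contact_force: [1.7, 0.4, 0.1]
opening: 1.002
```

Call:
move_arm --increments '[{"tx": -3.5,"ty": -2.6,"tz": -1.2,"rx": 0,"ry": 0,"rz": 0,"gripper": 1},{"tx": -3.5,"ty": -2.6,"tz": -1.2,"rx": 0,"ry": 0,"rz": 0,"gripper": 1},{"tx": -3.5,"ty": -2.6,"tz": -1.2,"rx": 0,"ry": 0,"rz": 0,"gripper": 1},{"tx": -3.5,"ty": -2.6,"tz": -1.2,"rx": 0,"ry": 0,"rz": 0,"gripper": 1},{"tx": -3.5,"ty": -2.6,"tz": -1.2,"rx": 0,"ry": 0,"rz": 0,"gripper": 1},{"tx": 0,"ty": 0,"tz": 0,"rx": 0,"ry": 0,"rz": 0,"gripper": 1}]'

```text
clock: 2.85
eef_pos: [526.7, 196.9, 303.7]
tcp_rot: [-3.142, 0.004, 3.138]
contact_force: [0.1, -0.5, 0.2]
opening: 1.003
```

Run:
```python
from h import *
p,d,T=shot("wrist","w2"); print(T.round(3)); C=cloud("wrist",d,T)
for q in "driver pliers tester crimper".split():
    for o in r.place_of(q,"wrist"): 
        v,u=o["location"]; print(q,round(u),round(v),round(float(o["confidence"]),2),ray_at("wrist",[[u,v]],0,T)[0].round(1),C[int(v),int(u)].round(1))
    for o in r.cut_out(q,"wrist"):
        P=C[o["mask"]]; P=P[(P[:,2]>20)&(P[:,2]<34)]
        if len(P)>50: print("  mask",round(float(o["confidence"]),2),cv2.minAreaRect(P[:,:2].astype(np.float32)),P[:,2].mean().round(1),P[:,:2].mean(0).round(1))
cv2.imwrite("pics/w2b.png",cv2.resize(p[:,:,::-1],None,fx=1.4,fy=1.4))
```

```text
[[-1.00000e+00  4.00000e-03  4.00000e-03  5.26737e+02]
 [ 4.00000e-03  1.00000e+00 -0.00000e+00  1.96942e+02]
 [-4.00000e-03 -0.00000e+00 -1.00000e+00  3.03662e+02]
 [ 0.00000e+00  0.00000e+00  0.00000e+00  1.00000e+00]]
driver 237 208 0.57 [597.  126.6   0. ] [588.8 130.4  26.1]
driver 434 122 0.55 [463.8 425.1   0. ] [463.  400.8  50.4]
  mask 0.74 ((600.37060546875, 136.1796875), (28.002283096313477, 109.41542053222656), 3.1143972873687744) 27.0 [599.6 120.8]
  mask 0.27 ((540.9404907226562, -133.32879638671875), (181.2845458984375, 255.6078643798828), 3.4966704845428467) 27.4 [ 535.9 -128.4]
pliers 327 110 0.72 [446.9 264.8   0. ] [446.3 261.1  23.9]
  mask 0.74 ((448.5976257324219, 256.1103515625), (40.495086669921875, 100.43694305419922), 6.256281852722168) 25.8 [447.9 261. ]
tester 222 110 0.89 [446.5 110.7   0. ] [445.9 116.   29.3]
tester 522 24 0.56 [328.  536.5   0. ] [334.8 515.7  27.9]
  mask 0.94 ((326.156982421875, 527.5516357421875), (97.27330780029297, 35.043495178222656), 66.17168426513672) 27.0 [329.9 529.9]
  mask 0.56 ((447.7317199707031, 116.45001983642578), (96.98320007324219, 33.31133270263672), 72.20867919921875) 27.6 [445.9 111.4]
  mask 0.31 ((540.9404907226562, -133.32879638671875), (181.2845458984375, 255.6078643798828), 3.4966704845428467) 27.4 [ 535.9 -128.4]
crimper 325 210 0.73 [599.7 266.3   0. ] [590.3 261.3  27.6]
crimper 448 228 0.66 [632.2 470.3   0. ] [621.8 453.5  27. ]
crimper 52 177 0.31 [ 544.3 -165.8    0. ] [ 540.6 -157.1   12.4]
  mask 0.96 ((595.6679077148438, 278.2762451171875), (113.30485534667969, 43.12382507324219), 78.92288208007812) 27.1 [594.1 271.2]
  mask 0.73 ((624.9048461914062, 459.2242736816406), (43.72699737548828, 113.0472183227539), 89.26760864257812) 26.5 [628.1 458.3]
  mask 0.21 ((759.0213012695312, 146.0437469482422), (77.2569351196289, 23.54559326171875), 89.74085235595703) 26.9 [758.9 149. ]
```

View pics/w2b.png

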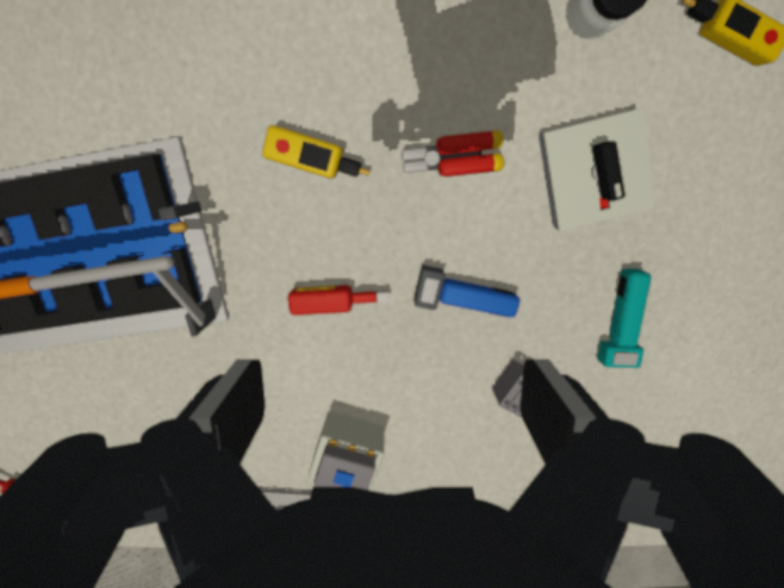

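The wrist view (shown at 1.4x) confirms the choices:
- **Tester:** (300,150) is nearest the base. The other is at (740,30).
- **Crimper:** blue handle and steel head at (470,292). The teal one at (625,320) is a decoy.
- **Driver:** (335,300).
- **Pliers:** (465,152).

Next, the tray.

Call:
move_arm --increments '[{"tx": -0.9,"ty": -4.4,"tz": 0,"rx": 0,"ry": 0,"rz": 0,"gripper": -1},{"tx": -0.9,"ty": -4.4,"tz": 0,"rx": 0,"ry": 0,"rz": 0,"gripper": -1},{"tx": -0.9,"ty": -4.4,"tz": 0,"rx": 0,"ry": 0,"rz": 0,"gripper": -1},{"tx": -0.9,"ty": -4.4,"tz": 0,"rx": 0,"ry": 0,"rz": 0,"gripper": -1},{"tx": -0.9,"ty": -4.4,"tz": 0,"rx": 0,"ry": 0,"rz": 0,"gripper": -1},{"tx": -0.9,"ty": -4.4,"tz": 0,"rx": 0,"ry": 0,"rz": 0,"gripper": -1},{"tx": -0.9,"ty": -4.4,"tz": 0,"rx": 0,"ry": 0,"rz": 0,"gripper": -1},{"tx": -0.9,"ty": -4.4,"tz": 0,"rx": 0,"ry": 0,"rz": 0,"gripper": -1},{"tx": 0,"ty": 0,"tz": 0,"rx": 0,"ry": 0,"rz": 0,"gripper": -1}]'

```text
clock: 4.2
eef_pos: [594.9, -156.7, 301.8]
tcp_rot: [-3.14, 0.0, 3.138]
contact_force: [0.5, 0.0, -1.1]
opening: -0.0
```

Run:
```python
from h import *
p,d,T=shot("wrist","w3"); print(T.round(3)); C=cloud("wrist",d,T)
for q,z in (("driver_pocket",12),("pliers_pocket",12),("tester_pocket",12),("crimper_pocket",12),("keeper_bar",0),("keeper_hinge",51),("tray",0)):
    for o in r.place_of(q,"wrist"): 
        v,u=o["location"]; print(q,round(u),round(v),round(float(o["confidence"]),2),ray_at("wrist",[[u,v]],z,T)[0].round(1),C[int(v),int(u)].round(1))
P=C.reshape(-1,3); R=p.reshape(-1,3).astype(int)
k=(P[:,2]>23)&(P[:,2]<31)&(P[:,0]>420)&(P[:,0]<680)&(R.max(1)<90)&(abs(P[:,1]+157)<150)
print(k.sum(),P[k][:,2].mean()); m=np.zeros(420*560,np.uint8); m[k]=1; n,L,S,_=cv2.connectedComponentsWithStats(m.reshape(420,560)); L=L.ravel()
print(S[1:][S[1:,4]>300]); kk=k&np.isin(L,[i for i in range(1,n) if S[i,4]>300]); print("foam",cv2.minAreaRect(P[kk][:,:2].astype(np.float32)))
o=(R[:,0]>R[:,2]+60)&(P[:,2]>40); print("sleeve",P[o].mean(0),cv2.minAreaRect(P[o][:,:2].astype(np.float32)))
cv2.imwrite("pics/w3b.png",cv2.resize(p[:,:,::-1],None,fx=1.4,fy=1.4))
```

```text
[[-1.00000e+00  3.00000e-03  0.00000e+00  5.94872e+02]
 [ 3.00000e-03  1.00000e+00 -2.00000e-03 -1.56748e+02]
 [-0.00000e+00 -2.00000e-03 -1.00000e+00  3.01751e+02]
 [ 0.00000e+00  0.00000e+00  0.00000e+00  1.00000e+00]]
driver_pocket 208 143 0.64 [ 560.8 -263.8   12. ] [ 560.2 -264.    12.2]
driver_pocket 283 198 0.39 [ 643.9 -154.    12. ] [ 644.4 -154.3    8.8]
pliers_pocket 253 137 0.71 [ 552.2 -197.6   12. ] [nan nan nan]
tester_pocket 297 131 0.86 [ 544.2 -134.5   12. ] [ 543.6 -135.5   12.8]
crimper_pocket 347 122 0.67 [531.7 -62.1  12. ] [531.  -62.3  11.9]
keeper_bar 275 152 0.65 [ 575.3 -165.7    0. ] [ 563.1 -164.1  111.8]
keeper_hinge 284 201 0.8 [ 638.  -152.7   51. ] [ 649.4 -152.8    8.1]
tray 273 129 0.74 [ 540.5 -168.7    0. ] [ 539.3 -168.7   12.4]
11563 27.49478830139801
[[ 171   56  199   79 7243]
 [ 187  143  189   60 4237]]
foam ((544.35107421875, -166.03671264648438), (161.6447296142578, 272.7037048339844), 8.737446784973145)
sleeve [ 572.32866119 -128.13437031  103.17464637] ((630.9132080078125, 13.973495483398438), (423.1924133300781, 171.55816650390625), 53.81393814086914)
```

View pics/w3b.png

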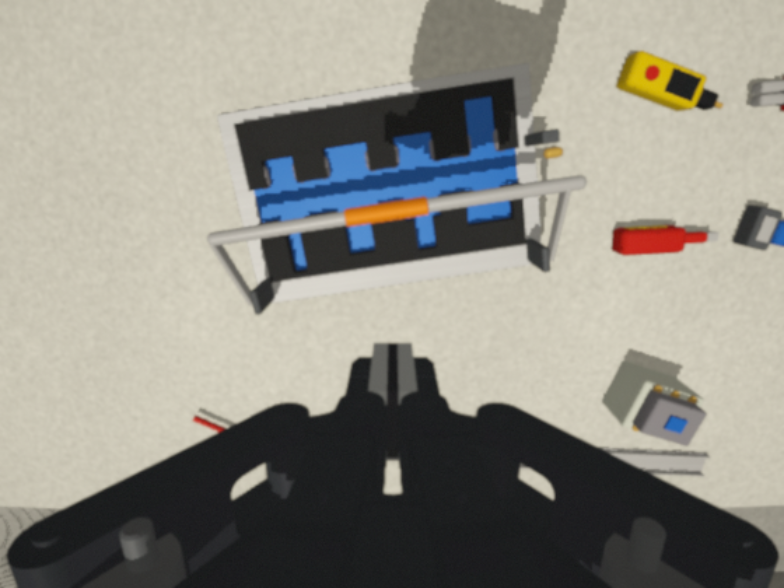

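The tray is well defined: the foam fit of 161.6 × 272.7 mm matches the 162 × 272 given. The keeper sits at about 0.63 rad, with its sleeve at (387,210).

```bash
cat >> h.py <<'E'
TO=np.array([545.34,-165.9]); TY=8.74
def tray(x,y):
    a=np.radians(TY); return TO+x*np.array([np.cos(a),np.sin(a)])+y*np.array([-np.sin(a),np.cos(a)])
E
python3 - <<'E'
from h import *
plan(*tray(-30,0),90,188.74)
E
```

```text
rz -8.7  tx 8.07 ty -0.71 tz 21.23
```

Call:
move_arm --increments '[{"tx": 0,"ty": 0,"tz": 0,"rx": 0,"ry": 0,"rz": -4.3,"gripper": -1},{"tx": 0,"ty": 0,"tz": 0,"rx": 0,"ry": 0,"rz": -4.4,"gripper": -1},{"tx": 4,"ty": -0.4,"tz": 0,"rx": 0,"ry": 0,"rz": 0,"gripper": -1},{"tx": 4,"ty": -0.3,"tz": 0,"rx": 0,"ry": 0,"rz": 0,"gripper": -1},{"tx": 0,"ty": 0,"tz": 4,"rx": 0,"ry": 0,"rz": 0,"gripper": -1},{"tx": 0,"ty": 0,"tz": 4,"rx": 0,"ry": 0,"rz": 0,"gripper": -1},{"tx": 0,"ty": 0,"tz": 4,"rx": 0,"ry": 0,"rz": 0,"gripper": -1},{"tx": 0,"ty": 0,"tz": 4,"rx": 0,"ry": 0,"rz": 0,"gripper": -1},{"tx": 0,"ty": 0,"tz": 3,"rx": 0,"ry": 0,"rz": 0,"gripper": -1},{"tx": 0,"ty": 0,"tz": 2.2,"rx": 0,"ry": 0,"rz": 0,"gripper": -1},{"tx": 0,"ty": 0,"tz": 0,"rx": 0,"ry": 0,"rz": 0,"gripper": -1}]'

```text
clock: 5.7
eef_pos: [514.3, -170.0, 87.5]
tcp_rot: [3.139, -0.005, -2.989]
contact_force: [-0.5, 0.9, 0.1]
opening: 0.001
```

Call:
move_arm --increments '[{"tx": -1.5,"ty": 0,"tz": 0,"rx": 0,"ry": 0,"rz": 0,"gripper": -1},{"tx": -1.5,"ty": 0,"tz": 0,"rx": 0,"ry": 0,"rz": 0,"gripper": -1},{"tx": -1.5,"ty": 0,"tz": 0,"rx": 0,"ry": 0,"rz": 0,"gripper": -1},{"tx": -1.5,"ty": 0,"tz": 0,"rx": 0,"ry": 0,"rz": 0,"gripper": -1},{"tx": -1.5,"ty": 0,"tz": 0,"rx": 0,"ry": 0,"rz": 0,"gripper": -1},{"tx": -1.5,"ty": 0,"tz": 0,"rx": 0,"ry": 0,"rz": 0,"gripper": -1},{"tx": -1.5,"ty": 0,"tz": 0,"rx": 0,"ry": 0,"rz": 0,"gripper": -1},{"tx": -1,"ty": 0,"tz": 0,"rx": 0,"ry": 0,"rz": 0,"gripper": -1}]'

```text
clock: 6.5
eef_pos: [632.7, -153.6, 91.1]
tcp_rot: [-3.141, 0.002, -2.989]
contact_force: [0.2, 0.2, -0.5]
opening: -0.002
```

Call:
move_arm --increments '[{"tx": -0.8,"ty": 0,"tz": 0,"rx": 0,"ry": 0,"rz": 0,"gripper": -1},{"tx": -0.6,"ty": 0,"tz": 0,"rx": 0,"ry": 0,"rz": 0,"gripper": -1},{"tx": 0,"ty": 0,"tz": 0,"rx": 0,"ry": 0,"rz": 0,"gripper": -1}]'

```text
clock: 6.8
eef_pos: [644.6, -151.8, 90.2]
tcp_rot: [-3.141, 0.0, -2.99]
contact_force: [-0.6, -0.5, -0.1]
opening: -0.006
```

Run:
```python
from h import *
print(r.sense()["contact_force"],r.sense()["eef_pos"])
p,d,T=shot("top","t1"); C=cloud("top",d); P=C.reshape(-1,3);R=p.reshape(-1,3).astype(int)
o=(R[:,0]>R[:,2]+60)&(R[:,1]<R[:,0]*.8)&(P[:,2]>60)&(P[:,1]<-50); print("sleeve",o.sum(),P[o].mean(0))
for o in r.place_of("keeper_bar","top"): print(o, C[tuple(np.int32(o["location"]))])
```

```text
[-0.5940711  -0.54489857 -0.11911881] [ 644.60022013 -151.7513653    90.20158102]
sleeve 0 [nan nan nan]
{'location': [229.2, 389.5], 'confidence': 0.58} [397.05935939 -37.73760017 723.59744995]<stdin>:4: RuntimeWarning: Mean of empty slice.
  ret = um.true_divide(
```

Call:
move_arm --increments '[{"tx": -0.5,"ty": 0,"tz": 0,"rx": 0,"ry": 0,"rz": 0,"gripper": -1},{"tx": -0.5,"ty": 0,"tz": 0,"rx": 0,"ry": 0,"rz": 0,"gripper": -1},{"tx": 0,"ty": 0,"tz": 0,"rx": 0,"ry": 0,"rz": 0,"gripper": -1}]'

```text
clock: 7.2
eef_pos: [654.5, -150.4, 90.3]
tcp_rot: [-3.141, 0.001, -2.99]
contact_force: [0.6, 0.8, -0.1]
opening: 0.002
```

Run:
```python
from h import *
p,d,T=shot("scene","s1",(100,130,300,290),3)
```

```text
(no output)
```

View pics/s1.png

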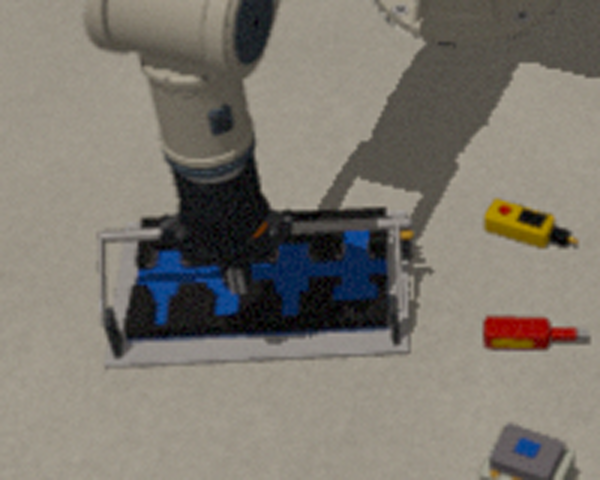

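Run:
```python
from h import *
for th in (0.3,.63,1,1.3,1.57,1.9):
    w=[np.r_[tray(90-90*np.cos(th),y),51+90*np.sin(th)] for y in (-150,0,150)]
    print(th,[(( q-[100,130])*3).round().tolist() for q in project("scene",w)])
print("tcp",(project("scene",pose()[:3,3])-[100,130])*3)
```

```text
0.3 [[107.0, 242.0], [251.0, 235.0], [394.0, 228.0]]
0.63 [[100.0, 234.0], [246.0, 227.0], [393.0, 220.0]]
1 [[92.0, 236.0], [242.0, 229.0], [392.0, 222.0]]
1.3 [[87.0, 247.0], [239.0, 240.0], [391.0, 232.0]]
1.57 [[83.0, 263.0], [237.0, 255.0], [391.0, 248.0]]
1.9 [[80.0, 289.0], [236.0, 281.0], [392.0, 273.0]]
tcp [[241.97172752 304.83205667]]
```

Run:
```python
from h import *
p,d,T=shot("wrist","w4",None,1.2)
C=cloud("wrist",d,T)
for o in r.place_of("keeper_bar","wrist"): print(o, C[tuple(np.int32(o["location"]))])
```

```text
{'location': [70.8, 283.4], 'confidence': 0.91} [ 563.94317818 -163.83856576  111.67124407]
{'location': [64.8, 284.0], 'confidence': 0.53} [ 561.40385769 -163.78131491  111.81036211]
```

View pics/w4.png

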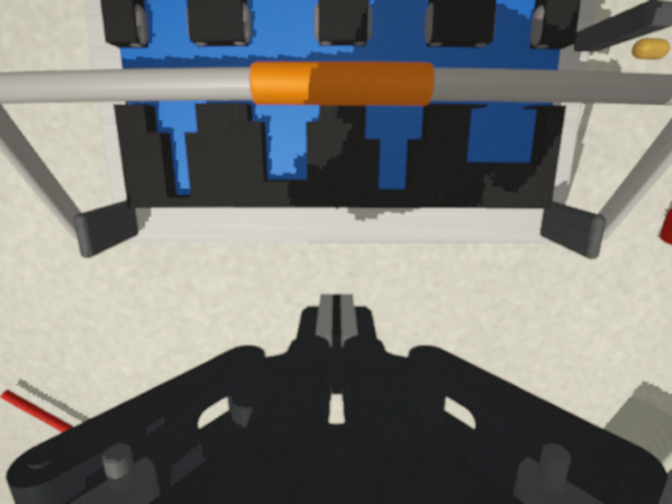

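Run:
```python
from h import *
z=np.load("pics/w4.npz"); C=cloud("wrist",z["d"],z["T"])
for v in (246,250,256,262,275,290): print(v,z["d"][v,270],C[v,270].round(1),C[v,290].round(1))
print(z["T"][:3,3], pose()[:3,3], r.sense()["clock"])
```

```text
246 148.56706 [ 643.7 -157.8  124.8] [ 642.1 -148.4  125.1]
250 143.2484 [ 643.4 -157.7  130.2] [ 642.1 -148.6  130. ]
256 137.95267 [ 643.7 -157.4  135.8] [ 642.5 -148.6  135.5]
262 131.87222 [ 643.5 -157.3  142.1] [ 642.5 -148.8  141.7]
275 119.70391 [ 642.9 -157.   154.6] [ 641.4 -149.4  155.2]
290 107.70722 [ 642.  -156.7  166.8] [ 640.7 -149.9  167.2]
[ 654.08949056 -150.37403228   90.14955079] [ 653.67682033 -150.3600942    90.04132829] 7.35
```

Call:
move_arm --increments '[{"tx": 0,"ty": 0,"tz": -4,"rx": 0,"ry": 0,"rz": 0,"gripper": -1},{"tx": 0,"ty": 0,"tz": -4,"rx": 0,"ry": 0,"rz": 0,"gripper": -1},{"tx": 0,"ty": 0,"tz": -4,"rx": 0,"ry": 0,"rz": 0,"gripper": -1},{"tx": 4.5,"ty": 0,"tz": 0,"rx": 0,"ry": 0,"rz": 0,"gripper": -1},{"tx": 4.5,"ty": 0,"tz": 0,"rx": 0,"ry": 0,"rz": 0,"gripper": -1},{"tx": 4.2,"ty": 0,"tz": 0,"rx": 0,"ry": 0,"rz": 0,"gripper": -1},{"tx": 0,"ty": 0,"tz": 4,"rx": 0,"ry": 0,"rz": 0,"gripper": -1},{"tx": 0,"ty": 0,"tz": 4,"rx": 0,"ry": 0,"rz": 0,"gripper": -1},{"tx": 0,"ty": 0,"tz": 4,"rx": 0,"ry": 0,"rz": 0,"gripper": -1},{"tx": 0,"ty": 0,"tz": 0,"rx": 0,"ry": 0,"rz": 0,"gripper": -1}]'

```text
clock: 8.35
eef_pos: [519.3, -169.2, 85.9]
tcp_rot: [3.138, -0.008, -2.99]
contact_force: [0.1, 0.2, 0.2]
opening: 0.001
```

Call:
move_arm --increments '[{"tx": -1,"ty": 0,"tz": 0,"rx": 0,"ry": 0,"rz": 0,"gripper": -1},{"tx": -1,"ty": 0,"tz": 0,"rx": 0,"ry": 0,"rz": 0,"gripper": -1},{"tx": -0.5,"ty": 0,"tz": 0,"rx": 0,"ry": 0,"rz": 0,"gripper": -1}]'

```text
clock: 8.65
eef_pos: [551.2, -166.9, 92.4]
tcp_rot: [-3.14, 0.004, -2.99]
contact_force: [0.4, -0.2, 0.2]
opening: 0.006
```

Call:
move_arm --increments '[{"tx": -0.5,"ty": 0,"tz": 0,"rx": 0,"ry": 0,"rz": 0,"gripper": -1},{"tx": -0.5,"ty": 0,"tz": 0,"rx": 0,"ry": 0,"rz": 0,"gripper": -1}]'

```text
clock: 8.85
eef_pos: [558.9, -165.0, 90.9]
tcp_rot: [-3.141, 0.001, -2.99]
contact_force: [-0.2, -0.2, -0.4]
opening: 0.001
```

Call:
move_arm --increments '[{"tx": -0.5,"ty": 0,"tz": 0,"rx": 0,"ry": 0,"rz": 0,"gripper": -1},{"tx": -0.5,"ty": 0,"tz": 0,"rx": 0,"ry": 0,"rz": 0,"gripper": -1}]'

```text
clock: 9.05
eef_pos: [568.1, -163.4, 90.2]
tcp_rot: [-3.142, 0.0, -2.99]
contact_force: [0.2, 0.4, 0.7]
opening: 0.001
```

Run:
```python
from h import *
p,d,T=shot("wrist","w5",None,1.2)
C=cloud("wrist",d,T)
for o in r.place_of("keeper_bar","wrist"): print(o, C[tuple(np.int32(o["location"]))])
```

```text
{'location': [241.8, 284.5], 'confidence': 0.97} [ 559.30086963 -163.72091507  112.27854374]
```

View pics/w5.png

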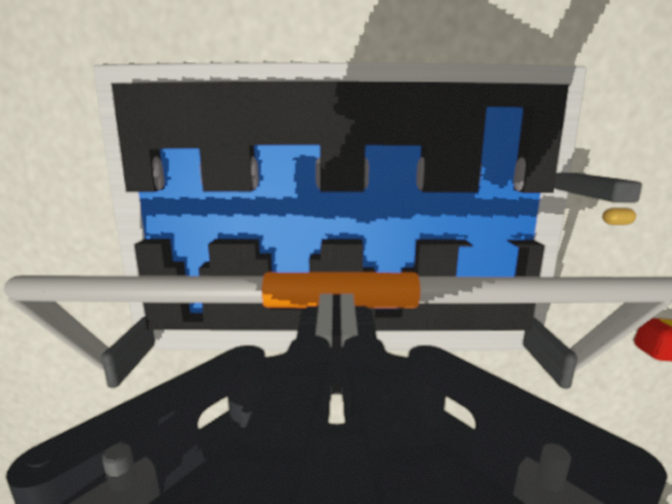

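Run:
```python
from h import *
for n in ("w1","w2","w3","w4","w5"):
    z=np.load(f"pics/{n}.npz"); T=z["T"]; C=cloud("wrist",z["d"],T); V=np.linalg.inv(T); L=C@V[:3,:3].T+V[:3,3]
    P=L.reshape(-1,3); k=(abs(P[:,0])<40)&(abs(P[:,1])<70)&(P[:,2]<10)&(P[:,2]>-90); Q=P[k]
    i=np.argsort(-Q[:,2])[:400]; print(n,k.sum(),Q[:,2].max(),np.percentile(Q[i],[0,50,100],axis=0).round(1).tolist())
    # column profile through a finger
    for u in (281 if n in("w3","w4","w5") else 170,):
        print([(v,L[v,u].round(0).tolist()) for v in range(225,300,6)])
```

```text
w1 11880 9.987221519022086 [[-11.4, 35.2, -7.0], [33.4, 41.9, 1.1], [40.0, 58.9, 10.0]]
[(225, [-61.0, -141.0, 200.0]), (231, [-69.0, -142.0, 201.0]), (237, [-78.0, -143.0, 201.0]), (243, [-86.0, -144.0, 202.0]), (249, [-95.0, -145.0, 202.0]), (255, [-103.0, -146.0, 201.0]), (261, [12.0, -47.0, -53.0]), (267, [12.0, -46.0, -58.0]), (273, [12.0, -44.0, -63.0]), (279, [10.0, -44.0, -64.0]), (285, [8.0, -44.0, -64.0]), (291, [5.0, -44.0, -65.0]), (297, [4.0, -43.0, -68.0])]
w2 6834 -41.90922966425188 [[-10.7, -50.4, -48.5], [3.1, 41.4, -46.5], [12.4, 48.4, -41.9]]
[(225, [-97.0, -180.0, 303.0]), (231, [-108.0, -181.0, 304.0]), (237, [-118.0, -182.0, 304.0]), (243, [-129.0, -183.0, 304.0]), (249, [-140.0, -185.0, 305.0]), (255, [-150.0, -185.0, 303.0]), (261, [12.0, -47.0, -53.0]), (267, [12.0, -46.0, -58.0]), (273, [12.0, -44.0, -63.0]), (279, [10.0, -44.0, -65.0]), (285, [8.0, -44.0, -66.0]), (291, [5.0, -44.0, -65.0]), (297, [3.0, -44.0, -66.0])]
w3 10700 -32.46574141346457 [[6.9, -14.2, -43.0], [11.3, -0.8, -39.2], [12.4, 12.8, -32.5]]
[(225, [-96.0, 0.0, 301.0]), (231, [-106.0, 0.0,
[... 526 characters left out ...]
9, [12.0, -1.0, -39.0]), (255, [11.0, -1.0, -45.0]), (261, [12.0, -1.0, -51.0]), (267, [11.0, -1.0, -56.0]), (273, [12.0, -1.0, -62.0]), (279, [11.0, -1.0, -66.0]), (285, [10.0, -1.0, -68.0]), (291, [7.0, -1.0, -67.0]), (297, [4.0, -1.0, -67.0])]
w5 17008 -9.961538532956794 [[10.3, -68.9, -15.0], [12.5, 8.2, -13.8], [13.3, 69.9, -10.0]]
[(225, [-12.0, -0.0, 63.0]), (231, [13.0, -0.0, -17.0]), (237, [10.0, -0.0, -20.0]), (243, [8.0, -0.0, -22.0]), (249, [12.0, -1.0, -39.0]), (255, [11.0, -1.0, -45.0]), (261, [12.0, -1.0, -51.0]), (267, [12.0, -1.0, -57.0]), (273, [12.0, -1.0, -63.0]), (279, [11.0, -1.0, -66.0]), (285, [10.0, -1.0, -68.0]), (291, [6.0, -1.0, -66.0]), (297, [4.0, -1.0, -68.0])]
```

The fingers passed over the bar. In the wrist depth the shut fingertips end about 32 mm short of the reported TCP (tool z ≈ -32, open about -45). I'll allow for that: back off, come in lower, and follow the bar's arc.

Call:
move_arm --increments '[{"tx": 0,"ty": 0,"tz": -3,"rx": 0,"ry": 0,"rz": 0,"gripper": -1},{"tx": 4,"ty": 0,"tz": 0,"rx": 0,"ry": 0,"rz": 0,"gripper": -1},{"tx": 3,"ty": 0,"tz": 0,"rx": 0,"ry": 0,"rz": 0,"gripper": -1},{"tx": 0,"ty": 0,"tz": 3,"rx": 0,"ry": 0,"rz": 0,"gripper": -1},{"tx": 0,"ty": 0,"tz": 2,"rx": 0,"ry": 0,"rz": 0,"gripper": -1},{"tx": 0,"ty": 0,"tz": 1.5,"rx": 0,"ry": 0,"rz": 0,"gripper": -1},{"tx": 0,"ty": 0,"tz": 0,"rx": 0,"ry": 0,"rz": 0,"gripper": -1}]'

```text
clock: 9.85
eef_pos: [496.8, -173.6, 53.4]
tcp_rot: [3.14, -0.003, -2.99]
contact_force: [-0.7, -0.2, -0.0]
opening: -0.003
```

Call:
move_arm --increments '[{"tx": -1,"ty": 0,"tz": 0,"rx": 0,"ry": 0,"rz": 0,"gripper": -1},{"tx": -1,"ty": 0,"tz": 0,"rx": 0,"ry": 0,"rz": 0,"gripper": -1},{"tx": -0.8,"ty": 0,"tz": 0,"rx": 0,"ry": 0,"rz": 0,"gripper": -1},{"tx": -0.5,"ty": 0,"tz": 0,"rx": 0,"ry": 0,"rz": 0,"gripper": -1},{"tx": -0.5,"ty": 0,"tz": -0.2,"rx": 0,"ry": 0,"rz": 0,"gripper": -1},{"tx": -0.5,"ty": 0,"tz": -0.3,"rx": 0,"ry": 0,"rz": 0,"gripper": -1}]'

```text
clock: 10.45
eef_pos: [541.3, -167.4, 60.2]
tcp_rot: [3.141, -0.0, -2.99]
contact_force: [-0.4, -0.7, -0.0]
opening: 0.0
```

Run:
```python
from h import *
print(r.sense()["contact_force"])
p,d,T=shot("wrist","w6",None,1.2)
C=cloud("wrist",d,T)
for o in r.place_of("keeper_bar","wrist"): print(o, C[tuple(np.int32(o["location"]))])
a=C[:,120:200]; k=(a[...,2]>90)&(a[...,2]<160)&(a[...,1]<-175); print(np.nanmean(a[k],axis=0))
```

```text
[-0.36520495 -0.7497814  -0.01439469]
{'location': [317.5, 282.6], 'confidence': 0.64} [ 546.18986302 -166.84415633  127.40564794]
[ 543.72126423 -206.16132138  145.43841829]
```

Call:
move_arm --increments '[{"tx": -0.6,"ty": 0,"tz": -0.3,"rx": 0,"ry": 0,"rz": 0,"gripper": -1},{"tx": -0.6,"ty": 0,"tz": -0.4,"rx": 0,"ry": 0,"rz": 0,"gripper": -1},{"tx": -0.7,"ty": 0,"tz": -0.5,"rx": 0,"ry": 0,"rz": 0,"gripper": -1},{"tx": -0.7,"ty": 0,"tz": -0.6,"rx": 0,"ry": 0,"rz": 0,"gripper": -1}]'

```text
clock: 10.95
eef_pos: [558.2, -164.5, 77.8]
tcp_rot: [3.139, -0.016, -2.989]
contact_force: [-12.6, -1.0, 7.8]
opening: -0.001
```

Call:
move_arm --increments '[{"tx": -0.8,"ty": 0,"tz": -0.4,"rx": 0,"ry": 0,"rz": 0,"gripper": -1},{"tx": -0.8,"ty": 0,"tz": -0.4,"rx": 0,"ry": 0,"rz": 0,"gripper": -1},{"tx": -0.9,"ty": 0,"tz": -0.3,"rx": 0,"ry": 0,"rz": 0,"gripper": -1},{"tx": -0.9,"ty": 0,"tz": -0.2,"rx": 0,"ry": 0,"rz": 0,"gripper": -1}]'

```text
clock: 11.35
eef_pos: [601.1, -158.5, 91.5]
tcp_rot: [-3.141, 0.0, -2.99]
contact_force: [-1.9, -0.7, 2.0]
opening: 0.0
```

Call:
move_arm --increments '[{"tx": -0.8,"ty": 0,"tz": 0,"rx": 0,"ry": 0,"rz": 0,"gripper": -1},{"tx": -0.7,"ty": 0,"tz": 0,"rx": 0,"ry": 0,"rz": 0,"gripper": -1},{"tx": -0.8,"ty": 0,"tz": 0,"rx": 0,"ry": 0,"rz": 0,"gripper": -1},{"tx": -0.8,"ty": 0,"tz": 0,"rx": 0,"ry": 0,"rz": 0,"gripper": -1}]'

```text
clock: 11.75
eef_pos: [631.5, -153.6, 90.7]
tcp_rot: [3.141, -0.0, -2.99]
contact_force: [-1.2, -0.7, -0.7]
opening: -0.002
```

Run:
```python
from h import *
s=r.sense();print(s["contact_force"],s["eef_pos"])
p,d,T=shot("scene","s2",(100,130,300,290),3)
```

```text
[-1.20892796 -0.68503692 -0.70257679] [ 631.50563884 -153.62368716   90.67275685]
```

View pics/s2.png

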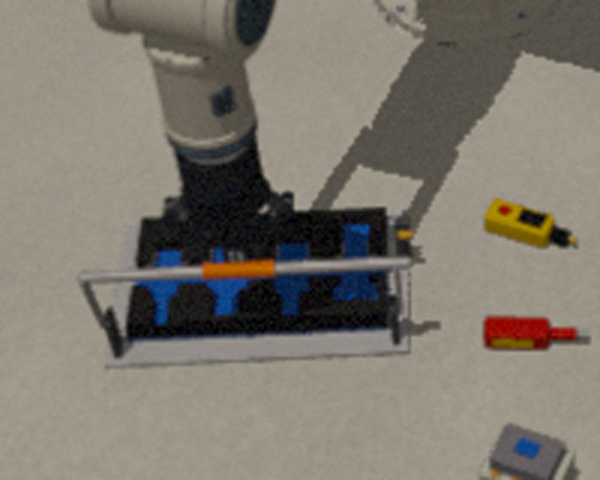

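The bar (sleeve at (240,268)) is now past vertical, at about 1.75 rad. I'll keep pushing to the stop.

Call:
move_arm --increments '[{"tx": -0.6,"ty": 0,"tz": 0.2,"rx": 0,"ry": 0,"rz": 0,"gripper": -1},{"tx": -0.5,"ty": 0,"tz": 0.2,"rx": 0,"ry": 0,"rz": 0,"gripper": -1},{"tx": -0.3,"ty": 0,"tz": 0,"rx": 0,"ry": 0,"rz": 0,"gripper": -1}]'

```text
clock: 12.1
eef_pos: [644.9, -151.6, 86.5]
tcp_rot: [3.141, -0.001, -2.99]
contact_force: [-1.3, -0.6, -1.4]
opening: 0.006
```

Call:
move_arm --increments '[{"tx": -0.3,"ty": 0,"tz": 0,"rx": 0,"ry": 0,"rz": 0,"gripper": -1},{"tx": -0.2,"ty": 0,"tz": 0,"rx": 0,"ry": 0,"rz": 0,"gripper": -1}]'

```text
clock: 12.3
eef_pos: [645.7, -151.4, 86.3]
tcp_rot: [3.14, -0.008, -2.99]
contact_force: [-20.0, -5.4, 11.2]
opening: -0.001
```

The keeper is at its end stop (20 N reaction). I'll back off, rise and turn towards the driver.

Call:
move_arm --increments '[{"tx": 2,"ty": 0,"tz": 0,"rx": 0,"ry": 0,"rz": 0,"gripper": -1},{"tx": 4,"ty": 0,"tz": 0,"rx": 0,"ry": 0,"rz": 0,"gripper": -1},{"tx": 2,"ty": 0,"tz": -4,"rx": 0,"ry": 0,"rz": 0,"gripper": -1},{"tx": 0,"ty": 0,"tz": -4,"rx": 0,"ry": 0,"rz": 0,"gripper": 0.3},{"tx": 0,"ty": 0,"tz": -4,"rx": 0,"ry": 0,"rz": 0,"gripper": 0.3}]'

```text
clock: 12.8
eef_pos: [570.1, -163.2, 208.7]
tcp_rot: [3.141, 0.0, -2.991]
contact_force: [1.4, 0.1, -0.5]
opening: 0.331
```

Call:
move_arm --increments '[{"tx": 0,"ty": 0,"tz": 0,"rx": 0,"ry": 0,"rz": 8,"gripper": 0.3},{"tx": 0,"ty": 0,"tz": 0,"rx": 0,"ry": 0,"rz": 8,"gripper": 0.3},{"tx": 0,"ty": 0,"tz": 0,"rx": 0,"ry": 0,"rz": 8,"gripper": 0.3},{"tx": 0,"ty": 0,"tz": 0,"rx": 0,"ry": 0,"rz": 8,"gripper": 0.3},{"tx": 0,"ty": 0,"tz": 0,"rx": 0,"ry": 0,"rz": 8,"gripper": 0.3},{"tx": 0,"ty": 0,"tz": 0,"rx": 0,"ry": 0,"rz": 8,"gripper": 0.3},{"tx": 0,"ty": 0,"tz": 0,"rx": 0,"ry": 0,"rz": 8,"gripper": 0.3},{"tx": 0,"ty": 0,"tz": 0,"rx": 0,"ry": 0,"rz": 8,"gripper": 0.3},{"tx": 0,"ty": 0,"tz": 0,"rx": 0,"ry": 0,"rz": 8,"gripper": 0.3},{"tx": 0,"ty": 0,"tz": 0,"rx": 0,"ry": 0,"rz": 8,"gripper": 0.3},{"tx": 0,"ty": 0,"tz": 0,"rx": 0,"ry": 0,"rz": 8,"gripper": 0.3},{"tx": 0,"ty": 0,"tz": 0,"rx": 0,"ry": 0,"rz": 7.5,"gripper": 0.3}]'

```text
clock: 14.0
eef_pos: [571.1, -163.1, 207.3]
tcp_rot: [3.141, 0.0, 1.621]
contact_force: [0.2, -0.4, -0.4]
opening: 0.65
```

Run:
```python
from h import *
s=r.sense();print(s["eef_pos"],np.degrees(s["tcp_rot"]),s["qpos"])
plan(601,121,200,93.1)
```

```text
[ 571.06696727 -163.07171432  207.29673878] [1.79955115e+02 4.75688781e-03 9.28588475e+01] [-2.80789315e-01  2.99645447e-01  1.69728593e+00  1.93170119e-04
  1.14389339e+00 -3.30765564e-01]
rz -0.2  tx 28.20 ty 4.53 tz 0.73
```

Call:
move_arm --increments '[{"tx": 4,"ty": 0.7,"tz": 0,"rx": 0,"ry": 0,"rz": 0,"gripper": 0.3},{"tx": 4,"ty": 0.7,"tz": 0,"rx": 0,"ry": 0,"rz": 0,"gripper": 0.3},{"tx": 4,"ty": 0.7,"tz": 0,"rx": 0,"ry": 0,"rz": 0,"gripper": 0.3},{"tx": 4,"ty": 0.7,"tz": 0,"rx": 0,"ry": 0,"rz": 0,"gripper": 0.3},{"tx": 4,"ty": 0.6,"tz": 0,"rx": 0,"ry": 0,"rz": 0,"gripper": 0.3},{"tx": 4,"ty": 0.6,"tz": 0,"rx": 0,"ry": 0,"rz": 0,"gripper": 0.3},{"tx": 4.2,"ty": 0.6,"tz": 0,"rx": 0,"ry": 0,"rz": 0,"gripper": 0.3},{"tx": 0,"ty": 0,"tz": 3,"rx": 0,"ry": 0,"rz": 0,"gripper": 0.3},{"tx": 0,"ty": 0,"tz": 3,"rx": 0,"ry": 0,"rz": 0,"gripper": 0.3},{"tx": 0,"ty": 0,"tz": 0,"rx": 0,"ry": 0,"rz": 0,"gripper": 0.3},{"tx": 0,"ty": 0,"tz": 0,"rx": 0,"ry": 0,"rz": 0,"gripper": 0.3}]'

```text
clock: 15.1
eef_pos: [601.0, 121.0, 147.4]
tcp_rot: [-3.141, 0.0, 1.626]
contact_force: [0.4, 0.3, -0.4]
opening: 0.651
```

```bash
cat >> h.py <<'E'
REAR=dict(driver=(-40,70),pliers=(-42,60),tester=(-42,55),crimper=(-66,48))
def find(q,near,name,cam="wrist"):
    "tool origin and heading (deg) from mask + depth; near = expected xy"
    p,d,T=shot(cam,name); C=cloud(cam,d,T); best=None
    for o in r.cut_out(q,cam):
        m=cv2.erode(o["mask"].astype(np.uint8),np.ones((2,2)))>0; P=C[m]; P=P[np.isfinite(P[:,2])]
        h=P[(P[:,2]>8)&(P[:,2]<36)]
        if len(h)<60: continue
        b=cv2.minAreaRect(h[:,:2].astype(np.float32)); e=np.hypot(*(np.array(b[0])-near))
        if best is None or e<best[0]: best=(e,b,o["confidence"],h)
    pl=[(ray_at(cam,[[o["location"][1],o["location"][0]]],0,T)[0,:2].round(1),round(float(o["confidence"]),2)) for o in r.place_of(q,cam)]
    if best: 
        e,b,c,h=best; w,l=b[1]; a=b[2] if w>l else b[2]+90
        print(q,"rect c",np.round(b[0],1),"size",np.round(b[1],1),"axis",round(a,1),"top z",np.percentile(h[:,2],90).round(1),"conf",round(float(c),2),"off",round(e,1))
        for s in (0,180):
            f=np.radians(a+s); mid=sum(REAR[q])/2; print("  heading",round(a+s,1),"origin",(np.array(b[0])-mid*np.array([np.cos(f),np.sin(f)])).round(1))
    print("  place_of",pl)
    return p,d,T,C
E
python3 - <<'E'
from h import *
p,d,T,C=find("driver",(600,136),"w7"); print(T[:3,3])
L=(C-T[:3,3])@T[:3,:3]; P=L.reshape(-1,3); k=(abs(P[:,0])<30)&(abs(P[:,1])<60)&(P[:,2]<-5)&(P[:,2]>-90)
print("tips",P[k][:,2].max(), [np.median(P[k&(P[:,2]<-25)&(P[:,2]>-60)&(s*P[:,1]>0)],axis=0).round(1) for s in (1,-1)])
cv2.imwrite("pics/w7.png",cv2.resize(p[:,:,::-1],None,fx=1.2,fy=1.2))
E
```

```text
driver rect c [601.  135.4] size [ 26.9 105.3] axis 94.7 top z 29.2 conf 0.87 off 1.2
  heading 94.7 origin [602.2 120.5]
  heading 274.7 origin [599.8 150.3]
  place_of [(array([789.3, 140.6]), 0.67), (array([602.4, 119.3]), 0.56)]
[600.9975055  120.9915433  147.37005485]
tips -32.65903969605523 [array([  6. ,  27.2, -50.2]), array([  6. , -28.6, -50.1])]
```

View pics/w7.png

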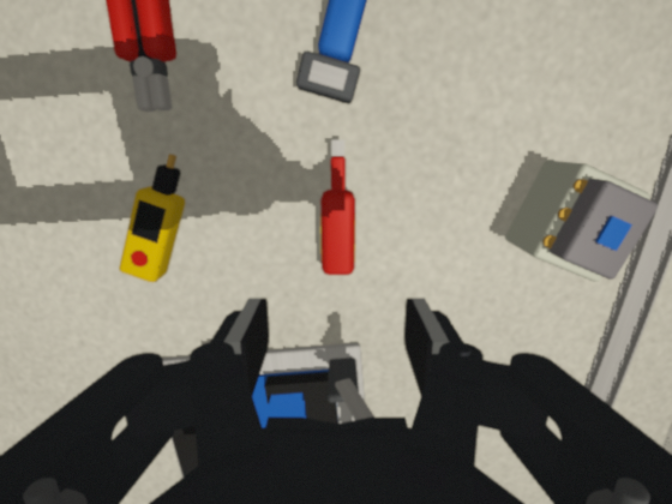

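The view shows the driver alone between the jaws at (338,230), pointing away, with the contactor well clear to the right. I'll descend in stages and watch the force.

Call:
move_arm --increments '[{"tx": -0.1,"ty": 0.1,"tz": 4,"rx": 0,"ry": 0,"rz": -0.8,"gripper": 0.3},{"tx": 0,"ty": 0,"tz": 4,"rx": 0,"ry": 0,"rz": 0,"gripper": 0.3},{"tx": 0,"ty": 0,"tz": 3,"rx": 0,"ry": 0,"rz": 0,"gripper": 0.3},{"tx": 0,"ty": 0,"tz": 2,"rx": 0,"ry": 0,"rz": 0,"gripper": 0.3},{"tx": 0,"ty": 0,"tz": 0.7,"rx": 0,"ry": 0,"rz": 0,"gripper": 0.3},{"tx": 0,"ty": 0,"tz": 0,"rx": 0,"ry": 0,"rz": 0,"gripper": 0.3}]'

```text
clock: 15.85
eef_pos: [602.3, 120.0, 10.3]
tcp_rot: [-3.142, 0.0, 1.64]
contact_force: [1.1, 0.4, 0.3]
opening: 0.653
```

Call:
move_arm --increments '[{"tx": 0,"ty": 0,"tz": 0.7,"rx": 0,"ry": 0,"rz": 0,"gripper": 0.3},{"tx": 0,"ty": 0,"tz": 0.7,"rx": 0,"ry": 0,"rz": 0,"gripper": 0.3},{"tx": 0,"ty": 0,"tz": 0,"rx": 0,"ry": 0,"rz": 0,"gripper": 0.3}]'

```text
clock: 16.15
eef_pos: [601.9, 120.1, -4.1]
tcp_rot: [-3.141, -0.0, 1.64]
contact_force: [0.1, -1.0, 0.3]
opening: 0.651
```

Run:
```python
from h import *
s=r.sense();print(s["eef_pos"],s["contact_force"])
p,d,T=shot("wrist","w8"); C=cloud("wrist",d,T)
L=(C-T[:3,3])@T[:3,:3]; P=L.reshape(-1,3); k=(abs(P[:,0])<14)&(P[:,2]<-5)&(P[:,2]>-80)
for a in range(-60,60,8):
    kk=k&(P[:,1]>a)&(P[:,1]<a+8)
    if kk.sum()>20: print(a,np.percentile(P[kk][:,2],[1,50,99]).round(0))
```

```text
[601.89919265 120.06104991  -4.06669082] [ 0.12394028 -0.97907849  0.26360744]
-60 [-80.  -5.  -5.]
-52 [-80.  -6.  -5.]
-44 [-80. -54.  -5.]
-36 [-79. -59.  -5.]
-28 [-56.  -5.  -5.]
-20 [-32. -28.  -5.]
-12 [-34. -32. -30.]
-4 [-34. -33. -31.]
4 [-34. -32. -30.]
12 [-31. -27.  -5.]
20 [-72. -55.  -5.]
28 [-80. -64.  -5.]
36 [-80. -55.  -5.]
44 [-80.  -6.  -5.]
52 [-80.  -5.  -5.]
```

The reported TCP is now 4 mm below the bench with no contact, so the fingers really are short. I'll go lower.

Call:
move_arm --increments '[{"tx": 0,"ty": 0,"tz": 1.5,"rx": 0,"ry": 0,"rz": 0,"gripper": 0.3},{"tx": 0,"ty": 0,"tz": 1,"rx": 0,"ry": 0,"rz": 0,"gripper": 0.3},{"tx": 0,"ty": 0,"tz": 0,"rx": 0,"ry": 0,"rz": 0,"gripper": 0.3}]'

```text
clock: 16.5
eef_pos: [600.4, 119.8, -31.0]
tcp_rot: [-3.138, 0.0, 1.64]
contact_force: [0.2, -0.8, -0.7]
opening: 0.65
```

Call:
move_arm --increments '[{"tx": 0,"ty": 0,"tz": 0.3,"rx": 0,"ry": 0,"rz": 0,"gripper": 0.3},{"tx": 0,"ty": 0,"tz": 0,"rx": 0,"ry": 0,"rz": 0,"gripper": 0.3}]'

```text
clock: 16.7
eef_pos: [601.8, 120.1, -32.3]
tcp_rot: [-3.141, 0.0, 1.64]
contact_force: [0.4, -0.5, 0.4]
opening: 0.652
```

Call:
move_arm --increments '[{"tx": 0,"ty": 0,"tz": 0.2,"rx": 0,"ry": 0,"rz": 0,"gripper": 0.3},{"tx": 0,"ty": 0,"tz": 0,"rx": 0,"ry": 0,"rz": 0,"gripper": 0.3}]'

```text
clock: 16.9
eef_pos: [602.4, 120.2, -33.2]
tcp_rot: [3.141, -0.0, 1.64]
contact_force: [-0.7, -0.4, 4.5]
opening: 0.651
```

Call:
move_arm --increments '[{"tx": 0,"ty": 0,"tz": -0.7,"rx": 0,"ry": 0,"rz": 0,"gripper": 0.3},{"tx": 0,"ty": 0,"tz": 0,"rx": 0,"ry": 0,"rz": 0,"gripper": -1},{"tx": 0,"ty": 0,"tz": 0,"rx": 0,"ry": 0,"rz": 0,"gripper": -1},{"tx": 0,"ty": 0,"tz": 0,"rx": 0,"ry": 0,"rz": 0,"gripper": -1},{"tx": 0,"ty": 0,"tz": 0,"rx": 0,"ry": 0,"rz": 0,"gripper": -1},{"tx": 0,"ty": 0,"tz": 0,"rx": 0,"ry": 0,"rz": 0,"gripper": -1},{"tx": 0,"ty": 0,"tz": 0,"rx": 0,"ry": 0,"rz": 0,"gripper": -1}]' --squeeze 60

```text
clock: 17.6
eef_pos: [602.6, 120.3, -26.2]
tcp_rot: [3.14, -0.0, 1.64]
contact_force: [-0.2, 0.5, 7.9]
opening: 0.317
```

Call:
move_arm --increments '[{"tx": 0,"ty": 0,"tz": -2,"rx": 0,"ry": 0,"rz": 0,"gripper": -1},{"tx": 0,"ty": 0,"tz": -3,"rx": 0,"ry": 0,"rz": 0,"gripper": -1},{"tx": 0,"ty": 0,"tz": -3,"rx": 0,"ry": 0,"rz": 0,"gripper": -1},{"tx": 0,"ty": 0,"tz": -4,"rx": 0,"ry": 0,"rz": 0,"gripper": -1},{"tx": 0,"ty": 0,"tz": 0,"rx": 0,"ry": 0,"rz": 0,"gripper": -1}]'

```text
clock: 18.1
eef_pos: [605.4, 120.8, 98.2]
tcp_rot: [3.134, -0.001, 1.64]
contact_force: [0.6, 0.0, -1.2]
opening: 0.316
```

```bash
cat >> h.py <<'E'
def held(name,colour):
    "held tool in tool frame: points near the fingers of a colour test(R)->mask"
    p,d,T=shot("wrist",name); C=cloud("wrist",d,T); L=(C-T[:3,3])@T[:3,:3]; P=L.reshape(-1,3); R=p.reshape(-1,3).astype(int)
    k=(abs(P[:,0])<90)&(abs(P[:,1])<40)&(P[:,2]>-75)&(P[:,2]<25)&colour(R); Q=P[k]
    b=cv2.minAreaRect(Q[:,:2].astype(np.float32)); print("held n",k.sum(),np.round(b[0],1),np.round(b[1],1),round(b[2],1),"z",np.percentile(Q[:,2],[2,50,98]).round(1),"x",np.percentile(Q[:,0],[1,99]).round(1))
    return p,d,T,L
red=lambda R:(R[:,0]>70)&(R[:,0]>2*R[:,1])&(R[:,0]>2*R[:,2])
E
python3 - <<'E'
from h import *
s=r.sense();print(s["contact_force"],s["opening"]*85,s["eef_pos"])
held("w9",red)
cv2.imwrite("pics/w9.png",cv2.resize(np.load("pics/w9.npz")["p"][:,:,::-1],None,fx=1.2,fy=1.2))
E
```

```text
[ 0.63583801  0.0420504  -1.23773045] 26.89629809426709 [605.39702601 120.76801022  98.16914478]
held n 10330 [11.8 -0.9] [27.9 93.2] 89.6 z [-55.8 -54.  -44. ] x [-32.3  56.7]
```

View pics/w9.png

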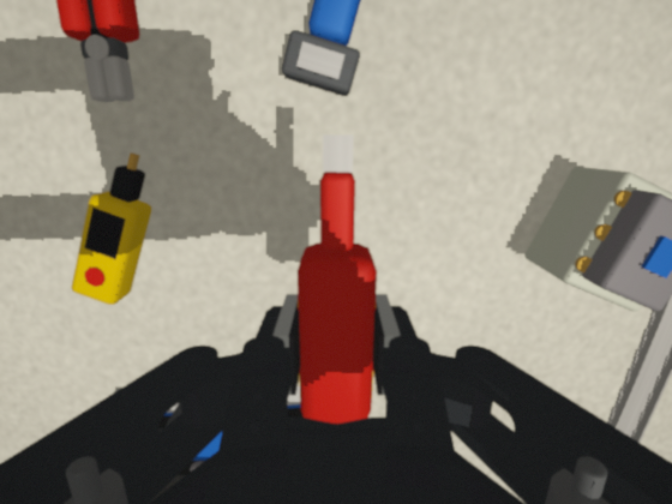

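The driver is gripped straight and centred: the handle is between the pads at (337,330) and its top sits at tool z -54. I'll lift it, turn to the tray heading and carry it over.

Call:
move_arm --increments '[{"tx": 0,"ty": 0,"tz": -4,"rx": 0,"ry": 0,"rz": 0,"gripper": -1},{"tx": 0,"ty": 0,"tz": -2,"rx": 0,"ry": 0,"rz": 7,"gripper": -1},{"tx": 0,"ty": 0,"tz": 0,"rx": 0,"ry": 0,"rz": 8,"gripper": -1},{"tx": 0,"ty": 0,"tz": 0,"rx": 0,"ry": 0,"rz": 8,"gripper": -1},{"tx": 0,"ty": 0,"tz": 0,"rx": 0,"ry": 0,"rz": 8,"gripper": -1},{"tx": 0,"ty": 0,"tz": 0,"rx": 0,"ry": 0,"rz": 8,"gripper": -1},{"tx": 0,"ty": 0,"tz": 0,"rx": 0,"ry": 0,"rz": 8,"gripper": -1},{"tx": 0,"ty": 0,"tz": 0,"rx": 0,"ry": 0,"rz": 8,"gripper": -1},{"tx": 0,"ty": 0,"tz": 0,"rx": 0,"ry": 0,"rz": 8,"gripper": -1},{"tx": 0,"ty": 0,"tz": 0,"rx": 0,"ry": 0,"rz": 8,"gripper": -1},{"tx": 0,"ty": 0,"tz": 0,"rx": 0,"ry": 0,"rz": 8,"gripper": -1},{"tx": 0,"ty": 0,"tz": 0,"rx": 0,"ry": 0,"rz": 6.3,"gripper": -1}]'

```text
clock: 19.35
eef_pos: [600.9, 119.9, 151.2]
tcp_rot: [3.141, 0.003, 0.146]
contact_force: [0.3, -0.6, -0.7]
opening: 0.315
```

Run:
```python
from h import *
s=r.sense();print(s["eef_pos"],np.degrees(s["tcp_rot"]),s["qpos"].round(2),s["opening"])
plan(*tray(-20,-102),150,8.74)
z=np.load("pics/w9.npz"); C=cloud("wrist",z["d"],z["T"]); L=(C-z["T"][:3,3])@z["T"][:3,:3]; P=L.reshape(-1,3); R=z["p"].reshape(-1,3).astype(int)
k=red(R)&(abs(P[:,2]+54)<4)
for lo,hi in((-12,-9),(6,10)): kk=k&(P[:,1]>lo)&(P[:,1]<hi); print("handle top front x",np.percentile(P[kk][:,0],[1,50,99]))
```

```text
[600.94839449 119.90536003 151.20751198] [1.79992477e+02 1.57049328e-01 8.37226537e+00] [0.19 0.39 1.71 0.   1.05 1.62] 0.3153528225227127
rz -0.4  tx -11.84 ty 37.60 tz 0.12
handle top front x [-31.61541418   0.83602701  28.69616038]
handle top front x [-31.62124301   2.83022923  29.90162671]
```

Call:
move_arm --increments '[{"tx": -1,"ty": 4,"tz": 0,"rx": 0,"ry": 0,"rz": -0.4,"gripper": -1},{"tx": -1,"ty": 4,"tz": 0,"rx": 0,"ry": 0,"rz": 0,"gripper": -1},{"tx": -1,"ty": 4,"tz": 0,"rx": 0,"ry": 0,"rz": 0,"gripper": -1},{"tx": -1,"ty": 4,"tz": 0,"rx": 0,"ry": 0,"rz": 0,"gripper": -1},{"tx": -1,"ty": 4,"tz": 0,"rx": 0,"ry": 0,"rz": 0,"gripper": -1},{"tx": -1,"ty": 4,"tz": 0,"rx": 0,"ry": 0,"rz": 0,"gripper": -1},{"tx": -1,"ty": 4,"tz": 0,"rx": 0,"ry": 0,"rz": 0,"gripper": -1},{"tx": -1,"ty": 4,"tz": 0,"rx": 0,"ry": 0,"rz": 0,"gripper": -1},{"tx": -1,"ty": 4,"tz": 0,"rx": 0,"ry": 0,"rz": 0,"gripper": -1},{"tx": -0.8,"ty": 1.6,"tz": 0,"rx": 0,"ry": 0,"rz": 0,"gripper": -1},{"tx": 0,"ty": 0,"tz": 0,"rx": 0,"ry": 0,"rz": 0,"gripper": -1}]'

```text
clock: 20.45
eef_pos: [562.8, -268.4, 151.5]
tcp_rot: [-3.141, 0.002, 0.156]
contact_force: [0.3, 0.4, -1.7]
opening: 0.313
```

```bash
cat >> h.py <<'E'
def fitfoam(name,cam="wrist"):
    p,d,T=shot(cam,name); C=cloud(cam,d,T); P=C.reshape(-1,3); R=p.reshape(-1,3).astype(int); a=np.radians(TY)
    D=P[:,:2]-TO; X=D@[np.cos(a),np.sin(a)]; Y=D@[-np.sin(a),np.cos(a)]
    bl=(R[:,2]>R[:,0]+25)&(R[:,2]>1.5*R[:,0])&(P[:,2]>5)&(P[:,2]<20)
    print(T[:3,3].round(1))
    for i,q in enumerate(("driver","pliers","tester","crimper")):
        y0=-102+68*i; k=bl&(abs(Y-y0)<33)&(X<-22)&(X>-85); k2=bl&(abs(Y-y0)<33)&(X>22)&(X<85)
        for kk in (k,k2):
            if kk.sum()>60: e=np.percentile(Y[kk],[2,98]); print(q,kk.sum(),"y edges",(e-y0).round(1),"mid",(e.mean()-y0).round(2),"x",np.percentile(X[kk],[1,99]).round(1))
    return p,d,T,C,X.reshape(420,560),Y.reshape(420,560)
E
python3 - <<'E'
from h import *
p,d,T,C,X,Y=fitfoam("w10")
L=(C-T[:3,3])@T[:3,:3]; k=red(p.reshape(-1,3).astype(int)).reshape(420,560)&(L[...,2]<-40)&(abs(L[...,1])<25); b=cv2.minAreaRect(L[k][:,:2].astype(np.float32)); print("held",b,np.percentile(L[k],[1,99],axis=0))
cv2.imwrite("pics/w10.png",cv2.resize(p[:,:,::-1],None,fx=1.2,fy=1.2))
print(((T[:2,3]-TO)@[[np.cos(np.radians(TY)),-np.sin(np.radians(TY))],[np.sin(np.radians(TY)),np.cos(np.radians(TY))]]))
E
```

```text
[ 562.8 -268.4  151.5]
pliers 818 y edges [-17.6  20.1] mid 1.24 x [-45.8 -22.1]
pliers 1138 y edges [-12.1  14.7] mid 1.3 x [22.8 63. ]
tester 627 y edges [-11.9  17.7] mid 2.94 x [-45.1 -22.3]
tester 913 y edges [-11.   17.9] mid 3.45 x [22.8 68.8]
crimper 753 y edges [-4.2 14.8] mid 5.31 x [-69.2 -22.7]
crimper 1064 y edges [-13.6  23.2] mid 4.77 x [22.1 50.2]
held ((11.989936828613281, 1.147073745727539), (93.22502899169922, 28.416990280151367), 0.8655292987823486) [[-32.01074301 -12.22985341 -56.03027839]
 [ 57.04825811  14.06071874 -43.63814043]]
[   1.7065504  -103.98266665]
```

View pics/w10.png

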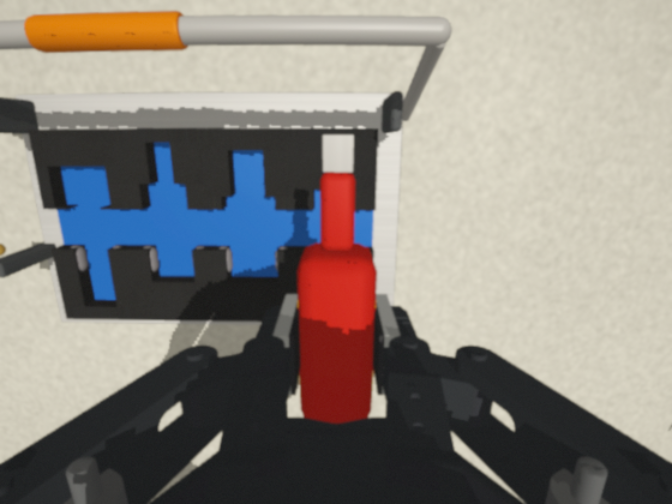

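Run:
```python
from h import *
print(r.camera_model("wrist")["hand_eye"].round(4).tolist())
for n in ("w9","w10"):
    z=np.load(f"pics/{n}.npz"); T=z["T"]; C=cloud("wrist",z["d"],T); L=(C-T[:3,3])@T[:3,:3]
    R=z["p"].astype(int); k=red(R.reshape(-1,3)).reshape(420,560)
    for v in (220,260,300): 
        u=np.where(k[v]&(L[v,:,2]<-40)&(abs(L[v,:,1])<25))[0]; print(n,v,u.min(),u.max(),L[v,u.min()].round(1),L[v,u.max()].round(1),L[v,280].round(1))
```

```text
[[0.0003, -0.9613, -0.2754, 68.9969], [1.0, -0.0, 0.001, 0.8535], [-0.001, -0.2754, 0.9613, -172.2927], [0.0, 0.0, 0.0, 1.0]]
w9 220 251 310 [ 28.  -11.  -50.1] [ 28.   13.4 -50. ] [ 28.9   1.  -52.7]
w9 260 249 311 [  9.7 -12.4 -49.7] [ 10.4  14.2 -51.2] [ 12.1   1.  -54.7]
w9 300 250 310 [ -9.5 -12.4 -50.5] [ -9.9  14.4 -50. ] [ -6.6   1.  -55. ]
w10 220 250 310 [ 26.9 -11.8 -46.8] [ 28.1  13.3 -50.5] [ 29.2   1.  -53.5]
w10 260 249 312 [ 10.2 -12.3 -50.8] [ 10.   14.7 -50.3] [ 12.    1.  -54.5]
w10 300 250 310 [ -9.  -12.4 -51.3] [ -9.   14.3 -51.4] [ -7.    1.  -54.4]
```

```bash
for i in 1 2 3; do python3 - <<'E'
from rig import r
for n in ("wrist","top"):
    for i in range(3):
        m=r.camera_model(n); print(n,m["hand_eye"][:3,3].round(2) if n=="wrist" else m["t"].round(2),round(m["fx"],2),round(m["cx"],2))
E
done
```

```text
wrist [  69.      0.85 -172.29] 311.58 280.06
wrist [  69.      0.85 -172.29] 311.58 280.06
wrist [  69.      0.85 -172.29] 311.58 280.06
top [  84.79  584.76 1388.21] 506.03 290.91
top [  84.79  584.76 1388.21] 506.03 290.91
top [  84.79  584.76 1388.21] 506.03 290.91
wrist [  69.      0.85 -172.29] 311.58 280.06
wrist [  69.      0.85 -172.29] 311.58 280.06
wrist [  69.      0.85 -172.29] 311.58 280.06
top [  84.79  584.76 1388.21] 506.03 290.91
top [  84.79  584.76 1388.21] 506.03 290.91
top [  84.79  584.76 1388.21] 506.03 290.91
wrist [  69.      0.85 -172.29] 311.58 280.06
wrist [  69.      0.85 -172.29] 311.58 280.06
wrist [  69.      0.85 -172.29] 311.58 280.06
top [  84.79  584.76 1388.21] 506.03 290.91
top [  84.79  584.76 1388.21] 506.03 290.91
top [  84.79  584.76 1388.21] 506.03 290.91
```

The reported hand-eye calibration has shifted by about 2 mm between readings. So I'll use the gripped tool, centred between the fingers, as the reference and correct the tray by about +0.7 mm in y.

Call:
move_arm --increments '[{"tx": -0.1,"ty": -0.3,"tz": 3,"rx": 0,"ry": 0,"rz": 0,"gripper": -1},{"tx": 0,"ty": 0,"tz": 4,"rx": 0,"ry": 0,"rz": 0,"gripper": -1},{"tx": 0,"ty": 0,"tz": 4,"rx": 0,"ry": 0,"rz": 0,"gripper": -1},{"tx": 0,"ty": 0,"tz": 2,"rx": 0,"ry": 0,"rz": 0,"gripper": -1},{"tx": 0,"ty": 0,"tz": 0,"rx": 0,"ry": 0,"rz": 0,"gripper": -1},{"tx": 0,"ty": 0,"tz": 0,"rx": 0,"ry": 0,"rz": 0,"gripper": -1}]'

```text
clock: 21.1
eef_pos: [563.1, -262.6, 23.1]
tcp_rot: [-3.141, 0.001, 0.16]
contact_force: [0.5, -0.3, 0.1]
opening: 0.313
```

```bash
python3 - <<'E'
s=open("h.py").read().replace("TO=np.array([545.34,-165.9])","TO=np.array([545.53,-165.16])"); s+='''
def where(T=None):
    T=pose() if T is None else T; a=np.radians(TY); D=T[:2,3]-TO
    print("tray x %.1f y %.1f z %.1f yaw %.2f tilt %.2f"%(D@[np.cos(a),np.sin(a)],D@[-np.sin(a),np.cos(a)],T[2,3],np.degrees(np.arctan2(T[1,0],T[0,0])),np.degrees(np.arccos(-T[2,2]))))
'''
open("h.py","w").write(s)
E
python3 - <<'E'
from h import *
where(); print(r.sense()["contact_force"]); print(r.camera_model("wrist")["hand_eye"][:3,3])
p,d,T,C,X,Y=fitfoam("w11"); where(T)
cv2.imwrite("pics/w11.png",cv2.resize(p[60:300,150:410,::-1],None,fx=2.4,fy=2.4))
E
```

```text
tray x 2.6 y -99.0 z 23.1 yaw 9.15 tilt 0.05
[ 0.526968   -0.31829769  0.11567946]
[  68.99481811    0.85171103 -172.29268659]
[ 563.1 -262.6   23.1]
driver 559 y edges [-16.4  14.3] mid -1.05 x [22.2 72.2]
pliers 1414 y edges [-16.5  19.7] mid 1.59 x [-43.3 -22.2]
pliers 2725 y edges [-9.6 13.3] mid 1.85 x [22.4 62.4]
tester 1309 y edges [-9.  17.6] mid 4.34 x [-45.8 -22.1]
tester 1735 y edges [-7.9 17.3] mid 4.69 x [22.1 68.4]
tray x 2.6 y -99.0 z 23.1 yaw 9.15 tilt 0.05
```

View pics/w11.png

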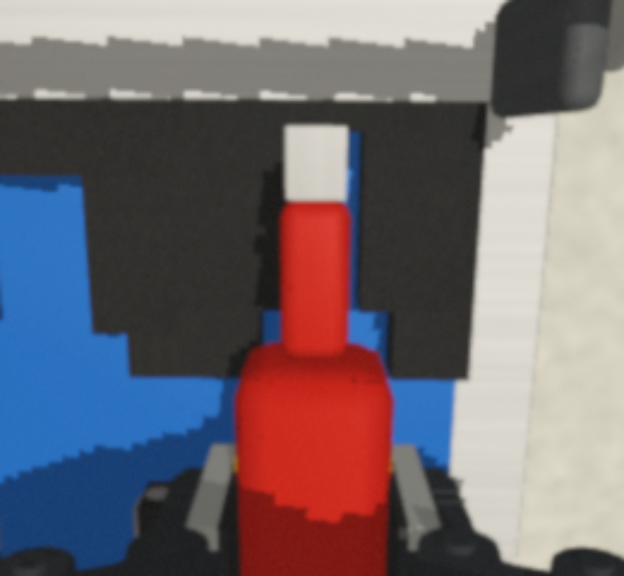

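The pocket's slot (right edge (360,220)) sits about 3 mm to the right of the shaft, which agrees with the pose reading of y = -99. I'll shift and re-check.

Call:
move_arm --increments '[{"tx": -0.2,"ty": 0.3,"tz": 0,"rx": 0,"ry": 0,"rz": 0.4,"gripper": -1},{"tx": 0,"ty": 0,"tz": 0,"rx": 0,"ry": 0,"rz": 0,"gripper": -1},{"tx": 0,"ty": 0,"tz": 0.7,"rx": 0,"ry": 0,"rz": 0,"gripper": -1},{"tx": 0,"ty": 0,"tz": 0,"rx": 0,"ry": 0,"rz": 0,"gripper": -1},{"tx": 0,"ty": 0,"tz": 0,"rx": 0,"ry": 0,"rz": 0,"gripper": -1}]'

```text
clock: 21.65
eef_pos: [561.2, -267.0, 15.9]
tcp_rot: [-3.141, 0.0, 0.152]
contact_force: [-0.4, 0.6, -0.4]
opening: 0.318
```

Run:
```python
from h import *
where(); print(r.sense()["contact_force"],r.sense()["qvel"].round(3))
p,d,T,C,X,Y=fitfoam("w12"); where(T); where()
# slit either side of shaft: blue seen left/right at rows by image
R=p.astype(int); bl=(R[...,2]>1.5*R[...,0])&(R[...,2]>60); rd=(R[...,0]>70)&(R[...,0]>2*R[...,1])
for v in range(120,200,10):
    u=np.where(rd[v,200:380])[0]+200
    if len(u): print(v,"red",u.min(),u.max(),"blue L",np.where(bl[v,u.min()-30:u.min()])[0].size,"R",np.where(bl[v,u.max()+1:u.max()+31])[0].size)
cv2.imwrite("pics/w12.png",cv2.resize(p[60:300,150:410,::-1],None,fx=2.4,fy=2.4))
```

```text
tray x -0.0 y -103.1 z 15.9 yaw 8.68 tilt 0.03
[-0.44795936  0.55029968 -0.4366189 ] [ 0.002 -0.001 -0.003 -0.001  0.001 -0.001]
[ 561.2 -267.    15.9]
driver 603 y edges [-16.4  14.4] mid -1.02 x [22.2 73.1]
pliers 1391 y edges [-16.3  20.3] mid 1.98 x [-41.7 -22.1]
pliers 2862 y edges [-8.9 13.5] mid 2.31 x [22.4 62.4]
tester 1324 y edges [-7.8 17.6] mid 4.93 x [-45.7 -22.2]
tester 1753 y edges [-7.3 17.4] mid 5.05 x [22.3 68.8]
tray x -0.0 y -103.1 z 15.9 yaw 8.68 tilt 0.03
tray x 0.1 y -103.1 z 16.0 yaw 8.69 tilt 0.02
150 red 267 296 blue L 2 R 0
160 red 267 296 blue L 2 R 0
170 red 267 295 blue L 2 R 0
180 red 267 295 blue L 1 R 0
190 red 267 294 blue L 16 R 10
```

View pics/w12.png

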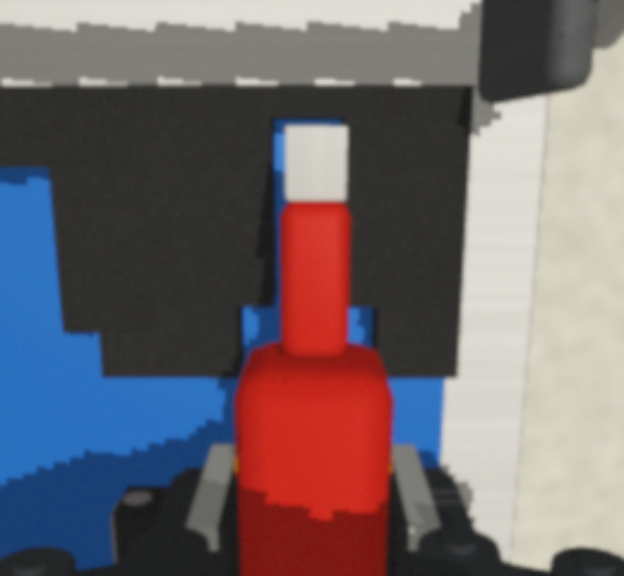

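Call:
move_arm --increments '[{"tx": 0,"ty": -0.1,"tz": 0,"rx": 0,"ry": 0,"rz": 0,"gripper": -1},{"tx": 0,"ty": 0,"tz": 0,"rx": 0,"ry": 0,"rz": 0,"gripper": -1},{"tx": 0,"ty": 0,"tz": 0,"rx": 0,"ry": 0,"rz": 0,"gripper": -1},{"tx": 0,"ty": 0,"tz": 0,"rx": 0,"ry": 0,"rz": 0,"gripper": -1}]' --squeeze 80

```text
clock: 22.1
eef_pos: [561.3, -266.1, 16.1]
tcp_rot: [3.142, -0.0, 0.152]
contact_force: [0.6, 0.1, -0.8]
opening: 0.312
```

Call:
move_arm --increments '[{"tx": 0,"ty": 0,"tz": 0.4,"rx": 0,"ry": 0,"rz": 0,"gripper": -1},{"tx": 0,"ty": 0,"tz": 0.4,"rx": 0,"ry": 0,"rz": 0,"gripper": -1},{"tx": 0,"ty": 0,"tz": 0.4,"rx": 0,"ry": 0,"rz": 0,"gripper": -1},{"tx": 0,"ty": 0,"tz": 0.3,"rx": 0,"ry": 0,"rz": 0,"gripper": -1},{"tx": 0,"ty": 0,"tz": 0,"rx": 0,"ry": 0,"rz": 0,"gripper": -1},{"tx": 0,"ty": 0,"tz": 0,"rx": 0,"ry": 0,"rz": 0,"gripper": -1}]'

```text
clock: 22.7
eef_pos: [561.2, -266.1, 0.9]
tcp_rot: [-3.141, 0.0, 0.152]
contact_force: [-0.4, 0.7, -1.2]
opening: 0.313
```

Run:
```python
from h import *
where(); print(r.sense()["contact_force"])
```

```text
tray x 0.1 y -102.1 z 0.9 yaw 8.69 tilt 0.02
[-0.35506384  0.66104545 -1.16478473]
```

Call:
move_arm --increments '[{"tx": 0,"ty": 0,"tz": 0.3,"rx": 0,"ry": 0,"rz": 0,"gripper": -1},{"tx": 0,"ty": 0,"tz": 0.3,"rx": 0,"ry": 0,"rz": 0,"gripper": -1},{"tx": 0,"ty": 0,"tz": 0.3,"rx": 0,"ry": 0,"rz": 0,"gripper": -1},{"tx": 0,"ty": 0,"tz": 0,"rx": 0,"ry": 0,"rz": 0,"gripper": -1}]'

```text
clock: 23.1
eef_pos: [561.3, -266.0, -8.3]
tcp_rot: [-3.141, -0.0, 0.152]
contact_force: [1.3, 0.8, -1.1]
opening: 0.314
```

Call:
move_arm --increments '[{"tx": 0,"ty": 0,"tz": 0.2,"rx": 0,"ry": 0,"rz": 0,"gripper": -1},{"tx": 0,"ty": 0,"tz": 0.2,"rx": 0,"ry": 0,"rz": 0,"gripper": -1},{"tx": 0,"ty": 0,"tz": 0,"rx": 0,"ry": 0,"rz": 0,"gripper": -1}]'

```text
clock: 23.4
eef_pos: [561.2, -266.0, -12.2]
tcp_rot: [-3.141, 0.0, 0.152]
contact_force: [1.2, 0.2, -1.9]
opening: 0.313
```

Call:
move_arm --increments '[{"tx": 0,"ty": 0,"tz": 0.2,"rx": 0,"ry": 0,"rz": 0,"gripper": -1},{"tx": 0,"ty": 0,"tz": 0,"rx": 0,"ry": 0,"rz": 0,"gripper": -1}]'

```text
clock: 23.6
eef_pos: [561.2, -266.1, -14.1]
tcp_rot: [3.142, 0.0, 0.152]
contact_force: [0.0, -0.2, -1.0]
opening: 0.312
```

Call:
move_arm --increments '[{"tx": 0,"ty": 0,"tz": 0.2,"rx": 0,"ry": 0,"rz": 0,"gripper": -1},{"tx": 0,"ty": 0,"tz": 0,"rx": 0,"ry": 0,"rz": 0,"gripper": -1}]'

```text
clock: 23.8
eef_pos: [561.2, -266.1, -14.2]
tcp_rot: [-3.142, 0.0, 0.152]
contact_force: [-4.9, 2.7, 19.6]
opening: 0.308
```

Call:
move_arm --increments '[{"tx": 0,"ty": 0,"tz": 0.2,"rx": 0,"ry": 0,"rz": 0,"gripper": -1},{"tx": 0,"ty": 0,"tz": 0,"rx": 0,"ry": 0,"rz": 0,"gripper": -1}]'

```text
clock: 24.0
eef_pos: [561.3, -266.2, -14.2]
tcp_rot: [3.142, -0.0, 0.152]
contact_force: [-13.3, 6.1, 41.2]
opening: 0.307
```

Run:
```python
from h import *
where(); print(r.sense()["contact_force"])
p,d,T,L=held("w13",red); C=cloud("wrist",d,T)
k=red(p.reshape(-1,3).astype(int)).reshape(420,560)&(abs(L[...,1])<25)&(L[...,2]<-30); print("world z of red",np.percentile(C[k][:,2],[5,50,95]))
```

```text
tray x 0.2 y -102.2 z -14.2 yaw 8.69 tilt 0.00
[-13.29305248   6.09630161  41.20733145]
held n 10621 [6.9 0.7] [103.3  31.2] 0.2 z [-55.7 -54.  -42.1] x [-32.3  57. ]
world z of red [30.99976833 39.77903994 41.25467182]
```

It sits firmly on the floor: TCP -14.2, about 41 N, top at z ≈ 40. Releasing.

Call:
move_arm --increments '[{"tx": 0,"ty": 0,"tz": -0.4,"rx": 0,"ry": 0,"rz": 0,"gripper": -0.1},{"tx": 0,"ty": 0,"tz": 0,"rx": 0,"ry": 0,"rz": 0,"gripper": -0.1},{"tx": 0,"ty": 0,"tz": 0,"rx": 0,"ry": 0,"rz": 0,"gripper": -0.1},{"tx": 0,"ty": 0,"tz": 0,"rx": 0,"ry": 0,"rz": 0,"gripper": -0.1},{"tx": 0,"ty": 0,"tz": -2,"rx": 0,"ry": 0,"rz": 0,"gripper": -0.1},{"tx": 0,"ty": 0,"tz": -4,"rx": 0,"ry": 0,"rz": 0,"gripper": 0.2},{"tx": 0,"ty": 0,"tz": -4,"rx": 0,"ry": 0,"rz": 0,"gripper": 0.5},{"tx": 0,"ty": 0,"tz": -4,"rx": 0,"ry": 0,"rz": 0,"gripper": 0.5},{"tx": 0,"ty": 0,"tz": -4,"rx": 0,"ry": 0,"rz": 0,"gripper": 0.5},{"tx": 0,"ty": 0,"tz": 0,"rx": 0,"ry": 0,"rz": 0,"gripper": 0.5},{"tx": 0,"ty": 0,"tz": 0,"rx": 0,"ry": 0,"rz": 0,"gripper": 0.5}]'

```text
clock: 25.15
eef_pos: [561.7, -266.3, 166.6]
tcp_rot: [3.141, -0.001, 0.152]
contact_force: [-0.8, 0.1, -0.2]
opening: 0.751
```

```bash
cat >> h.py <<'E'
def seated(q,name,col,cam="wrist"):
    p,d,T=shot(cam,name); C=cloud(cam,d,T); a=np.radians(TY); D=C[...,:2]-TO; X=D@[np.cos(a),np.sin(a)]; Y=D@[-np.sin(a),np.cos(a)]
    i=list(REAR).index(q); y0=-102+68*i; k=col(p.reshape(-1,3).astype(int)).reshape(420,560)&(abs(Y-y0)<30)&(abs(X)<85)&(C[...,2]<60)&(C[...,2]>20)
    print(q,"n",k.sum())
    for lo,hi in((-70,-40),(-40,-15),(-15,10),(10,35),(35,70)):
        kk=k&(X>lo)&(X<hi)
        if kk.sum()>15: print("  x",lo,hi,"top z",np.percentile(C[kk][:,2],[10,50,90]).round(1),"y",(np.percentile(Y[kk],[2,98])-y0).round(1))
E
python3 - <<'E'
from h import *
where(); seated("driver","w14",red)
plan(446,110.5,150,72.2)
for c in ("top",): find("tester",(447,116),"t2",c)
E
```

```text
tray x 0.6 y -102.4 z 166.6 yaw 8.69 tilt 0.09
driver n 2181
  x -40 -15 top z [38.  40.1 41.4] y [-13.8  12.7]
  x -15 10 top z [38.5 40.3 41.4] y [-13.6  12.4]
  x 10 35 top z [33.3 39.8 41.1] y [-14.3  11.1]
  x 35 70 top z [31.  32.3 33.3] y [-7.6  3.2]
rz -63.5  tx 32.33 ty -22.43 tz 1.53
tester rect c [447.6 121.5] size [101.5  32.2] axis 72.1 top z 31.0 conf 0.54 off 5.5
  heading 72.1 origin [445.6 115.3]
  heading 252.1 origin [449.6 127.7]
  place_of [(array([330. , 532.2]), 0.91), (array([444.8, 110.8]), 0.58)]
```

The driver is flat and home, with its top at 40 mm along its length. Next, the tester.

Call:
move_arm --increments '[{"tx": 0,"ty": 0,"tz": 0,"rx": 0,"ry": 0,"rz": -8,"gripper": 0.5},{"tx": 0,"ty": 0,"tz": 0,"rx": 0,"ry": 0,"rz": -8,"gripper": 0.5},{"tx": 0,"ty": 0,"tz": 0,"rx": 0,"ry": 0,"rz": -8,"gripper": 0.5},{"tx": 0,"ty": 0,"tz": 0,"rx": 0,"ry": 0,"rz": -8,"gripper": 0.5},{"tx": 0,"ty": 0,"tz": 0,"rx": 0,"ry": 0,"rz": -8,"gripper": 0.5},{"tx": 0,"ty": 0,"tz": 0,"rx": 0,"ry": 0,"rz": -8,"gripper": 0.5},{"tx": 0,"ty": 0,"tz": 0,"rx": 0,"ry": 0,"rz": -8,"gripper": 0.5},{"tx": 0,"ty": 0,"tz": 0,"rx": 0,"ry": 0,"rz": -7.5,"gripper": 0.5}]'

```text
clock: 26.15
eef_pos: [560.6, -265.8, 164.6]
tcp_rot: [-3.139, -0.0, 1.266]
contact_force: [-0.1, 0.3, -0.0]
opening: 0.752
```

Call:
move_arm --increments '[{"tx": 3.5,"ty": -2.5,"tz": 0,"rx": 0,"ry": 0,"rz": 0,"gripper": 0.5},{"tx": 3.6,"ty": -2.5,"tz": 0,"rx": 0,"ry": 0,"rz": 0,"gripper": 0.5},{"tx": 3.6,"ty": -2.5,"tz": 0,"rx": 0,"ry": 0,"rz": 0,"gripper": 0.5},{"tx": 3.6,"ty": -2.5,"tz": 0,"rx": 0,"ry": 0,"rz": 0,"gripper": 0.5},{"tx": 3.6,"ty": -2.5,"tz": 0,"rx": 0,"ry": 0,"rz": 0,"gripper": 0.5},{"tx": 3.6,"ty": -2.5,"tz": 0,"rx": 0,"ry": 0,"rz": 0,"gripper": 0.5},{"tx": 3.6,"ty": -2.5,"tz": 0,"rx": 0,"ry": 0,"rz": 0,"gripper": 0.5},{"tx": 3.6,"ty": -2.5,"tz": 0,"rx": 0,"ry": 0,"rz": 0,"gripper": 0.5},{"tx": 3.6,"ty": -2.4,"tz": 0,"rx": 0,"ry": 0,"rz": 0,"gripper": 0.5},{"tx": 0,"ty": 0,"tz": 1.5,"rx": 0,"ry": 0,"rz": 0,"gripper": 0.5},{"tx": 0,"ty": 0,"tz": 0,"rx": 0,"ry": 0,"rz": 0,"gripper": 0.5},{"tx": 0,"ty": 0,"tz": 0,"rx": 0,"ry": 0,"rz": 0,"gripper": 0.5}]'

```text
clock: 27.35
eef_pos: [446.2, 109.6, 150.4]
tcp_rot: [-3.14, 0.001, 1.26]
contact_force: [-0.3, -0.4, 1.0]
opening: 0.751
```

Run:
```python
from h import *
s=r.sense();print(s["eef_pos"],np.degrees(s["tcp_rot"]))
p,d,T,C=find("tester",(447,116),"w15"); print(r.camera_model("wrist")["hand_eye"][:3,3])
# yellow body only
P=C.reshape(-1,3);R=p.reshape(-1,3).astype(int); k=(R[:,0]>110)&(R[:,2]<.5*R[:,0])&(R[:,1]>.6*R[:,0])&(P[:,2]>22)&(P[:,2]<36)&(np.hypot(P[:,0]-446,P[:,1]-110)<90)
b=cv2.minAreaRect(P[k][:,:2].astype(np.float32)); print("yellow",b,k.sum())
L=(C-T[:3,3])@T[:3,:3]; Q=L.reshape(-1,3); f=(abs(Q[:,0])<30)&(abs(Q[:,1])<70)&(Q[:,2]<-5)&(Q[:,2]>-62)&(R.max(1)<140)
print("finger mid y",[np.median(Q[f&(s*Q[:,1]>0)],axis=0).round(1) for s in (1,-1)])
```

```text
[446.19249413 109.56002123 150.41017062] [-1.79899952e+02  7.35080083e-02  7.22036603e+01]
  place_of [(array([445.9, 106.8]), 0.65)]
[  68.61799541   -0.23609293 -172.29249402]
yellow ((444.78497314453125, 106.28221893310547), (73.789306640625, 33.036712646484375), 72.48629760742188) 1642
finger mid y [array([  5.8,  31.9, -52.1]), array([  5.7, -32.4, -52. ])]
```

Call:
move_arm --increments '[{"tx": 0,"ty": 0,"tz": 4,"rx": 0,"ry": 0,"rz": -0.2,"gripper": 0.4},{"tx": 0,"ty": 0,"tz": 4,"rx": 0,"ry": 0,"rz": 0,"gripper": 0.4},{"tx": 0,"ty": 0,"tz": 4,"rx": 0,"ry": 0,"rz": 0,"gripper": 0.4},{"tx": 0,"ty": 0,"tz": 3,"rx": 0,"ry": 0,"rz": 0,"gripper": 0.4},{"tx": 0,"ty": 0,"tz": 2,"rx": 0,"ry": 0,"rz": 0,"gripper": 0.4},{"tx": 0,"ty": 0,"tz": 0.5,"rx": 0,"ry": 0,"rz": 0,"gripper": 0.4},{"tx": 0,"ty": 0,"tz": 0,"rx": 0,"ry": 0,"rz": 0,"gripper": 0.4},{"tx": 0,"ty": 0,"tz": 0,"rx": 0,"ry": 0,"rz": 0,"gripper": 0.4}]'

```text
clock: 28.3
eef_pos: [447.7, 109.8, -23.0]
tcp_rot: [3.14, -0.001, 1.263]
contact_force: [-0.9, -0.1, -0.6]
opening: 0.698
```

Call:
move_arm --increments '[{"tx": 0,"ty": 0,"tz": 0,"rx": 0,"ry": 0,"rz": 0,"gripper": -1},{"tx": 0,"ty": 0,"tz": 0,"rx": 0,"ry": 0,"rz": 0,"gripper": -1},{"tx": 0,"ty": 0,"tz": 0,"rx": 0,"ry": 0,"rz": 0,"gripper": -1},{"tx": 0,"ty": 0,"tz": 0,"rx": 0,"ry": 0,"rz": 0,"gripper": -1},{"tx": 0,"ty": 0,"tz": 0,"rx": 0,"ry": 0,"rz": 0,"gripper": -1},{"tx": 0,"ty": 0,"tz": 0,"rx": 0,"ry": 0,"rz": 0,"gripper": -1}]' --squeeze 80

```text
clock: 28.9
eef_pos: [447.7, 110.1, -22.6]
tcp_rot: [3.14, -0.001, 1.264]
contact_force: [-1.8, -1.2, 11.8]
opening: 0.376
```

Call:
move_arm --increments '[{"tx": 0,"ty": 0,"tz": -2,"rx": 0,"ry": 0,"rz": 0,"gripper": -1},{"tx": 0,"ty": 0,"tz": -3,"rx": 0,"ry": 0,"rz": 0,"gripper": -1},{"tx": 0,"ty": 0,"tz": -4,"rx": 0,"ry": 0,"rz": 0,"gripper": -1},{"tx": 0,"ty": 0,"tz": -4,"rx": 0,"ry": 0,"rz": 0,"gripper": -1},{"tx": 0,"ty": 0,"tz": -4,"rx": 0,"ry": 0,"rz": 0,"gripper": -1},{"tx": 0,"ty": 0,"tz": 0,"rx": 0,"ry": 0,"rz": 0,"gripper": -1},{"tx": 0,"ty": 0,"tz": 0,"rx": 0,"ry": 0,"rz": 0,"gripper": -1}]'

```text
clock: 29.6
eef_pos: [447.4, 110.1, 147.3]
tcp_rot: [3.139, -0.002, 1.264]
contact_force: [0.2, 0.1, -1.4]
opening: 0.38
```

```bash
cat >> h.py <<'E'
yel=lambda R:(R[:,0]>80)&(R[:,2]<.5*R[:,0])&(R[:,1]>.6*R[:,0])
blu=lambda R:(R[:,2]>50)&(R[:,2]>1.6*R[:,0])
E
python3 - <<'E'
from h import *
s=r.sense();print(s["opening"]*85); held("w16",yel); plan(*tray(0,34),150,TY)
E
```

```text
32.3094082848447
held n 7336 [13.1 10.5] [102.1  55.2] 0.3 z [-52.2 -50.6 -37.6] x [-35.9  61.7]
rz 63.7  tx 5.62 ty 25.29 tz -0.39
```

Call:
move_arm --increments '[{"tx": 0,"ty": 0,"tz": 0,"rx": 0,"ry": 0,"rz": 8,"gripper": -1},{"tx": 0,"ty": 0,"tz": 0,"rx": 0,"ry": 0,"rz": 8,"gripper": -1},{"tx": 0,"ty": 0,"tz": 0,"rx": 0,"ry": 0,"rz": 8,"gripper": -1},{"tx": 0,"ty": 0,"tz": 0,"rx": 0,"ry": 0,"rz": 8,"gripper": -1},{"tx": 0,"ty": 0,"tz": 0,"rx": 0,"ry": 0,"rz": 8,"gripper": -1},{"tx": 0,"ty": 0,"tz": 0,"rx": 0,"ry": 0,"rz": 8,"gripper": -1},{"tx": 0,"ty": 0,"tz": 0,"rx": 0,"ry": 0,"rz": 8,"gripper": -1},{"tx": 0,"ty": 0,"tz": 0,"rx": 0,"ry": 0,"rz": 7.7,"gripper": -1}]'

```text
clock: 30.45
eef_pos: [445.4, 109.6, 144.3]
tcp_rot: [3.141, 0.003, 0.146]
contact_force: [-0.1, 0.9, -0.9]
opening: 0.381
```

Call:
move_arm --increments '[{"tx": 0.8,"ty": 3.6,"tz": 0,"rx": 0,"ry": 0,"rz": 0,"gripper": -1},{"tx": 0.8,"ty": 3.6,"tz": 0,"rx": 0,"ry": 0,"rz": 0,"gripper": -1},{"tx": 0.8,"ty": 3.6,"tz": 0,"rx": 0,"ry": 0,"rz": 0,"gripper": -1},{"tx": 0.8,"ty": 3.6,"tz": 0,"rx": 0,"ry": 0,"rz": 0,"gripper": -1},{"tx": 0.8,"ty": 3.6,"tz": 0,"rx": 0,"ry": 0,"rz": 0,"gripper": -1},{"tx": 0.8,"ty": 3.6,"tz": 0,"rx": 0,"ry": 0,"rz": 0,"gripper": -1},{"tx": 0.8,"ty": 3.6,"tz": 0,"rx": 0,"ry": 0,"rz": 0,"gripper": -1},{"tx": 0,"ty": 0,"tz": 4,"rx": 0,"ry": 0,"rz": 0,"gripper": -1},{"tx": 0,"ty": 0,"tz": 4,"rx": 0,"ry": 0,"rz": 0,"gripper": -1},{"tx": 0,"ty": 0,"tz": 0,"rx": 0,"ry": 0,"rz": 0,"gripper": -1},{"tx": 0,"ty": 0,"tz": 0,"rx": 0,"ry": 0,"rz": 0,"gripper": -1},{"tx": 0,"ty": 0,"tz": 0,"rx": 0,"ry": 0,"rz": 0,"gripper": -1}]'

```text
clock: 31.65
eef_pos: [541.1, -130.7, 67.3]
tcp_rot: [3.141, -0.001, 0.152]
contact_force: [-0.5, 1.3, -0.4]
opening: 0.382
```

```bash
cat >> h.py <<'E'
def heldrect(name,col):
    p,d,T=shot("wrist",name); C=cloud("wrist",d,T); L=(C-T[:3,3])@T[:3,:3]; P=L.reshape(-1,3)
    k=col(p.reshape(-1,3).astype(int))&(abs(P[:,1])<24)&(abs(P[:,0])<80)&(P[:,2]<-35)&(P[:,2]>-62); Q=P[k]
    b=cv2.minAreaRect(Q[:,:2].astype(np.float32)); print("held",np.round(b[0],1),np.round(b[1],1),round(b[2],2),"x",np.percentile(Q[:,0],[1,99]).round(1),"y",np.percentile(Q[:,1],[1,99]).round(1),"ztop",np.median(Q[:,2]).round(1)); where(T); print(r.sense()["opening"])
E
python3 - <<'E'
from h import *
heldrect("w17",yel); plan(*tray(0,34),25,TY)
E
```

```text
held [13.6  1.3] [102.1  34.4] 0.06 x [-35.4  62.2] y [-15.3  17.1] ztop -50.5
tray x 0.8 y 34.7 z 67.3 yaw 8.72 tilt 0.07
0.38421882995096995
rz -0.0  tx -0.12 ty 0.06 tz 4.27
```

Run:
```python
from h import *
z=np.load("pics/w17.npz"); T=z["T"]; C=cloud("wrist",z["d"],T); L=((C-T[:3,3])@T[:3,:3]).reshape(-1,3); k=yel(z["p"].reshape(-1,3).astype(int))&(L[:,2]<-30)&(L[:,2]>-60)
for lo,hi in((-14,-9),(-6,-3),(4,7),(10,15)): kk=k&(L[:,1]>lo)&(L[:,1]<hi)&(L[:,0]<50); print(np.percentile(L[kk][:,0],[1,99]).round(1))
print(r.camera_model("wrist")["hand_eye"][:3,3])
```

```text
[-33.8  33.1]
[-35.8  33.5]
[-35.8  33.7]
[-34.3  33.2]
[  69.00271336    0.85780114 -172.29328141]
```

Call:
move_arm --increments '[{"tx": -0.1,"ty": 0.1,"tz": 2,"rx": 0,"ry": 0,"rz": 0,"gripper": -1},{"tx": 0,"ty": 0,"tz": 2.5,"rx": 0,"ry": 0,"rz": 0,"gripper": -1},{"tx": 0,"ty": 0,"tz": 0,"rx": 0,"ry": 0,"rz": 0,"gripper": -1},{"tx": 0,"ty": 0,"tz": 0,"rx": 0,"ry": 0,"rz": 0,"gripper": -1},{"tx": 0,"ty": 0,"tz": 0,"rx": 0,"ry": 0,"rz": 0,"gripper": -1}]'

```text
clock: 32.2
eef_pos: [540.6, -132.1, 22.8]
tcp_rot: [3.141, -0.002, 0.152]
contact_force: [-0.3, 0.2, -1.1]
opening: 0.38
```

Run:
```python
from h import *
where(); print(r.sense()["contact_force"],r.sense()["opening"])
```

```text
tray x 0.2 y 33.5 z 22.8 yaw 8.71 tilt 0.14
[-0.31165494  0.15630925 -1.14491246] 0.3804312867411006
```

Call:
move_arm --increments '[{"tx": 0,"ty": -0.05,"tz": 0.5,"rx": 0,"ry": 0,"rz": 0,"gripper": -1},{"tx": 0,"ty": 0,"tz": 0.5,"rx": 0,"ry": 0,"rz": 0,"gripper": -1},{"tx": 0,"ty": 0,"tz": 0.4,"rx": 0,"ry": 0,"rz": 0,"gripper": -1},{"tx": 0,"ty": 0,"tz": 0.4,"rx": 0,"ry": 0,"rz": 0,"gripper": -1},{"tx": 0,"ty": 0,"tz": 0,"rx": 0,"ry": 0,"rz": 0,"gripper": -1},{"tx": 0,"ty": 0,"tz": 0,"rx": 0,"ry": 0,"rz": 0,"gripper": -1}]'

```text
clock: 32.8
eef_pos: [539.2, -131.4, 2.9]
tcp_rot: [-3.141, 0.0, 0.152]
contact_force: [-0.5, 0.1, -0.8]
opening: 0.377
```

Call:
move_arm --increments '[{"tx": 0,"ty": 0,"tz": 0.3,"rx": 0,"ry": 0,"rz": 0,"gripper": -1},{"tx": 0,"ty": 0,"tz": 0.3,"rx": 0,"ry": 0,"rz": 0,"gripper": -1},{"tx": 0,"ty": 0,"tz": 0.3,"rx": 0,"ry": 0,"rz": 0,"gripper": -1},{"tx": 0,"ty": 0,"tz": 0,"rx": 0,"ry": 0,"rz": 0,"gripper": -1}]'

```text
clock: 33.2
eef_pos: [539.4, -131.3, -6.3]
tcp_rot: [-3.142, -0.0, 0.152]
contact_force: [1.6, 0.1, -2.7]
opening: 0.372
```

Call:
move_arm --increments '[{"tx": 0,"ty": 0,"tz": 0.3,"rx": 0,"ry": 0,"rz": 0,"gripper": -1},{"tx": 0,"ty": 0,"tz": 0.2,"rx": 0,"ry": 0,"rz": 0,"gripper": -1},{"tx": 0,"ty": 0,"tz": 0,"rx": 0,"ry": 0,"rz": 0,"gripper": -1}]'

```text
clock: 33.5
eef_pos: [539.3, -131.4, -10.5]
tcp_rot: [3.142, 0.0, 0.152]
contact_force: [-2.2, 0.9, 7.7]
opening: 0.374
```

Run:
```python
from h import *
where(); print(r.sense()["contact_force"],r.sense()["opening"])
```

```text
tray x -1.0 y 34.3 z -10.5 yaw 8.70 tilt 0.00
[-2.1840636   0.89201021  7.66325547] 0.3737050087087074
```

Nearly on the floor. One more press, then release and check.

Call:
move_arm --increments '[{"tx": 0,"ty": 0,"tz": 0.3,"rx": 0,"ry": 0,"rz": 0,"gripper": -1},{"tx": 0,"ty": 0,"tz": 0,"rx": 0,"ry": 0,"rz": 0,"gripper": -1}]'

```text
clock: 33.7
eef_pos: [539.3, -131.4, -10.6]
tcp_rot: [3.142, 0.0, 0.152]
contact_force: [-14.3, 3.3, 47.1]
opening: 0.379
```

Call:
move_arm --increments '[{"tx": 0,"ty": 0,"tz": -0.3,"rx": 0,"ry": 0,"rz": 0,"gripper": 0.0},{"tx": 0,"ty": 0,"tz": 0,"rx": 0,"ry": 0,"rz": 0,"gripper": 0.0},{"tx": 0,"ty": 0,"tz": 0,"rx": 0,"ry": 0,"rz": 0,"gripper": 0.0},{"tx": 0,"ty": 0,"tz": 0,"rx": 0,"ry": 0,"rz": 0,"gripper": 0.0},{"tx": 0,"ty": 0,"tz": -2,"rx": 0,"ry": 0,"rz": 0,"gripper": 0.0},{"tx": 0,"ty": 0,"tz": -4,"rx": 0,"ry": 0,"rz": 0,"gripper": 0.2},{"tx": 0,"ty": 0,"tz": -4,"rx": 0,"ry": 0,"rz": 0,"gripper": 0.5},{"tx": 0,"ty": 0,"tz": -4,"rx": 0,"ry": 0,"rz": 0,"gripper": 0.5},{"tx": 0,"ty": 0,"tz": -3,"rx": 0,"ry": 0,"rz": 0,"gripper": 0.5},{"tx": 0,"ty": 0,"tz": 0,"rx": 0,"ry": 0,"rz": 0,"gripper": 0.5},{"tx": 0,"ty": 0,"tz": 0,"rx": 0,"ry": 0,"rz": 0,"gripper": 0.5}]'

```text
clock: 34.8
eef_pos: [539.4, -131.4, 159.1]
tcp_rot: [3.141, -0.001, 0.152]
contact_force: [-0.7, 0.8, -0.2]
opening: 0.751
```

Run:
```python
from h import *
where(); seated("tester","w18",yel); seated("driver","w18",red)
p,d,T,C=find("pliers",(449,256),"t3","top")
plan(447.3,265,150,96.3); find("crimper",(595,278),"t4","top")
```

```text
tray x -0.9 y 34.3 z 159.1 yaw 8.69 tilt 0.04
tester n 1937
  x -70 -40 top z [38.  39.6 40.6] y [-15.4  16. ]
  x -40 -15 top z [38.7 40.4 41.5] y [-17.7  16.7]
  x -15 10 top z [38.9 40.5 41.5] y [-16.3  15.5]
  x 10 35 top z [35.5 39.9 41.4] y [-16.9  15.4]
  x 35 70 top z [27.1 28.2 29.7] y [-2.8  1. ]
driver n 2533
  x -70 -40 top z [21.  22.9 25.1] y [-16.6   2.4]
  x -40 -15 top z [35.5 40.  41.3] y [-19.4  13. ]
  x -15 10 top z [37.7 40.3 41.4] y [-12.   12.4]
  x 10 35 top z [28.4 39.4 41.1] y [-13.   12.7]
  x 35 70 top z [28.  32.  33.3] y [-9.2  5. ]
pliers rect c [447.  256.7] size [36.6 93.5] axis 96.0 top z 30.1 conf 0.8 off 2.1
  heading 96.0 origin [447.9 247.8]
  heading 276.0 origin [446.1 265.7]
  place_of [(array([444.3, 264.1]), 0.76)]
rz -87.6  tx 40.38 ty -4.71 tz 0.76
crimper rect c [594.  277.4] size [108.  41.] axis 78.4 top z 30.6 conf 0.78 off 1.1
  heading 78.4 origin [595.8 286.2]
  heading 258.4 origin [592.2 268.6]
  place_of [(array([629.4, 465.5]), 0.73), (array([589.7, 266.6]), 0.61)]
```

The tester is home with its top flat at 40. Next, the pliers.

Call:
move_arm --increments '[{"tx": 0,"ty": 0,"tz": 0,"rx": 0,"ry": 0,"rz": -8,"gripper": 0.5},{"tx": 0,"ty": 0,"tz": 0,"rx": 0,"ry": 0,"rz": -8,"gripper": 0.5},{"tx": 0,"ty": 0,"tz": 0,"rx": 0,"ry": 0,"rz": -8,"gripper": 0.5},{"tx": 0,"ty": 0,"tz": 0,"rx": 0,"ry": 0,"rz": -8,"gripper": 0.5},{"tx": 0,"ty": 0,"tz": 0,"rx": 0,"ry": 0,"rz": -8,"gripper": 0.5},{"tx": 0,"ty": 0,"tz": 0,"rx": 0,"ry": 0,"rz": -8,"gripper": 0.5},{"tx": 0,"ty": 0,"tz": 0,"rx": 0,"ry": 0,"rz": -8,"gripper": 0.5},{"tx": 0,"ty": 0,"tz": 0,"rx": 0,"ry": 0,"rz": -8,"gripper": 0.5},{"tx": 0,"ty": 0,"tz": 0,"rx": 0,"ry": 0,"rz": -8,"gripper": 0.5},{"tx": 0,"ty": 0,"tz": 0,"rx": 0,"ry": 0,"rz": -8,"gripper": 0.5},{"tx": 0,"ty": 0,"tz": 0,"rx": 0,"ry": 0,"rz": -7.6,"gripper": 0.5}]'

```text
clock: 36.3
eef_pos: [539.2, -131.3, 158.8]
tcp_rot: [-3.141, -0.0, 1.686]
contact_force: [-0.2, -0.2, -0.7]
opening: 0.751
```

Call:
move_arm --increments '[{"tx": 4,"ty": -0.5,"tz": 0,"rx": 0,"ry": 0,"rz": 0,"gripper": 0.5},{"tx": 4,"ty": -0.5,"tz": 0,"rx": 0,"ry": 0,"rz": 0,"gripper": 0.5},{"tx": 4,"ty": -0.5,"tz": 0,"rx": 0,"ry": 0,"rz": 0,"gripper": 0.5},{"tx": 4,"ty": -0.5,"tz": 0,"rx": 0,"ry": 0,"rz": 0,"gripper": 0.5},{"tx": 4,"ty": -0.5,"tz": 0,"rx": 0,"ry": 0,"rz": 0,"gripper": 0.5},{"tx": 4,"ty": -0.5,"tz": 0,"rx": 0,"ry": 0,"rz": 0,"gripper": 0.5},{"tx": 4,"ty": -0.5,"tz": 0,"rx": 0,"ry": 0,"rz": 0,"gripper": 0.5},{"tx": 4,"ty": -0.4,"tz": 0,"rx": 0,"ry": 0,"rz": 0,"gripper": 0.5},{"tx": 4,"ty": -0.4,"tz": 0,"rx": 0,"ry": 0,"rz": 0,"gripper": 0.5},{"tx": 4.4,"ty": -0.4,"tz": 0,"rx": 0,"ry": 0,"rz": 0,"gripper": 0.5},{"tx": 0,"ty": 0,"tz": 0,"rx": 0,"ry": 0,"rz": 0,"gripper": 0.5},{"tx": 0,"ty": 0,"tz": 0,"rx": 0,"ry": 0,"rz": 0,"gripper": 0.5}]'

```text
clock: 37.5
eef_pos: [447.8, 265.7, 158.7]
tcp_rot: [-3.141, 0.0, 1.683]
contact_force: [-0.1, -0.6, 0.3]
opening: 0.75
```

Run:
```python
from h import *
s=r.sense();print(s["eef_pos"],np.degrees(s["tcp_rot"]),r.camera_model("wrist")["hand_eye"][:3,3])
p,d,T,C=find("pliers",(447,256.5),"w19")
P=C.reshape(-1,3);R=p.reshape(-1,3).astype(int); k=(red(R)|yel(R))&(P[:,2]>18)&(P[:,2]<36)&(np.hypot(P[:,0]-447,P[:,1]-262)<60)
b=cv2.minAreaRect(P[k][:,:2].astype(np.float32)); print("handles",b,k.sum(),np.percentile(P[k][:,2],[5,50,95]))
plan(447,265,-24,96.3)
```

```text
[447.81701832 265.74506905 158.74905396] [-1.79971297e+02  2.80021794e-02  9.64357126e+01] [  68.81068794   -0.65915616 -172.2917572 ]
pliers rect c [449.5 256.5] size [ 39.9 100.7] axis 95.1 top z 29.1 conf 0.57 off 2.5
  heading 95.1 origin [450.3 247.5]
  heading 275.1 origin [448.7 265.4]
  place_of [(array([448.6, 266.9]), 0.77)]
handles ((447.0130920410156, 273.7115783691406), (38.2776985168457, 66.52019500732422), 5.444049835205078) 2162 [23.59872865 27.85761072 29.57813207]
rz -0.1  tx 0.12 ty -0.12 tz 18.29
```

Call:
move_arm --increments '[{"tx": -0.1,"ty": 0,"tz": 4,"rx": 0,"ry": 0,"rz": 1,"gripper": 0.6},{"tx": 0,"ty": 0,"tz": 4,"rx": 0,"ry": 0,"rz": 0,"gripper": 0.6},{"tx": 0,"ty": 0,"tz": 4,"rx": 0,"ry": 0,"rz": 0,"gripper": 0.6},{"tx": 0,"ty": 0,"tz": 3,"rx": 0,"ry": 0,"rz": 0,"gripper": 0.6},{"tx": 0,"ty": 0,"tz": 2,"rx": 0,"ry": 0,"rz": 0,"gripper": 0.6},{"tx": 0,"ty": 0,"tz": 1.1,"rx": 0,"ry": 0,"rz": 0,"gripper": 0.6},{"tx": 0,"ty": 0,"tz": 0,"rx": 0,"ry": 0,"rz": 0,"gripper": 0.6},{"tx": 0,"ty": 0,"tz": 0,"rx": 0,"ry": 0,"rz": 0,"gripper": 0.6}]'

```text
clock: 38.45
eef_pos: [449.1, 263.8, -21.2]
tcp_rot: [3.141, -0.0, 1.662]
contact_force: [0.1, -0.0, 0.0]
opening: 0.802
```

Call:
move_arm --increments '[{"tx": 0,"ty": 0,"tz": 0,"rx": 0,"ry": 0,"rz": 0,"gripper": -1},{"tx": 0,"ty": 0,"tz": 0,"rx": 0,"ry": 0,"rz": 0,"gripper": -1},{"tx": 0,"ty": 0,"tz": 0,"rx": 0,"ry": 0,"rz": 0,"gripper": -1},{"tx": 0,"ty": 0,"tz": 0,"rx": 0,"ry": 0,"rz": 0,"gripper": -1},{"tx": 0,"ty": 0,"tz": 0,"rx": 0,"ry": 0,"rz": 0,"gripper": -1},{"tx": 0,"ty": 0,"tz": 0,"rx": 0,"ry": 0,"rz": 0,"gripper": -1}]' --squeeze 80

```text
clock: 39.05
eef_pos: [449.2, 264.5, -20.4]
tcp_rot: [3.14, -0.001, 1.663]
contact_force: [-1.0, -1.4, 10.6]
opening: 0.448
```

Call:
move_arm --increments '[{"tx": 0,"ty": 0,"tz": -2,"rx": 0,"ry": 0,"rz": 0,"gripper": -1},{"tx": 0,"ty": 0,"tz": -3,"rx": 0,"ry": 0,"rz": 0,"gripper": -1},{"tx": 0,"ty": 0,"tz": -4,"rx": 0,"ry": 0,"rz": 0,"gripper": -1},{"tx": 0,"ty": 0,"tz": -4,"rx": 0,"ry": 0,"rz": 0,"gripper": -1},{"tx": 0,"ty": 0,"tz": -4,"rx": 0,"ry": 0,"rz": 0,"gripper": -1},{"tx": 0,"ty": 0,"tz": 0,"rx": 0,"ry": 0,"rz": 0,"gripper": -1},{"tx": 0,"ty": 0,"tz": 0,"rx": 0,"ry": 0,"rz": 0,"gripper": -1}]'

```text
clock: 39.75
eef_pos: [448.9, 264.4, 149.3]
tcp_rot: [3.139, -0.001, 1.663]
contact_force: [-0.4, -0.1, -1.8]
opening: 0.449
```

Run:
```python
from h import *
s=r.sense();print(s["opening"]*85,s["eef_pos"]); heldrect("w20",lambda R:red(R)|yel(R)); plan(*tray(0,-34),150,TY+180)
```

```text
38.13425901587628 [448.85574261 264.36779742 149.33237744]
held [ 9.1 -0.5] [40.1 68. ] 89.0 x [-19.5  42.7] y [-19.6  17.9] ztop -48.2
tray x -30.3 y 439.2 z 149.3 yaw 95.30 tilt 0.16
0.4455847274299207
rz -93.4  tx -3.12 ty -47.29 tz -0.20
```

Call:
move_arm --increments '[{"tx": 0,"ty": 0,"tz": 0,"rx": 0,"ry": 0,"rz": -7.8,"gripper": -1},{"tx": 0,"ty": 0,"tz": 0,"rx": 0,"ry": 0,"rz": -7.8,"gripper": -1},{"tx": 0,"ty": 0,"tz": 0,"rx": 0,"ry": 0,"rz": -7.8,"gripper": -1},{"tx": 0,"ty": 0,"tz": 0,"rx": 0,"ry": 0,"rz": -7.8,"gripper": -1},{"tx": 0,"ty": 0,"tz": 0,"rx": 0,"ry": 0,"rz": -7.8,"gripper": -1},{"tx": 0,"ty": 0,"tz": 0,"rx": 0,"ry": 0,"rz": -7.8,"gripper": -1},{"tx": 0,"ty": 0,"tz": 0,"rx": 0,"ry": 0,"rz": -7.8,"gripper": -1},{"tx": 0,"ty": 0,"tz": 0,"rx": 0,"ry": 0,"rz": -7.8,"gripper": -1},{"tx": 0,"ty": 0,"tz": 0,"rx": 0,"ry": 0,"rz": -7.8,"gripper": -1},{"tx": 0,"ty": 0,"tz": 0,"rx": 0,"ry": 0,"rz": -7.8,"gripper": -1},{"tx": 0,"ty": 0,"tz": 0,"rx": 0,"ry": 0,"rz": -7.8,"gripper": -1},{"tx": 0,"ty": 0,"tz": 0,"rx": 0,"ry": 0,"rz": -7.6,"gripper": -1}]'

```text
clock: 41.0
eef_pos: [447.2, 263.4, 146.1]
tcp_rot: [-3.14, -0.003, -2.984]
contact_force: [0.6, 0.1, -1.1]
opening: 0.449
```

Call:
move_arm --increments '[{"tx": -0.3,"ty": -4,"tz": 0,"rx": 0,"ry": 0,"rz": 0,"gripper": -1},{"tx": -0.3,"ty": -4,"tz": 0,"rx": 0,"ry": 0,"rz": 0,"gripper": -1},{"tx": -0.3,"ty": -4,"tz": 0,"rx": 0,"ry": 0,"rz": 0,"gripper": -1},{"tx": -0.3,"ty": -4,"tz": 0,"rx": 0,"ry": 0,"rz": 0,"gripper": -1},{"tx": -0.3,"ty": -4,"tz": 0,"rx": 0,"ry": 0,"rz": 0,"gripper": -1},{"tx": -0.3,"ty": -4,"tz": 0,"rx": 0,"ry": 0,"rz": 0,"gripper": -1},{"tx": -0.3,"ty": -4,"tz": 0,"rx": 0,"ry": 0,"rz": 0,"gripper": -1},{"tx": -0.3,"ty": -4,"tz": 0,"rx": 0,"ry": 0,"rz": 0,"gripper": -1},{"tx": -0.3,"ty": -4,"tz": 0,"rx": 0,"ry": 0,"rz": 0,"gripper": -1},{"tx": -0.3,"ty": -4,"tz": 0,"rx": 0,"ry": 0,"rz": 0,"gripper": -1},{"tx": 0,"ty": -4,"tz": 0,"rx": 0,"ry": 0,"rz": 0,"gripper": -1},{"tx": 0,"ty": -3.3,"tz": 0,"rx": 0,"ry": 0,"rz": 0,"gripper": -1}]'

```text
clock: 42.2
eef_pos: [548.5, -200.7, 146.0]
tcp_rot: [3.14, -0.003, -2.99]
contact_force: [0.4, 0.0, -1.1]
opening: 0.447
```

Call:
move_arm --increments '[{"tx": 0,"ty": 0,"tz": 3,"rx": 0,"ry": 0,"rz": 0,"gripper": -1},{"tx": 0,"ty": 0,"tz": 4,"rx": 0,"ry": 0,"rz": 0,"gripper": -1},{"tx": 0,"ty": 0,"tz": 0,"rx": 0,"ry": 0,"rz": 0,"gripper": -1},{"tx": 0,"ty": 0,"tz": 0,"rx": 0,"ry": 0,"rz": 0,"gripper": -1},{"tx": 0,"ty": 0,"tz": 0,"rx": 0,"ry": 0,"rz": 0,"gripper": -1}]'

```text
clock: 42.7
eef_pos: [550.3, -199.0, 79.2]
tcp_rot: [-3.141, 0.001, -2.989]
contact_force: [0.2, -0.4, -1.3]
opening: 0.445
```

Run:
```python
from h import *
heldrect("w21",lambda R:red(R)|yel(R)); plan(*tray(0,-34),25,TY+180)
```

```text
held [10.8 -0.8] [40.2 68. ] 89.24 x [-17.7  44.5] y [-20.   17.9] ztop -48.1
tray x -0.4 y -34.2 z 79.2 yaw -171.28 tilt 0.06
0.4483440955870864
rz -0.0  tx -0.01 ty 0.03 tz 5.46
```

Call:
move_arm --increments '[{"tx": -0.1,"ty": 0,"tz": 2.5,"rx": 0,"ry": 0,"rz": 0,"gripper": -1},{"tx": 0,"ty": 0,"tz": 2.5,"rx": 0,"ry": 0,"rz": 0,"gripper": -1},{"tx": 0,"ty": 0,"tz": 0.8,"rx": 0,"ry": 0,"rz": 0,"gripper": -1},{"tx": 0,"ty": 0,"tz": 0,"rx": 0,"ry": 0,"rz": 0,"gripper": -1},{"tx": 0,"ty": 0,"tz": 0,"rx": 0,"ry": 0,"rz": 0,"gripper": -1},{"tx": 0,"ty": 0,"tz": 0,"rx": 0,"ry": 0,"rz": 0,"gripper": -1}]'

```text
clock: 43.35
eef_pos: [551.6, -199.2, 21.6]
tcp_rot: [-3.14, 0.002, -2.99]
contact_force: [1.4, -0.3, -0.6]
opening: 0.445
```

Run:
```python
from h import *
where(); print(r.sense()["contact_force"],r.sense()["opening"])
```

```text
tray x 0.9 y -34.6 z 21.6 yaw -171.30 tilt 0.13
[ 1.36206204 -0.33421745 -0.58154939] 0.44508153250230503
```

Call:
move_arm --increments '[{"tx": 0,"ty": 0.05,"tz": 0.5,"rx": 0,"ry": 0,"rz": 0,"gripper": -1},{"tx": 0,"ty": 0,"tz": 0.5,"rx": 0,"ry": 0,"rz": 0,"gripper": -1},{"tx": 0,"ty": 0,"tz": 0.3,"rx": 0,"ry": 0,"rz": 0,"gripper": -1},{"tx": 0,"ty": 0,"tz": 0.3,"rx": 0,"ry": 0,"rz": 0,"gripper": -1},{"tx": 0,"ty": 0,"tz": 0,"rx": 0,"ry": 0,"rz": 0,"gripper": -1},{"tx": 0,"ty": 0,"tz": 0,"rx": 0,"ry": 0,"rz": 0,"gripper": -1}]'

```text
clock: 43.95
eef_pos: [550.4, -198.3, 3.9]
tcp_rot: [3.141, -0.0, -2.99]
contact_force: [-0.2, -0.1, -0.9]
opening: 0.447
```

Call:
move_arm --increments '[{"tx": 0,"ty": 0,"tz": 0.3,"rx": 0,"ry": 0,"rz": 0,"gripper": -1},{"tx": 0,"ty": 0,"tz": 0.3,"rx": 0,"ry": 0,"rz": 0,"gripper": -1},{"tx": 0,"ty": 0,"tz": 0,"rx": 0,"ry": 0,"rz": 0,"gripper": -1}]'

```text
clock: 44.25
eef_pos: [550.6, -198.3, -2.2]
tcp_rot: [-3.142, 0.0, -2.99]
contact_force: [1.7, 0.4, -2.3]
opening: 0.448
```

Call:
move_arm --increments '[{"tx": 0,"ty": 0,"tz": 0.3,"rx": 0,"ry": 0,"rz": 0,"gripper": -1},{"tx": 0,"ty": 0,"tz": 0.3,"rx": 0,"ry": 0,"rz": 0,"gripper": -1},{"tx": 0,"ty": 0,"tz": 0,"rx": 0,"ry": 0,"rz": 0,"gripper": -1}]'

```text
clock: 44.55
eef_pos: [550.4, -198.3, -8.3]
tcp_rot: [3.142, -0.0, -2.99]
contact_force: [1.0, 0.1, -2.2]
opening: 0.45
```

Run:
```python
from h import *
where(); print(r.sense()["contact_force"],r.sense()["opening"])
```

```text
tray x -0.2 y -33.5 z -8.3 yaw -171.31 tilt 0.01
[ 0.99563069  0.13645662 -2.20266522] 0.45005906403803025
```

Call:
move_arm --increments '[{"tx": 0,"ty": 0,"tz": 0.4,"rx": 0,"ry": 0,"rz": 0,"gripper": -1},{"tx": 0,"ty": 0,"tz": 0,"rx": 0,"ry": 0,"rz": 0,"gripper": -1}]'

```text
clock: 44.75
eef_pos: [550.5, -198.4, -8.5]
tcp_rot: [3.141, -0.0, -2.99]
contact_force: [-13.4, 5.0, 43.8]
opening: 0.448
```

Call:
move_arm --increments '[{"tx": 0,"ty": 0,"tz": -0.3,"rx": 0,"ry": 0,"rz": 0,"gripper": 0.15},{"tx": 0,"ty": 0,"tz": 0,"rx": 0,"ry": 0,"rz": 0,"gripper": 0.15},{"tx": 0,"ty": 0,"tz": 0,"rx": 0,"ry": 0,"rz": 0,"gripper": 0.15},{"tx": 0,"ty": 0,"tz": 0,"rx": 0,"ry": 0,"rz": 0,"gripper": 0.15},{"tx": 0,"ty": 0,"tz": -2,"rx": 0,"ry": 0,"rz": 0,"gripper": 0.15},{"tx": 0,"ty": 0,"tz": -4,"rx": 0,"ry": 0,"rz": 0,"gripper": 0.2},{"tx": 0,"ty": 0,"tz": -4,"rx": 0,"ry": 0,"rz": 0,"gripper": 0.5},{"tx": 0,"ty": 0,"tz": -4,"rx": 0,"ry": 0,"rz": 0,"gripper": 0.5},{"tx": 0,"ty": 0,"tz": -3,"rx": 0,"ry": 0,"rz": 0,"gripper": 0.5},{"tx": 0,"ty": 0,"tz": 0,"rx": 0,"ry": 0,"rz": 0,"gripper": 0.5},{"tx": 0,"ty": 0,"tz": 0,"rx": 0,"ry": 0,"rz": 0,"gripper": 0.5}]'

```text
clock: 45.85
eef_pos: [550.6, -198.4, 161.2]
tcp_rot: [-3.141, 0.001, -2.99]
contact_force: [0.4, -0.5, -0.0]
opening: 0.749
```

Run:
```python
from h import *
where(); seated("pliers","w22",lambda R:red(R)|yel(R)); 
find("crimper",(595,278),"t5","top"); plan(594,269.3,160,78.9)
```

```text
tray x -0.0 y -33.6 z 161.2 yaw -171.30 tilt 0.05
pliers n 2414
  x -70 -40 top z [27.7 38.6 40.6] y [-18.1  16.8]
  x -40 -15 top z [36.7 40.  41.4] y [-21.6  18.3]
  x -15 10 top z [36.9 39.9 41.1] y [-18.4  17.7]
  x 10 35 top z [36.4 39.4 40.9] y [-18.8  18.6]
crimper rect c [595.9 278.6] size [109.6  42.2] axis 77.2 top z 30.1 conf 0.74 off 1.1
  heading 77.2 origin [597.9 287.4]
  heading 257.2 origin [593.9 269.8]
  place_of [(array([588.7, 278.4]), 0.65), (array([716.7, 344.9]), 0.21)]
rz 109.8  tx 46.71 ty -4.63 tz -0.06
```

The pliers are home. Next, the crimper.

Call:
move_arm --increments '[{"tx": 0,"ty": 0,"tz": 0,"rx": 0,"ry": 0,"rz": 8,"gripper": 0.5},{"tx": 0,"ty": 0,"tz": 0,"rx": 0,"ry": 0,"rz": 8,"gripper": 0.5},{"tx": 0,"ty": 0,"tz": 0,"rx": 0,"ry": 0,"rz": 8,"gripper": 0.5},{"tx": 0,"ty": 0,"tz": 0,"rx": 0,"ry": 0,"rz": 8,"gripper": 0.5},{"tx": 0,"ty": 0,"tz": 0,"rx": 0,"ry": 0,"rz": 8,"gripper": 0.5},{"tx": 0,"ty": 0,"tz": 0,"rx": 0,"ry": 0,"rz": 8,"gripper": 0.5},{"tx": 0,"ty": 0,"tz": 0,"rx": 0,"ry": 0,"rz": 8,"gripper": 0.5},{"tx": 0,"ty": 0,"tz": 0,"rx": 0,"ry": 0,"rz": 8,"gripper": 0.5},{"tx": 0,"ty": 0,"tz": 0,"rx": 0,"ry": 0,"rz": 8,"gripper": 0.5},{"tx": 0,"ty": 0,"tz": 0,"rx": 0,"ry": 0,"rz": 8,"gripper": 0.5},{"tx": 0,"ty": 0,"tz": 0,"rx": 0,"ry": 0,"rz": 8,"gripper": 0.5},{"tx": 0,"ty": 0,"tz": 0,"rx": 0,"ry": 0,"rz": 8,"gripper": 0.5}]'

```text
clock: 47.25
eef_pos: [549.8, -198.1, 159.7]
tcp_rot: [-3.14, -0.001, 1.612]
contact_force: [-0.1, 0.1, -0.8]
opening: 0.747
```

Call:
move_arm --increments '[{"tx": 0,"ty": 0,"tz": 0,"rx": 0,"ry": 0,"rz": 7,"gripper": 0.5},{"tx": 0,"ty": 0,"tz": 0,"rx": 0,"ry": 0,"rz": 6.8,"gripper": 0.5},{"tx": 4.7,"ty": -0.5,"tz": 0,"rx": 0,"ry": 0,"rz": 0,"gripper": 0.5},{"tx": 4.7,"ty": -0.5,"tz": 0,"rx": 0,"ry": 0,"rz": 0,"gripper": 0.5},{"tx": 4.7,"ty": -0.5,"tz": 0,"rx": 0,"ry": 0,"rz": 0,"gripper": 0.5},{"tx": 4.7,"ty": -0.5,"tz": 0,"rx": 0,"ry": 0,"rz": 0,"gripper": 0.5},{"tx": 4.7,"ty": -0.5,"tz": 0,"rx": 0,"ry": 0,"rz": 0,"gripper": 0.5},{"tx": 4.7,"ty": -0.5,"tz": 0,"rx": 0,"ry": 0,"rz": 0,"gripper": 0.5},{"tx": 4.7,"ty": -0.5,"tz": 0,"rx": 0,"ry": 0,"rz": 0,"gripper": 0.5},{"tx": 4.7,"ty": -0.5,"tz": 0,"rx": 0,"ry": 0,"rz": 0,"gripper": 0.5},{"tx": 4.7,"ty": -0.4,"tz": 0,"rx": 0,"ry": 0,"rz": 0,"gripper": 0.5},{"tx": 4.4,"ty": -0.2,"tz": 0,"rx": 0,"ry": 0,"rz": 0,"gripper": 0.5}]'

```text
clock: 48.45
eef_pos: [594.5, 270.8, 159.7]
tcp_rot: [-3.14, 0.001, 1.377]
contact_force: [0.3, -0.5, 0.4]
opening: 0.753
```

Call:
move_arm --increments '[{"tx": 0,"ty": 0,"tz": 0,"rx": 0,"ry": 0,"rz": 0,"gripper": 0.5},{"tx": 0,"ty": 0,"tz": 0,"rx": 0,"ry": 0,"rz": 0,"gripper": 0.5}]'

```text
clock: 48.65
eef_pos: [594.4, 269.2, 159.5]
tcp_rot: [-3.14, 0.002, 1.379]
contact_force: [0.0, -0.8, 0.3]
opening: 0.747
```

Run:
```python
from h import *
s=r.sense();print(s["eef_pos"],np.degrees(s["tcp_rot"]),r.camera_model("wrist")["hand_eye"][:3,3])
p,d,T,C=find("crimper",(595,278),"w23")
P=C.reshape(-1,3);R=p.reshape(-1,3).astype(int); k=blu(R)&(P[:,2]>20)&(P[:,2]<36)&(np.hypot(P[:,0]-598,P[:,1]-290)<70)
b=cv2.minAreaRect(P[k][:,:2].astype(np.float32)); print("handle",b,k.sum())
```

```text
[594.4409436  269.22604106 159.50487955] [-1.79894126e+02  9.53866507e-02  7.90080067e+01] [  68.65338178   -0.36479428 -172.29010447]
crimper rect c [597.6 276.9] size [113.4  42.8] axis 78.0 top z 29.2 conf 0.73 off 2.9
  heading 78.0 origin [599.5 285.7]
  heading 258.0 origin [595.8 268.1]
  place_of [(array([594.6, 263.9]), 0.88)]
handle ((599.502197265625, 290.22314453125), (88.10054016113281, 24.864721298217773), 77.82537078857422) 2166
```

Call:
move_arm --increments '[{"tx": 0,"ty": 0,"tz": 4,"rx": 0,"ry": 0,"rz": 1,"gripper": 0.3},{"tx": 0,"ty": 0,"tz": 4,"rx": 0,"ry": 0,"rz": 0,"gripper": 0.3},{"tx": 0,"ty": 0,"tz": 4,"rx": 0,"ry": 0,"rz": 0,"gripper": 0.3},{"tx": 0,"ty": 0,"tz": 3,"rx": 0,"ry": 0,"rz": 0,"gripper": 0.3},{"tx": 0,"ty": 0,"tz": 2,"rx": 0,"ry": 0,"rz": 0,"gripper": 0.3},{"tx": 0,"ty": 0,"tz": 1.2,"rx": 0,"ry": 0,"rz": 0,"gripper": 0.3},{"tx": 0,"ty": 0,"tz": 0,"rx": 0,"ry": 0,"rz": 0,"gripper": 0.3},{"tx": 0,"ty": 0,"tz": 0,"rx": 0,"ry": 0,"rz": 0,"gripper": 0.3}]'

```text
clock: 49.6
eef_pos: [595.9, 268.4, -20.1]
tcp_rot: [3.141, -0.0, 1.359]
contact_force: [-0.2, 0.8, -0.6]
opening: 0.653
```

Call:
move_arm --increments '[{"tx": 0,"ty": 0,"tz": 0,"rx": 0,"ry": 0,"rz": 0,"gripper": -1},{"tx": 0,"ty": 0,"tz": 0,"rx": 0,"ry": 0,"rz": 0,"gripper": -1},{"tx": 0,"ty": 0,"tz": 0,"rx": 0,"ry": 0,"rz": 0,"gripper": -1},{"tx": 0,"ty": 0,"tz": 0,"rx": 0,"ry": 0,"rz": 0,"gripper": -1},{"tx": 0,"ty": 0,"tz": 0,"rx": 0,"ry": 0,"rz": 0,"gripper": -1},{"tx": 0,"ty": 0,"tz": 0,"rx": 0,"ry": 0,"rz": 0,"gripper": -1}]' --squeeze 80

```text
clock: 50.2
eef_pos: [596.3, 269.2, -19.3]
tcp_rot: [3.14, -0.001, 1.36]
contact_force: [0.3, -1.9, 5.6]
opening: 0.287
```

Call:
move_arm --increments '[{"tx": 0,"ty": 0,"tz": -2,"rx": 0,"ry": 0,"rz": 0,"gripper": -1},{"tx": 0,"ty": 0,"tz": -3,"rx": 0,"ry": 0,"rz": 0,"gripper": -1},{"tx": 0,"ty": 0,"tz": -4,"rx": 0,"ry": 0,"rz": 0,"gripper": -1},{"tx": 0,"ty": 0,"tz": -4,"rx": 0,"ry": 0,"rz": 0,"gripper": -1},{"tx": 0,"ty": 0,"tz": -4,"rx": 0,"ry": 0,"rz": 0,"gripper": -1},{"tx": 0,"ty": 0,"tz": 0,"rx": 0,"ry": 0,"rz": 0,"gripper": -1},{"tx": 0,"ty": 0,"tz": 0,"rx": 0,"ry": 0,"rz": 0,"gripper": -1}]'

```text
clock: 50.9
eef_pos: [595.8, 269.1, 150.6]
tcp_rot: [3.139, -0.002, 1.36]
contact_force: [-0.5, -0.4, -2.5]
opening: 0.286
```

Run:
```python
from h import *
s=r.sense();print(s["opening"]*85,s["eef_pos"]); heldrect("w24",blu); plan(*tray(0,102),150,TY+180)
```

```text
24.285973903976593 [595.79916902 269.0870434  150.57289141]
held [21.5 -0.6] [26.1 89. ] 89.75 x [-19.2  65.1] y [-12.6  11.8] ztop -47.3
tray x 115.7 y 421.6 z 150.6 yaw 77.90 tilt 0.16
0.2841900495249439
rz -110.8  tx 11.46 ty -31.93 tz -0.11
```

Call:
move_arm --increments '[{"tx": 0,"ty": 0,"tz": 0,"rx": 0,"ry": 0,"rz": -8,"gripper": -1},{"tx": 0,"ty": 0,"tz": 0,"rx": 0,"ry": 0,"rz": -8,"gripper": -1},{"tx": 0,"ty": 0,"tz": 0,"rx": 0,"ry": 0,"rz": -8,"gripper": -1},{"tx": 0,"ty": 0,"tz": 0,"rx": 0,"ry": 0,"rz": -8,"gripper": -1},{"tx": 0,"ty": 0,"tz": 0,"rx": 0,"ry": 0,"rz": -8,"gripper": -1},{"tx": 0,"ty": 0,"tz": 0,"rx": 0,"ry": 0,"rz": -8,"gripper": -1},{"tx": 0,"ty": 0,"tz": 0,"rx": 0,"ry": 0,"rz": -8,"gripper": -1},{"tx": 0,"ty": 0,"tz": 0,"rx": 0,"ry": 0,"rz": -8,"gripper": -1},{"tx": 0,"ty": 0,"tz": 0,"rx": 0,"ry": 0,"rz": -8,"gripper": -1},{"tx": 0,"ty": 0,"tz": 0,"rx": 0,"ry": 0,"rz": -8,"gripper": -1},{"tx": 0,"ty": 0,"tz": 0,"rx": 0,"ry": 0,"rz": -8,"gripper": -1},{"tx": 0,"ty": 0,"tz": 0,"rx": 0,"ry": 0,"rz": -8,"gripper": -1}]'

```text
clock: 52.15
eef_pos: [594.0, 268.2, 146.7]
tcp_rot: [-3.14, -0.003, 3.041]
contact_force: [0.3, 0.8, -1.0]
opening: 0.283
```

Call:
move_arm --increments '[{"tx": 0,"ty": 0,"tz": 0,"rx": 0,"ry": 0,"rz": -7.5,"gripper": -1},{"tx": 0,"ty": 0,"tz": 0,"rx": 0,"ry": 0,"rz": -7.3,"gripper": -1},{"tx": 1.4,"ty": -4,"tz": 0,"rx": 0,"ry": 0,"rz": 0,"gripper": -1},{"tx": 1.4,"ty": -4,"tz": 0,"rx": 0,"ry": 0,"rz": 0,"gripper": -1},{"tx": 1.4,"ty": -4,"tz": 0,"rx": 0,"ry": 0,"rz": 0,"gripper": -1},{"tx": 1.4,"ty": -4,"tz": 0,"rx": 0,"ry": 0,"rz": 0,"gripper": -1},{"tx": 1.4,"ty": -4,"tz": 0,"rx": 0,"ry": 0,"rz": 0,"gripper": -1},{"tx": 1.4,"ty": -4,"tz": 0,"rx": 0,"ry": 0,"rz": 0,"gripper": -1},{"tx": 1.5,"ty": -4,"tz": 0,"rx": 0,"ry": 0,"rz": 0,"gripper": -1},{"tx": 1.5,"ty": -3.9,"tz": 0,"rx": 0,"ry": 0,"rz": 0,"gripper": -1},{"tx": 0,"ty": 0,"tz": 0,"rx": 0,"ry": 0,"rz": 0,"gripper": -1}]'

```text
clock: 53.25
eef_pos: [528.2, -67.6, 147.3]
tcp_rot: [-3.141, -0.004, -2.993]
contact_force: [-0.3, -0.9, -2.1]
opening: 0.286
```

Call:
move_arm --increments '[{"tx": 0,"ty": 0,"tz": 3,"rx": 0,"ry": 0,"rz": 0,"gripper": -1},{"tx": 0,"ty": 0,"tz": 4,"rx": 0,"ry": 0,"rz": 0,"gripper": -1},{"tx": 0,"ty": 0,"tz": 0,"rx": 0,"ry": 0,"rz": 0,"gripper": -1},{"tx": 0,"ty": 0,"tz": 0,"rx": 0,"ry": 0,"rz": 0,"gripper": -1}]'

```text
clock: 53.65
eef_pos: [529.6, -63.3, 78.2]
tcp_rot: [3.141, -0.004, -2.989]
contact_force: [0.6, -0.6, -0.7]
opening: 0.283
```

Run:
```python
from h import *
heldrect("w25",blu); plan(*tray(0,102),25,TY+180); print(r.camera_model("wrist")["hand_eye"][:3,3])
```

```text
held [23.5 -0.8] [26.8 89.3] 89.81 x [-17.4  67.1] y [-13.6  11.8] ztop -47.3
tray x -0.2 y 103.1 z 78.2 yaw -171.28 tilt 0.21
0.28225488699972434
rz -0.0  tx 0.11 ty -0.08 tz 5.45
[  70.38916573   -0.85724856 -172.29226152]
```

Call:
move_arm --increments '[{"tx": 0,"ty": -0.1,"tz": 2.5,"rx": 0,"ry": 0,"rz": 0,"gripper": -1},{"tx": 0,"ty": 0,"tz": 2.5,"rx": 0,"ry": 0,"rz": 0,"gripper": -1},{"tx": 0,"ty": 0,"tz": 0.7,"rx": 0,"ry": 0,"rz": 0,"gripper": -1},{"tx": 0,"ty": 0,"tz": 0,"rx": 0,"ry": 0,"rz": 0,"gripper": -1},{"tx": 0,"ty": 0,"tz": 0,"rx": 0,"ry": 0,"rz": 0,"gripper": -1},{"tx": 0,"ty": 0,"tz": 0,"rx": 0,"ry": 0,"rz": 0,"gripper": -1}]'

```text
clock: 54.3
eef_pos: [532.1, -64.9, 23.5]
tcp_rot: [-3.141, 0.002, -2.99]
contact_force: [0.1, -0.6, -1.2]
opening: 0.282
```

Run:
```python
from h import *
where(); print(r.sense()["contact_force"],r.sense()["opening"])
```

```text
tray x 2.0 y 101.2 z 23.5 yaw -171.30 tilt 0.13
[ 0.13058083 -0.6201133  -1.18785536] 0.2815949774215249
```

Call:
move_arm --increments '[{"tx": 0.05,"ty": 0.05,"tz": 0.4,"rx": 0,"ry": 0,"rz": 0,"gripper": -1},{"tx": 0,"ty": 0,"tz": 0,"rx": 0,"ry": 0,"rz": 0,"gripper": -1},{"tx": 0,"ty": 0,"tz": 0,"rx": 0,"ry": 0,"rz": 0,"gripper": -1},{"tx": 0,"ty": 0,"tz": 0,"rx": 0,"ry": 0,"rz": 0,"gripper": -1}]'

```text
clock: 54.7
eef_pos: [530.4, -64.4, 18.1]
tcp_rot: [-3.142, -0.0, -2.99]
contact_force: [-0.3, 0.4, -0.2]
opening: 0.287
```

Run:
```python
from h import *
where(); print(r.sense()["contact_force"],r.sense()["opening"])
```

```text
tray x 0.3 y 101.9 z 18.1 yaw -171.31 tilt 0.00
[-0.34590368  0.37396371 -0.21855245] 0.28655471151021394
```

Aligned. I'll press it in (home at about TCP z -7.3).

Call:
move_arm --increments '[{"tx": 0,"ty": 0,"tz": 0.4,"rx": 0,"ry": 0,"rz": 0,"gripper": -1},{"tx": 0,"ty": 0,"tz": 0.4,"rx": 0,"ry": 0,"rz": 0,"gripper": -1},{"tx": 0,"ty": 0,"tz": 0.3,"rx": 0,"ry": 0,"rz": 0,"gripper": -1},{"tx": 0,"ty": 0,"tz": 0.3,"rx": 0,"ry": 0,"rz": 0,"gripper": -1},{"tx": 0,"ty": 0,"tz": 0,"rx": 0,"ry": 0,"rz": 0,"gripper": -1}]'

```text
clock: 55.2
eef_pos: [530.1, -64.2, 3.6]
tcp_rot: [3.141, -0.001, -2.99]
contact_force: [0.3, 1.5, -1.7]
opening: 0.283
```

Call:
move_arm --increments '[{"tx": 0,"ty": 0,"tz": 0.3,"rx": 0,"ry": 0,"rz": 0,"gripper": -1},{"tx": 0,"ty": 0,"tz": 0.3,"rx": 0,"ry": 0,"rz": 0,"gripper": -1},{"tx": 0,"ty": 0,"tz": 0.3,"rx": 0,"ry": 0,"rz": 0,"gripper": -1},{"tx": 0,"ty": 0,"tz": 0,"rx": 0,"ry": 0,"rz": 0,"gripper": -1}]'

```text
clock: 55.6
eef_pos: [530.4, -64.4, -5.4]
tcp_rot: [3.142, 0.0, -2.99]
contact_force: [0.3, 0.4, -2.7]
opening: 0.284
```

Call:
move_arm --increments '[{"tx": 0,"ty": 0,"tz": 0.3,"rx": 0,"ry": 0,"rz": 0,"gripper": -1},{"tx": 0,"ty": 0,"tz": 0,"rx": 0,"ry": 0,"rz": 0,"gripper": -1}]'

```text
clock: 55.8
eef_pos: [530.6, -64.4, -7.3]
tcp_rot: [-3.142, 0.0, -2.99]
contact_force: [-2.4, 0.4, 8.9]
opening: 0.282
```

Run:
```python
from h import *
where(); print(r.sense()["contact_force"],r.sense()["opening"])
```

```text
tray x 0.5 y 101.9 z -7.3 yaw -171.31 tilt 0.01
[-2.42076047  0.39020515  8.91276499] 0.28157971142050037
```

Call:
move_arm --increments '[{"tx": 0,"ty": 0,"tz": 0.3,"rx": 0,"ry": 0,"rz": 0,"gripper": -1},{"tx": 0,"ty": 0,"tz": 0,"rx": 0,"ry": 0,"rz": 0,"gripper": -1}]'

```text
clock: 56.0
eef_pos: [530.6, -64.4, -7.5]
tcp_rot: [-3.142, 0.0, -2.99]
contact_force: [-14.3, 2.1, 52.4]
opening: 0.282
```

Call:
move_arm --increments '[{"tx": 0,"ty": 0,"tz": -0.3,"rx": 0,"ry": 0,"rz": 0,"gripper": -0.1},{"tx": 0,"ty": 0,"tz": 0,"rx": 0,"ry": 0,"rz": 0,"gripper": -0.1},{"tx": 0,"ty": 0,"tz": 0,"rx": 0,"ry": 0,"rz": 0,"gripper": -0.1},{"tx": 0,"ty": 0,"tz": 0,"rx": 0,"ry": 0,"rz": 0,"gripper": -0.1},{"tx": 0,"ty": 0,"tz": -2,"rx": 0,"ry": 0,"rz": 0,"gripper": -0.1},{"tx": 0,"ty": 0,"tz": -4,"rx": 0,"ry": 0,"rz": 0,"gripper": -0.1},{"tx": 0,"ty": 0,"tz": -4,"rx": 0,"ry": 0,"rz": 0,"gripper": -1},{"tx": 0,"ty": 0,"tz": -4,"rx": 0,"ry": 0,"rz": 0,"gripper": -1},{"tx": 0,"ty": 0,"tz": -4,"rx": 0,"ry": 0,"rz": 0,"gripper": -1},{"tx": 0,"ty": 0,"tz": -4,"rx": 0,"ry": 0,"rz": 0,"gripper": -1},{"tx": 0,"ty": 0,"tz": 0,"rx": 0,"ry": 0,"rz": 0,"gripper": -1},{"tx": 0,"ty": 0,"tz": 0,"rx": 0,"ry": 0,"rz": 0,"gripper": -1}]'

```text
clock: 57.2
eef_pos: [530.8, -64.4, 212.5]
tcp_rot: [-3.141, 0.001, -2.99]
contact_force: [-0.5, 0.2, 0.0]
opening: 0.005
```

Run:
```python
from h import *
where(); seated("crimper","w26",blu); seated("tester","w26",yel);seated("pliers","w26",lambda R:red(R)|yel(R))
plan(*tray(155,0),220,TY+180)
```

```text
tray x 0.7 y 101.8 z 212.5 yaw -171.31 tilt 0.09
crimper n 1971
  x -70 -40 top z [34.4 40.  41.4] y [-14.9  12.8]
  x -40 -15 top z [28.1 40.1 41.4] y [-22.2  22.7]
  x -15 10 top z [37.7 40.2 41.3] y [-12.9  12.1]
  x 10 35 top z [34.3 39.4 41. ] y [-15.7  16. ]
tester n 1629
  x -70 -40 top z [21.7 37.9 39.8] y [-15.1  15.4]
  x -40 -15 top z [35.5 40.3 41.6] y [-20.1  16.7]
  x -15 10 top z [37.5 40.3 41.4] y [-15.7  16.6]
  x 10 35 top z [30.8 39.8 41.4] y [-20.7  16.6]
  x 35 70 top z [21.2 28.5 29.7] y [-17.5   1.3]
pliers n 2060
  x -70 -40 top z [24.8 37.2 40.4] y [-21.8  18.6]
  x -40 -15 top z [28.9 39.7 41.2] y [-24.   19.4]
  x -15 10 top z [33.8 39.7 41.2] y [-16.9  19.6]
  x 10 35 top z [33.3 39.2 41. ] y [-23.2  19.7]
rz -0.0  tx -15.56 ty -10.22 tz -0.96
```

All four are home. Next I'll go behind the bar and swing it shut.

Call:
move_arm --increments '[{"tx": -4,"ty": -2.5,"tz": 0,"rx": 0,"ry": 0,"rz": 0,"gripper": -1},{"tx": -4,"ty": -2.5,"tz": 0,"rx": 0,"ry": 0,"rz": 0,"gripper": -1},{"tx": -4,"ty": -2.5,"tz": 0,"rx": 0,"ry": 0,"rz": 0,"gripper": -1},{"tx": -3.6,"ty": -2.7,"tz": 0,"rx": 0,"ry": 0,"rz": 0,"gripper": -1},{"tx": 0,"ty": 0,"tz": 0,"rx": 0,"ry": 0,"rz": 0,"gripper": -1},{"tx": 0,"ty": 0,"tz": 0,"rx": 0,"ry": 0,"rz": 0,"gripper": -1},{"tx": 0,"ty": 0,"tz": 4,"rx": 0,"ry": 0,"rz": 0,"gripper": -1},{"tx": 0,"ty": 0,"tz": 4,"rx": 0,"ry": 0,"rz": 0,"gripper": -1},{"tx": 0,"ty": 0,"tz": 3,"rx": 0,"ry": 0,"rz": 0,"gripper": -1},{"tx": 0,"ty": 0,"tz": 1.5,"rx": 0,"ry": 0,"rz": 0,"gripper": -1},{"tx": 0,"ty": 0,"tz": 0,"rx": 0,"ry": 0,"rz": 0,"gripper": -1},{"tx": 0,"ty": 0,"tz": 0,"rx": 0,"ry": 0,"rz": 0,"gripper": -1}]'

```text
clock: 58.55
eef_pos: [700.4, -141.5, 88.2]
tcp_rot: [-3.141, 0.001, -2.99]
contact_force: [0.3, -0.7, 0.8]
opening: -0.001
```

Run:
```python
from h import *
where(); print(r.sense()["contact_force"])
```

```text
tray x 156.7 y -0.1 z 88.2 yaw -171.30 tilt 0.05
[ 0.33195107 -0.72211965  0.83249598]
```

Call:
move_arm --increments '[{"tx": 0.9,"ty": 0,"tz": 0,"rx": 0,"ry": 0,"rz": 0,"gripper": -1},{"tx": 0.9,"ty": 0,"tz": 0,"rx": 0,"ry": 0,"rz": 0,"gripper": -1},{"tx": 1,"ty": 0,"tz": -0.2,"rx": 0,"ry": 0,"rz": 0,"gripper": -1},{"tx": 1,"ty": 0,"tz": -0.2,"rx": 0,"ry": 0,"rz": 0,"gripper": -1},{"tx": 1,"ty": 0,"tz": -0.1,"rx": 0,"ry": 0,"rz": 0,"gripper": -1},{"tx": 0.8,"ty": 0,"tz": 0,"rx": 0,"ry": 0,"rz": 0,"gripper": -1},{"tx": 0.8,"ty": 0,"tz": 0.1,"rx": 0,"ry": 0,"rz": 0,"gripper": -1}]'

```text
clock: 59.25
eef_pos: [636.0, -151.5, 91.3]
tcp_rot: [-3.141, 0.0, -2.99]
contact_force: [1.3, -0.1, 1.9]
opening: -0.001
```

Call:
move_arm --increments '[{"tx": 0.9,"ty": 0,"tz": 0.2,"rx": 0,"ry": 0,"rz": 0,"gripper": -1},{"tx": 0.9,"ty": 0,"tz": 0.3,"rx": 0,"ry": 0,"rz": 0,"gripper": -1},{"tx": 0.8,"ty": 0,"tz": 0.4,"rx": 0,"ry": 0,"rz": 0,"gripper": -1},{"tx": 0.8,"ty": 0,"tz": 0.4,"rx": 0,"ry": 0,"rz": 0,"gripper": -1}]'

```text
clock: 59.65
eef_pos: [602.3, -156.5, 77.5]
tcp_rot: [3.141, -0.0, -2.99]
contact_force: [1.9, 0.2, -1.8]
opening: -0.003
```

Call:
move_arm --increments '[{"tx": 0.7,"ty": 0,"tz": 0.5,"rx": 0,"ry": 0,"rz": 0,"gripper": -1},{"tx": 0.7,"ty": 0,"tz": 0.6,"rx": 0,"ry": 0,"rz": 0,"gripper": -1},{"tx": 0.5,"ty": 0,"tz": 0.6,"rx": 0,"ry": 0,"rz": 0,"gripper": -1},{"tx": 0.5,"ty": 0,"tz": 0.6,"rx": 0,"ry": 0,"rz": 0,"gripper": -1}]'

```text
clock: 60.05
eef_pos: [579.0, -160.1, 54.5]
tcp_rot: [3.141, -0.0, -2.99]
contact_force: [1.3, 0.8, -0.2]
opening: -0.005
```

```bash
cat >> h.py <<'E'
def bar(name,cam="wrist"):
    p,d,T=shot(cam,name); C=cloud(cam,d,T)
    for o in r.cut_out("keeper_bar",cam):
        P=C[o["mask"]]; P=P[P[:,2]>40]; a=np.radians(TY)
        if len(P): m=np.median(P,axis=0); D=m[:2]-TO; print("bar mask",round(float(o["confidence"]),2),len(P),"tray x %.1f y %.1f ztop %.1f"%(D@[np.cos(a),np.sin(a)],D@[-np.sin(a),np.cos(a)],np.percentile(P[:,2],90)))
    R=p.reshape(-1,3).astype(int); P=C.reshape(-1,3); D=P[:,:2]-TO; X=D@[np.cos(a),np.sin(a)];Y=D@[-np.sin(a),np.cos(a)]
    k=(R[:,0]>90)&(R[:,1]<.75*R[:,0])&(R[:,1]>.3*R[:,0])&(R[:,2]<.35*R[:,0])&(abs(Y)<45)&(X>-60)&(X<160)&(P[:,2]>44)
    if k.sum()>10: print("orange",k.sum(),"x",np.median(X[k]).round(1),"z",np.percentile(P[k][:,2],[10,50,90]).round(1))
E
python3 - <<'E'
from h import *
where(); print(r.sense()["contact_force"]); bar("w27")
E
```

```text
tray x 33.8 y -0.1 z 54.5 yaw -171.31 tilt 0.01
[ 1.29330987  0.75091042 -0.22230952]
bar mask 0.8 19625 tray x 15.4 y -1.8 ztop 107.1
orange 5725 x 11.3 z [102.3 106.5 107.9]
```

Call:
move_arm --increments '[{"tx": -1,"ty": 0,"tz": -1,"rx": 0,"ry": 0,"rz": 0,"gripper": -1},{"tx": 0,"ty": 0,"tz": -4,"rx": 0,"ry": 0,"rz": 0,"gripper": -1},{"tx": 0,"ty": 0,"tz": -2.5,"rx": 0,"ry": 0,"rz": 0,"gripper": -1},{"tx": 2,"ty": 0,"tz": 0,"rx": 0,"ry": 0,"rz": 0,"gripper": -1},{"tx": 1.4,"ty": 0,"tz": 0,"rx": 0,"ry": 0,"rz": 0,"gripper": -1},{"tx": 0,"ty": 0,"tz": 0,"rx": 0,"ry": 0,"rz": 0,"gripper": -1},{"tx": 0,"ty": 0,"tz": 0,"rx": 0,"ry": 0,"rz": 0,"gripper": -1},{"tx": 0,"ty": 0,"tz": 3,"rx": 0,"ry": 0,"rz": 0,"gripper": -1},{"tx": 0,"ty": 0,"tz": 1,"rx": 0,"ry": 0,"rz": 0,"gripper": -1},{"tx": 0,"ty": 0,"tz": 0,"rx": 0,"ry": 0,"rz": 0,"gripper": -1}]'

```text
clock: 61.15
eef_pos: [554.6, -163.1, 88.1]
tcp_rot: [3.14, -0.004, -2.99]
contact_force: [-0.6, -0.7, -0.4]
opening: -0.0
```

Run:
```python
from h import *
where(); print(r.sense()["contact_force"])
```

```text
tray x 9.2 y 0.7 z 88.1 yaw -171.30 tilt 0.24
[-0.5876997  -0.67643724 -0.42339242]
```

Push down along the arc. The shut bar's top is at z = 59, so the TCP should be near 27.

Call:
move_arm --increments '[{"tx": 0,"ty": 0,"tz": 0.8,"rx": 0,"ry": 0,"rz": 0,"gripper": -1},{"tx": 0.1,"ty": 0,"tz": 0.8,"rx": 0,"ry": 0,"rz": 0,"gripper": -1},{"tx": 0.1,"ty": 0,"tz": 0.8,"rx": 0,"ry": 0,"rz": 0,"gripper": -1},{"tx": 0.2,"ty": 0,"tz": 0.8,"rx": 0,"ry": 0,"rz": 0,"gripper": -1},{"tx": 0.2,"ty": 0,"tz": 0.7,"rx": 0,"ry": 0,"rz": 0,"gripper": -1},{"tx": 0.2,"ty": 0,"tz": 0.7,"rx": 0,"ry": 0,"rz": 0,"gripper": -1},{"tx": 0,"ty": 0,"tz": 0,"rx": 0,"ry": 0,"rz": 0,"gripper": -1}]'

```text
clock: 61.85
eef_pos: [546.9, -164.7, 43.0]
tcp_rot: [3.141, -0.001, -2.99]
contact_force: [0.2, 0.7, 0.2]
opening: 0.001
```

Call:
move_arm --increments '[{"tx": 0,"ty": 0,"tz": 0.4,"rx": 0,"ry": 0,"rz": 0,"gripper": -1},{"tx": 0,"ty": 0,"tz": 0.4,"rx": 0,"ry": 0,"rz": 0,"gripper": -1},{"tx": 0,"ty": 0,"tz": 0,"rx": 0,"ry": 0,"rz": 0,"gripper": -1}]'

```text
clock: 62.15
eef_pos: [547.7, -164.9, 35.9]
tcp_rot: [3.142, -0.0, -2.99]
contact_force: [-0.0, -0.2, 0.5]
opening: -0.002
```

Call:
move_arm --increments '[{"tx": 0,"ty": 0,"tz": 0.3,"rx": 0,"ry": 0,"rz": 0,"gripper": -1},{"tx": 0,"ty": 0,"tz": 0.3,"rx": 0,"ry": 0,"rz": 0,"gripper": -1},{"tx": 0,"ty": 0,"tz": 0,"rx": 0,"ry": 0,"rz": 0,"gripper": -1}]'

```text
clock: 62.45
eef_pos: [548.1, -164.9, 29.9]
tcp_rot: [-3.141, 0.0, -2.99]
contact_force: [-0.1, -0.7, 0.3]
opening: 0.003
```

Run:
```python
from h import *
where(); print(r.sense()["contact_force"]); bar("w28")
```

```text
tray x 2.6 y -0.2 z 29.9 yaw -171.31 tilt 0.03
[-0.10428087 -0.68402945  0.29776366]
bar mask 0.88 17964 tray x 3.7 y -6.8 ztop 58.2
bar mask 0.55 18358 tray x 4.4 y 0.7 ztop 58.2
orange 2948 x -4.2 z [52.8 57.5 59.4]
```

Call:
move_arm --increments '[{"tx": 0,"ty": 0,"tz": 0.3,"rx": 0,"ry": 0,"rz": 0,"gripper": -1},{"tx": 0,"ty": 0,"tz": 0,"rx": 0,"ry": 0,"rz": 0,"gripper": -1}]'

```text
clock: 62.75
eef_pos: [548.2, -165.0, 29.1]
tcp_rot: [-3.141, 0.001, -2.99]
contact_force: [-7.1, 1.5, 24.9]
opening: -0.0
```

Call:
move_arm --increments '[{"tx": 0,"ty": 0,"tz": 0.3,"rx": 0,"ry": 0,"rz": 0,"gripper": -1},{"tx": 0,"ty": 0,"tz": 0,"rx": 0,"ry": 0,"rz": 0,"gripper": -1}]'

```text
clock: 62.95
eef_pos: [548.4, -165.1, 28.5]
tcp_rot: [-3.141, 0.001, -2.99]
contact_force: [-15.2, 4.8, 54.1]
opening: 0.002
```

Run:
```python
from h import *
where(); print(r.sense()["contact_force"]); bar("w29")
```

```text
tray x 2.9 y -0.4 z 28.5 yaw -171.31 tilt 0.06
[-15.19313735   4.84356364  54.13708198]
bar mask 0.6 17320 tray x 4.2 y -4.2 ztop 58.0
orange 2903 x -4.1 z [52.8 57.3 59.1]
```

Hard stop at 54 N, so the bar is shut. I'll lift off, check it, and go to the dial.

Call:
move_arm --increments '[{"tx": 0,"ty": 0,"tz": -1,"rx": 0,"ry": 0,"rz": 0,"gripper": -1},{"tx": 0,"ty": 0,"tz": -4,"rx": 0,"ry": 0,"rz": 0,"gripper": -1},{"tx": 0,"ty": 0,"tz": -4,"rx": 0,"ry": 0,"rz": 0,"gripper": -1},{"tx": 0,"ty": 0,"tz": -4,"rx": 0,"ry": 0,"rz": 0,"gripper": -1},{"tx": 0,"ty": 0,"tz": -4,"rx": 0,"ry": 0,"rz": 0,"gripper": -1},{"tx": 0,"ty": 0,"tz": 0,"rx": 0,"ry": 0,"rz": 0,"gripper": -1}]'

```text
clock: 63.65
eef_pos: [551.3, -165.9, 199.9]
tcp_rot: [-3.137, 0.009, -2.99]
contact_force: [0.3, -0.6, -0.3]
opening: 0.001
```

Run:
```python
from h import *
bar("w30"); 
for q in ("dial","dial_axis"):
  for o in r.place_of("dial_axis","wrist"): pass
p,d,T=shot("top","t6"); C=cloud("top",d)
for o in r.place_of("dial_axis","top"): v,u=o["location"]; print(o,ray_at("top",[[u,v]],40))
P=C.reshape(-1,3); k=(P[:,2]>17)&(P[:,2]<30)&(np.hypot(P[:,0]-460,P[:,1]-408)<75); print("box",cv2.minAreaRect(P[k][:,:2].astype(np.float32)))
plan(460,408,170,199)
```

```text
bar mask 0.81 4795 tray x 3.9 y -0.2 ztop 58.7
orange 954 x -1.0 z [55.5 58.3 59.7]
{'location': [236.6, 194.1], 'confidence': 0.64} [[469.07508867 406.4531889   40.        ]]
box ((463.4908142089844, 406.37432861328125), (102.07362365722656, 101.90904998779297), 14.168492317199707)
rz -10.3  tx -10.43 ty 56.97 tz 2.25
```

Call:
move_arm --increments '[{"tx": 0,"ty": 0,"tz": 0,"rx": 0,"ry": 0,"rz": -5,"gripper": -0.2},{"tx": 0,"ty": 0,"tz": 0,"rx": 0,"ry": 0,"rz": -5.3,"gripper": -0.2},{"tx": -1,"ty": 4.5,"tz": 0,"rx": 0,"ry": 0,"rz": 0,"gripper": -0.2},{"tx": -1,"ty": 4.5,"tz": 0,"rx": 0,"ry": 0,"rz": 0,"gripper": -0.2},{"tx": -1,"ty": 4.5,"tz": 0,"rx": 0,"ry": 0,"rz": 0,"gripper": -0.2},{"tx": -1,"ty": 4.5,"tz": 0,"rx": 0,"ry": 0,"rz": 0,"gripper": -0.2},{"tx": -1,"ty": 4.5,"tz": 0,"rx": 0,"ry": 0,"rz": 0,"gripper": -0.2},{"tx": -1,"ty": 4.5,"tz": 0,"rx": 0,"ry": 0,"rz": 0,"gripper": -0.2}]'

```text
clock: 64.75
eef_pos: [515.6, 111.6, 193.0]
tcp_rot: [3.141, -0.002, -2.81]
contact_force: [0.5, -0.2, 0.4]
opening: 0.405
```

Call:
move_arm --increments '[{"tx": -1,"ty": 4.5,"tz": 0,"rx": 0,"ry": 0,"rz": 0,"gripper": -0.2},{"tx": -1,"ty": 4.5,"tz": 0,"rx": 0,"ry": 0,"rz": 0,"gripper": -0.2},{"tx": -1,"ty": 4.5,"tz": 0,"rx": 0,"ry": 0,"rz": 0,"gripper": -0.2},{"tx": -0.7,"ty": 4.5,"tz": 0,"rx": 0,"ry": 0,"rz": 0,"gripper": -0.2},{"tx": -0.7,"ty": 4.5,"tz": 0,"rx": 0,"ry": 0,"rz": 0,"gripper": -0.2},{"tx": 0,"ty": 4.5,"tz": 0,"rx": 0,"ry": 0,"rz": 0,"gripper": -0.2},{"tx": 0,"ty": 3,"tz": 1,"rx": 0,"ry": 0,"rz": 0,"gripper": -0.2},{"tx": 0,"ty": 0,"tz": 1.2,"rx": 0,"ry": 0,"rz": 0,"gripper": -0.2},{"tx": 0,"ty": 0,"tz": 0,"rx": 0,"ry": 0,"rz": 0,"gripper": -0.2},{"tx": 0,"ty": 0,"tz": 0,"rx": 0,"ry": 0,"rz": 0,"gripper": -0.2},{"tx": 0,"ty": 0,"tz": 0,"rx": 0,"ry": 0,"rz": 0,"gripper": -0.2}]'

```text
clock: 65.85
eef_pos: [461.3, 406.8, 172.2]
tcp_rot: [-3.141, -0.0, -2.811]
contact_force: [-0.0, 0.4, -0.3]
opening: 0.4
```

```bash
cat >> h.py <<'E'
def dial(name):
    p,d,T=shot("wrist",name); C=cloud("wrist",d,T); P=C.reshape(-1,3); R=p.reshape(-1,3).astype(int); near=np.hypot(P[:,0]-463,P[:,1]-406)<72
    k=near&(P[:,2]>18)&(P[:,2]<27); b=cv2.minAreaRect(P[k][:,:2].astype(np.float32)); print("box",b)
    k=near&(P[:,2]>44)&(P[:,2]<58)&(np.hypot(P[:,0]-463,P[:,1]-406)<40); b2=cv2.minAreaRect(P[k][:,:2].astype(np.float32)); print("grip",b2,k.sum())
    HSV=cv2.cvtColor(p,cv2.COLOR_RGB2HSV).reshape(-1,3); w=near&(P[:,2]<30)&(P[:,2]>5)&(HSV[:,1]>110)&(HSV[:,2]>60)
    for nm,lo,hi in(("red",0,12),("yellow",18,38),("green",40,90),("red2",168,180)):
        kk=w&(HSV[:,0]>=lo)&(HSV[:,0]<=hi); 
        if kk.sum(): print(nm,kk.sum(),np.median(P[kk],axis=0).round(1))
    return p,T
E
python3 - <<'E'
from h import *
s=r.sense();print(s["eef_pos"],np.degrees(s["tcp_rot"]),s["qpos"].round(2))
p,T=dial("w31"); c=project("wrist",[463,406,40],T)[0].astype(int); print(c)
x0,y0=max(c[0]-90,0),max(c[1]-90,0); cv2.imwrite("pics/w31.png",cv2.resize(p[y0:y0+180,x0:x0+180,::-1],None,fx=3,fy=3,interpolation=cv2.INTER_CUBIC))
E
```

```text
[461.25836602 406.84976295 172.22181194] [-1.79985280e+02 -4.12506266e-03 -1.61086665e+02] [ 0.72  0.37  1.68 -0.    1.09 -1.18]
box ((463.58563232421875, 406.863037109375), (100.70382690429688, 100.2635498046875), 14.309541702270508)
grip ((463.4481201171875, 406.8199157714844), (56.18172073364258, 15.999972343444824), 17.30050277709961) 925
red 4 [501.1 418.8  19.3]
[279 191]
```

View pics/w31.png

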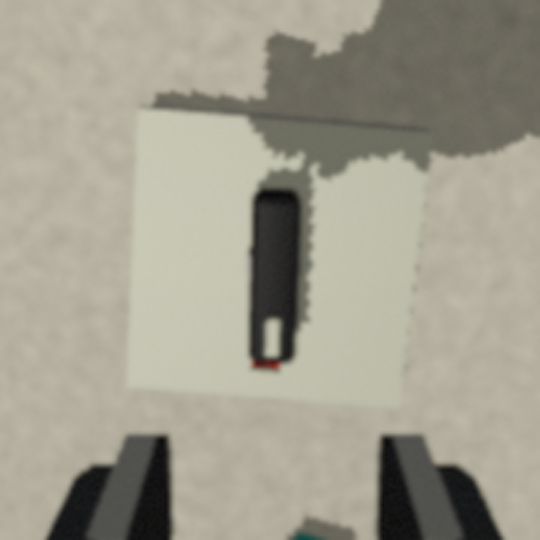

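The window end (red at (265,365)) is on the world +x side. The grip bar is at 17.3° and the box at 14.3°, so the dial reads about 0.05. It needs about +77°.

Call:
move_arm --increments '[{"tx": -0.2,"ty": -0.1,"tz": 4,"rx": 0,"ry": 0,"rz": 1.6,"gripper": -0.2},{"tx": 0,"ty": 0,"tz": 4,"rx": 0,"ry": 0,"rz": 0,"gripper": -0.2},{"tx": 0,"ty": 0,"tz": 4,"rx": 0,"ry": 0,"rz": 0,"gripper": -0.2},{"tx": 0,"ty": 0,"tz": 3,"rx": 0,"ry": 0,"rz": 0,"gripper": -0.2},{"tx": 0,"ty": 0,"tz": 0,"rx": 0,"ry": 0,"rz": 0,"gripper": -0.2},{"tx": 0,"ty": 0,"tz": 0,"rx": 0,"ry": 0,"rz": 0,"gripper": -0.2},{"tx": 0,"ty": 0,"tz": 0,"rx": 0,"ry": 0,"rz": 0,"gripper": -0.2}]'

```text
clock: 66.6
eef_pos: [464.3, 408.5, 24.3]
tcp_rot: [3.14, 0.003, -2.839]
contact_force: [-0.3, -0.0, 0.5]
opening: 0.398
```

Call:
move_arm --increments '[{"tx": 0,"ty": 0,"tz": 1,"rx": 0,"ry": 0,"rz": 0,"gripper": -0.2},{"tx": 0,"ty": 0,"tz": 1,"rx": 0,"ry": 0,"rz": 0,"gripper": -0.2},{"tx": 0,"ty": 0,"tz": 0,"rx": 0,"ry": 0,"rz": 0,"gripper": -0.2},{"tx": 0,"ty": 0,"tz": 0,"rx": 0,"ry": 0,"rz": 0,"gripper": -0.2}]'

```text
clock: 67.0
eef_pos: [462.5, 407.4, 1.8]
tcp_rot: [-3.141, -0.001, -2.838]
contact_force: [-0.1, 0.1, -0.5]
opening: 0.397
```

Call:
move_arm --increments '[{"tx": 0,"ty": 0,"tz": 0,"rx": 0,"ry": 0,"rz": 0,"gripper": -1},{"tx": 0,"ty": 0,"tz": 0,"rx": 0,"ry": 0,"rz": 0,"gripper": -1},{"tx": 0,"ty": 0,"tz": 0,"rx": 0,"ry": 0,"rz": 0,"gripper": -1},{"tx": 0,"ty": 0,"tz": 0,"rx": 0,"ry": 0,"rz": 0,"gripper": -1}]' --squeeze 30

```text
clock: 67.4
eef_pos: [463.1, 407.4, 2.4]
tcp_rot: [-3.141, 0.0, -2.838]
contact_force: [1.9, -3.1, 3.1]
opening: 0.185
```

Run:
```python
from h import *
s=r.sense();print(s["eef_pos"],np.degrees(s["tcp_rot"]),s["contact_force"],s["opening"]*85)
```

```text
[463.08210538 407.44979369   2.38867113] [-1.79986962e+02  1.46002451e-02 -1.62607822e+02] [ 1.89902407 -3.14919188  3.13871645] 15.684686617141535
```

Call:
move_arm --increments '[{"tx": 0,"ty": 0,"tz": 0,"rx": 0,"ry": 0,"rz": -6,"gripper": -1},{"tx": 0,"ty": 0,"tz": 0,"rx": 0,"ry": 0,"rz": -6,"gripper": -1},{"tx": 0,"ty": 0,"tz": 0,"rx": 0,"ry": 0,"rz": -6,"gripper": -1},{"tx": 0,"ty": 0,"tz": 0,"rx": 0,"ry": 0,"rz": -6,"gripper": -1},{"tx": 0,"ty": 0,"tz": 0,"rx": 0,"ry": 0,"rz": -6,"gripper": -1},{"tx": 0,"ty": 0,"tz": 0,"rx": 0,"ry": 0,"rz": -6,"gripper": -1}]'

```text
clock: 68.0
eef_pos: [463.3, 406.9, 2.3]
tcp_rot: [-3.141, -0.0, -2.205]
contact_force: [3.4, -6.5, 4.1]
opening: 0.179
```

Call:
move_arm --increments '[{"tx": 0,"ty": 0,"tz": 0,"rx": 0,"ry": 0,"rz": -6,"gripper": -1},{"tx": 0,"ty": 0,"tz": 0,"rx": 0,"ry": 0,"rz": -6,"gripper": -1},{"tx": 0,"ty": 0,"tz": 0,"rx": 0,"ry": 0,"rz": -6,"gripper": -1},{"tx": 0,"ty": 0,"tz": 0,"rx": 0,"ry": 0,"rz": -6,"gripper": -1},{"tx": 0,"ty": 0,"tz": 0,"rx": 0,"ry": 0,"rz": -6,"gripper": -1},{"tx": 0,"ty": 0,"tz": 0,"rx": 0,"ry": 0,"rz": -6,"gripper": -1},{"tx": 0,"ty": 0,"tz": 0,"rx": 0,"ry": 0,"rz": -5.2,"gripper": -1},{"tx": 0,"ty": 0,"tz": 0,"rx": 0,"ry": 0,"rz": 0,"gripper": -1},{"tx": 0,"ty": 0,"tz": 0,"rx": 0,"ry": 0,"rz": 0,"gripper": -1}]'

```text
clock: 68.9
eef_pos: [464.0, 406.7, 2.4]
tcp_rot: [-3.14, -0.001, -1.49]
contact_force: [6.2, -8.6, 3.4]
opening: 0.176
```

Run:
```python
from h import *
s=r.sense();print(s["eef_pos"],np.degrees(s["tcp_rot"]),s["contact_force"],s["opening"]*85,s["qpos"].round(2))
```

```text
[464.00475137 406.72962473   2.39276315] [-1.79917072e+02 -6.20746737e-02 -8.53673067e+01] [ 6.2266298  -8.55933452  3.4289015 ] 14.929732877037955 [ 0.72  0.58  1.78 -0.    0.77 -2.5 ]
```

Yaw is 274.6°, as intended. I'll release, rise and inspect the window.

Call:
move_arm --increments '[{"tx": 0,"ty": 0,"tz": 0,"rx": 0,"ry": 0,"rz": 0,"gripper": -0.2},{"tx": 0,"ty": 0,"tz": 0,"rx": 0,"ry": 0,"rz": 0,"gripper": -0.2},{"tx": 0,"ty": 0,"tz": 0,"rx": 0,"ry": 0,"rz": 0,"gripper": -0.2},{"tx": 0,"ty": 0,"tz": -3,"rx": 0,"ry": 0,"rz": 0,"gripper": -0.2},{"tx": 0,"ty": 0,"tz": -4,"rx": 0,"ry": 0,"rz": 0,"gripper": -0.2},{"tx": 0,"ty": 0,"tz": -4,"rx": 0,"ry": 0,"rz": 0,"gripper": -0.2},{"tx": 0,"ty": 0,"tz": -4,"rx": 0,"ry": 0,"rz": 0,"gripper": -0.2},{"tx": 0,"ty": 0,"tz": 0,"rx": 0,"ry": 0,"rz": 0,"gripper": -0.2},{"tx": 0,"ty": 0,"tz": 0,"rx": 0,"ry": 0,"rz": 0,"gripper": -0.2}]'

```text
clock: 69.8
eef_pos: [463.1, 408.3, 153.1]
tcp_rot: [-3.14, 0.002, -1.49]
contact_force: [0.1, 0.7, -0.8]
opening: 0.4
```

Run:
```python
from h import *
p,T=dial("w32"); c=project("wrist",[463,406,40],T)[0].astype(int)
x0,y0=max(c[0]-90,0),max(c[1]-90,0); A=cv2.resize(p[y0:y0+180,x0:x0+180,::-1],None,fx=2.2,fy=2.2,interpolation=cv2.INTER_CUBIC)
q,d,_=shot("top","t7"); B=cv2.resize(q[130:310,110:480,::-1],(396*370//180,396)) ; B=cv2.resize(B,(400,200)); B=cv2.copyMakeBorder(B,0,196,0,0,cv2.BORDER_CONSTANT)
cv2.imwrite("pics/final.png",np.hstack([A,B[:A.shape[0]]]))
# tray check from top + bystanders
for b in ("contactor","terminals","screws"): print(b,[(ray_at("top",[[o["location"][1],o["location"][0]]],0)[0,:2].round(0),round(float(o["confidence"]),2)) for o in r.place_of(b,"top")])
seated("crimper","t8",blu,"top"); bar("t9","top")
```

```text
box ((462.8861389160156, 406.6865234375), (100.21806335449219, 100.68124389648438), 14.404340744018555)
grip ((463.1501159667969, 405.8365478515625), (15.446086883544922, 54.8625373840332), 5.0428547859191895) 1035
green 94 [495.4 415.2  18.7]
contactor [(array([794., 145.]), 0.98)]
terminals [(array([710., 353.]), 0.79)]
screws [(array([ 555., -191.]), 0.73)]
crimper n 236
  x -70 -40 top z [31.9 39.1 43.1] y [-13.4  13.3]
  x -40 -15 top z [32.2 38.4 43.1] y [-14.1  13.4]
  x -15 10 top z [34.9 38.4 42.6] y [-10.5  15.9]
  x 10 35 top z [33.8 37.2 40.5] y [-16.   11.5]
bar mask 0.79 527 tray x 2.2 y -9.3 ztop 60.8
orange 97 x 0.7 z [50.7 57.  61.9]
```

View pics/final.png

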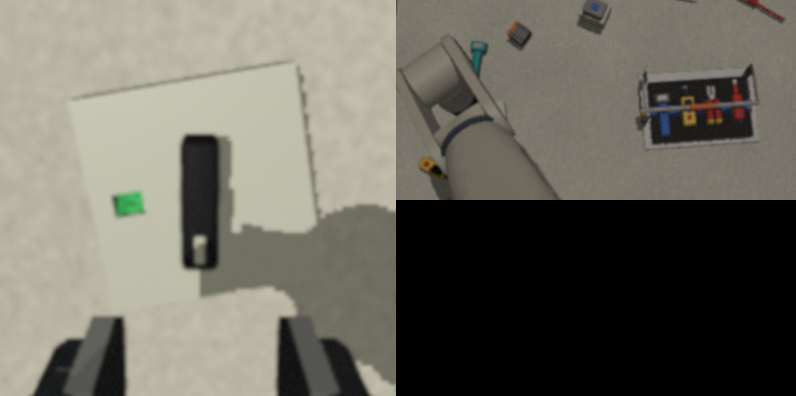

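The picture shows the window at (128,204) all green, with no yellow or red pixels and the dial at about 1.41 rad. In the tray, all four tools lie under the shut bar. Handing in.

```bash
python3 -c "
from rig import r
print(r.sense()['contact_force'],r.sign_off())"
```

```text
the job is handed in; nothing more can be done
[ 0.18512312 -0.17949526  0.61586149] None
```

The job is done and handed in, at about 70 s of the 210 s allowed. I swung the keeper back to its stop, then pressed in the driver, tester, pliers and crimper. After that I shut the keeper over them and turned the dial to green.

**Last checks:**
- **Tools:** after release, all four tops were level at about 40 mm, which is home.
- **Keeper:** I pressed it to a hard stop at 54 N. After I let go it stayed shut, with the bar's top at about 59 mm. I did not tug on it to test the catch.
- **Dial:** about 1.41 rad. The window showed green pixels only.

**What disagreed or failed:**
- **Finger length:** the fingers end about 32 mm short of the stated tool point. My first two attempts to open the keeper therefore passed over the bar without touching it. I corrected for this afterwards.
- **Wrist camera calibration:** the reported calibration moved by up to 2 mm between readings. I lined tools up against the gripper instead.
- **Lip force:** I did not see the 5–12 N resistance of the foam lips in the readings, only the solid pocket floor at 41–52 N.
- **Bystanders:** I never went near the contactor, terminal blocks or jar. In the final check I could see the contactor and the terminal blocks, but the arm hid the jar from the top camera and the network's only report for it was wrong, so I have no last check on the jar.

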